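Sort thumb screws by thread hand with a test nut and put them away in the push-push drawer

ROBOT

A 6-joint arm with a two-finger parallel gripper is mounted at the origin on a cart in front of the work surface, level with it; the furniture and walls round the work are solid. World frame = base frame: x ahead of the robot, y to its left, z up, the work surface at z = 0. Lengths are in m, angles in rad, forces in N, time in s.
With the tool pointing down it reaches from about 0.35 to 0.975 m from the base axis. Payload 4.9 kg.
Tool frame: the origin (TCP) lies midway between the tips of the shut fingers; the grasp point (between the pads) lies 19 mm behind it; z points along the fingers, y is the line along which they close (so a half turn about z gives the same grasp; the last joint's range is limited). The gripper opens to 85 mm and grips with 20 to 120 N. Pads are 22 mm wide; open, the fingers measure 114 mm over their backs; the gripper's body (76 mm by 85 mm) begins 54 mm behind the grasp point. The pads swing forward as they close: fully open they stand 13 mm farther back than shut.
Start: joints at [-1.28, 0.053, 1.613, -0, 1.476, -0.119], TCP at [0.249, -0.573, 0.202] pointing down, gripper open.
Joint ranges: [-3.01, 3.01], [-1.01, 2.22], [0.06, 2.58], [-1.02, 4.17], [0.09, 2.62], [-3.14, 3.14]. Speed limits (rad/s): [2.57, 2.57, 3.14, 3.14, 3.14, 3.14].

INTERFACE

Orientations are given as a rotation vector (axis times angle).
In Python, from station import ctrl gives the robot as it stands.
- The arm moves only by the tool carry_out, never from a script. Its argument "moves" is a list of rows, each an object of numbers: "x", "y", "z": the shift along the tool's x, y, z in units of 25 mm (1.0 is 25 mm); "turn": the turn about the tool's z in rad. In form: [{"x": .., "y": .., "z": .., "turn": ..}, ...]. A call has exactly 8 rows; each row shifts and turns the commanded pose from where the row before left it, along the tool's axes as they then stand; what a row does not reach is not made up. A row lasts 1/10 s, in which the tool goes at most 50 mm and 8.59 degrees, less where a joint would pass 70% of its speed; a pose out of reach is approached as far as the arm can. A call is refused whole if a number of a shift passes 1 or a number of a turn 0.15, either way. A call with a gripper value outside its range is refused whole. "grip" is the finger opening in mm, from 0 to 85.4, set as the call begins (left out, the last holds). The fingers move at their own pace and stop on an object; "newtons" is the grip in N (left out, the last holds). Time passes only in rows, so rows that do not move let the fingers close, or fill a call up. It gives the time, the measured TCP pose, the force, the opening and the grip force at its end, in the units of the state.
- ctrl.get_obs(): the state, without advancing time (a new reading comes with each control period).
- ctrl.get_image(name): name is "scene" or "side" or "wrist"; returns the picture (400x640x3 uint8, red, green, blue); there is no depth.
- ctrl.calibration(name): a dict with "fx", "fy", "cx", "cy" (pixels), "R" (3x3) and "t" (3): a world point X has camera coordinates R X + t; the wrist camera has in their place "T_tool_cam" (4x4, takes a point from camera to tool coordinates, whose origin is the TCP and whose axes are the flange's). Camera axes: x right, y down, z forward; pixel columns grow to the right and rows downward; lengths in m; the calibration is good to about 2 mm. A picture is of the moment at which its call begins: read the wrist's pose just before it. calibration takes no time and is no camera call.
- ctrl.finish_job(): hands the job in; it is judged then, once.
Trained networks look in the newest picture that a camera, given by its name, has taken for a name from the list of things; names that differ only in an ending like _2 or _b are one class to them, and where a whole thing is asked for, a point or a joint stands for the part that bears it (a point fixed in the world has none). Each returns a list of dicts, best first, with "confidence" (0 to 1); they miss things now and then, are a little off and sometimes report something else, mostly with a low value. They report only what shows in the picture. A call takes as long as a camera call. They do not tell look-alikes from the thing itself.
- ctrl.look_for(camera, query): "rect" ([left, top, width, height] in pixels, round what is visible of it).
- ctrl.mark_of(camera, query): "pixel" ([column, row] in pixels: a listed point, or the origin of a listed thing).
The state is a dict: "t": time; "q": joint angles; "dq": joint speeds; "effort": joint torques, N m; "tool_pos": TCP position; "tool_rot": TCP orientation; "contact_force": force on the tool from outside, world axes, zero at the start; "wrist_torque": the same for the moment, N m; "opening": finger opening in m; "grip_force": force on a finger pad.
Only numpy, scipy, OpenCV 4.12 (cv2) and the standard library are available. Lean on these libraries where they do the work, as an engineer would, in place of code of your own. Each camera call takes 0.05 s, during which the arm holds its last target. There are 200 camera calls.

TASK

Press the drawer's front once so that it springs out; then try each thumb screw from the rack in the brass test nut: wing in line with the white marks, turn it clockwise by about a quarter turn and let go to see whether it has gone down (right-hand thread) or not (left-hand), then lift it straight out without turning it back, so that its telltale end keeps the mark of the trial. Put the right-hand screws into the drawer's blue bay and the left-hand ones into the red bay, then push the drawer in until it latches shut again, and leave the glass flask where it is.

Things in the scene. Friction and masses are not known exactly. Their poses are not given: they have to be found in the camera images.
- screw_1_grip (a point): Grip point on the wing of a thumb screw (all look alike; some absent). Wing: black plate 34 mm wide (frame x), 9 thick (y), 31 tall (from 10 mm above this point to 21 below), on a round hub 26 mm across and 5 thick, its underside 26 mm below this point; below it a coarse steel thread 14 mm across, 66 mm long. z points up, away from the thread. 102 mm long, 90 g. It waits upright in the rack, hub resting on the rack's top.
- screw_1_tip (a point): Centre of that screw's telltale end, a flat steel key at the thread's lower end, 92 mm below the wing's grip point at first; frame x lies along the key, in line with the wing's x at first. A trial moves it against the wing and it stays as left: pushed in by up to 10 mm if the screw is right-hand, only turned if left-hand.
- screw_2_grip (a point): Grip point on the wing of a thumb screw (all look alike; some absent). Wing: black plate 34 mm wide (frame x), 9 thick (y), 31 tall (from 10 mm above this point to 21 below), on a round hub 26 mm across and 5 thick, its underside 26 mm below this point; below it a coarse steel thread 14 mm across, 66 mm long. z points up, away from the thread. 102 mm long, 90 g. It waits upright in the rack, hub resting on the rack's top.
- screw_2_tip (a point): Centre of that screw's telltale end, a flat steel key at the thread's lower end, 92 mm below the wing's grip point at first; frame x lies along the key, in line with the wing's x at first. A trial moves it against the wing and it stays as left: pushed in by up to 10 mm if the screw is right-hand, only turned if left-hand.
- screw_3_grip (a point): Grip point on the wing of a thumb screw (all look alike; some absent). Wing: black plate 34 mm wide (frame x), 9 thick (y), 31 tall (from 10 mm above this point to 21 below), on a round hub 26 mm across and 5 thick, its underside 26 mm below this point; below it a coarse steel thread 14 mm across, 66 mm long. z points up, away from the thread. 102 mm long, 90 g. It waits upright in the rack, hub resting on the rack's top.
- screw_3_tip (a point): Centre of that screw's telltale end, a flat steel key at the thread's lower end, 92 mm below the wing's grip point at first; frame x lies along the key, in line with the wing's x at first. A trial moves it against the wing and it stays as left: pushed in by up to 10 mm if the screw is right-hand, only turned if left-hand.
- screw_4_grip (a point): Grip point on the wing of a thumb screw (all look alike; some absent). Wing: black plate 34 mm wide (frame x), 9 thick (y), 31 tall (from 10 mm above this point to 21 below), on a round hub 26 mm across and 5 thick, its underside 26 mm below this point; below it a coarse steel thread 14 mm across, 66 mm long. z points up, away from the thread. 102 mm long, 90 g. It waits upright in the rack, hub resting on the rack's top.
- screw_4_tip (a point): Centre of that screw's telltale end, a flat steel key at the thread's lower end, 92 mm below the wing's grip point at first; frame x lies along the key, in line with the wing's x at first. A trial moves it against the wing and it stays as left: pushed in by up to 10 mm if the screw is right-hand, only turned if left-hand.
- screw_5_grip (a point): Grip point on the wing of a thumb screw (all look alike; some absent). Wing: black plate 34 mm wide (frame x), 9 thick (y), 31 tall (from 10 mm above this point to 21 below), on a round hub 26 mm across and 5 thick, its underside 26 mm below this point; below it a coarse steel thread 14 mm across, 66 mm long. z points up, away from the thread. 102 mm long, 90 g. It waits upright in the rack, hub resting on the rack's top.
- screw_5_tip (a point): Centre of that screw's telltale end, a flat steel key at the thread's lower end, 92 mm below the wing's grip point at first; frame x lies along the key, in line with the wing's x at first. A trial moves it against the wing and it stays as left: pushed in by up to 10 mm if the screw is right-hand, only turned if left-hand.
- rack: Loose wooden rack, 124 x 200 mm, 80 mm tall, 1.5 kg, in which the screws stand; origin under its centre, frame x and y along its short and long side. Six square holes of 18 mm at x = -34 or +34 mm and y = -68, 0 or +68 mm.
- nut_mouth (a point): Centre of the test nut's mouth, on its top face 66 mm above the worktop: brass hexagon, 52 mm over flats. Bore 17 mm, chamfered to 25. The two white marks lie along this frame's x; a screw goes in only with its wing in line with them (either way round, within 0.12 rad), and rests with the wing's grip point about 40 mm above this point, standing free with up to 5 mm of play at the wing.
- test_nut: Steel stand of the quick-release test nut, fixed, 96 x 84 mm; origin under its centre. Right-hand screws turned clockwise (from above) in the nut run down 5 mm per rad, at most 10 mm; held at one height while turned, they drop by that when let go. Left-hand ones never sink. Lost motion at first up to 0.2 rad; turning takes 0.03 N m. A straight pull lifts any screw out.
- press_pad (a point): Centre of the round black pad on the drawer's white front, 90 mm above the worktop; frame x points into the cabinet, the way one presses. Front 152 mm wide, 13 to 123 mm above the worktop. Push-push latch: pressed in to its stop (10 mm, 5 to 7 N) and let go, the drawer springs out 100 mm; pushed back (3 to 7 N) to the same stop and let go, it stays latched.
- cabinet: Grey cabinet round the drawer, fixed, 166 mm wide (y), 130 mm tall; it reaches from x = -85 to +45 mm of its frame, whose origin lies at its underside and whose x points away from the front; the drawer slides out along -x.
- drawer (a joint): How far the drawer is out, m: about 0.0004 latched shut, -0.010 pressed fully in, 0.100 fully out.
- red_bay (a point): Floor centre of the drawer's red-floored bay (on the left, seen from the robot), 13 mm above the worktop: 103 mm along this frame's x (front to back), 70 mm along y, walls 95 mm high, open above when the drawer is out; moves with the drawer. For left-hand screws. A red stripe marks the front.
- blue_bay (a point): The same for the blue-floored bay on the right, of the same size. For right-hand screws. A blue stripe marks the front.
- flask: Conical glass flask, 63 mm across and 98 mm tall, a bystander; origin under its centre.
Things that resemble listed ones, but are neither listed nor needed, are in the scene too. Leave any turquoise look-alike of the test_nut alone.

How it is judged:
On the way, in this order (a step that is already met when the one before it is completed fails the run):
1. the drawer has sprung out (value of joint drawer above 0.09 m), for 0.2 s.
2. a screw stands in the test nut (((horizontal distance between screw_1_tip and nut_mouth below 0.01 m and z of screw_1_tip in the frame of nut_mouth below -0.045 m) or (horizontal distance between screw_2_tip and nut_mouth below 0.01 m and z of screw_2_tip in the frame of nut_mouth below -0.045 m) or (horizontal distance between screw_3_tip and nut_mouth below 0.01 m and z of screw_3_tip in the frame of nut_mouth below -0.045 m) or (horizontal distance between screw_4_tip and nut_mouth below 0.01 m and z of screw_4_tip in the frame of nut_mouth below -0.045 m) or (horizontal distance between screw_5_tip and nut_mouth below 0.01 m and z of screw_5_tip in the frame of nut_mouth below -0.045 m))), for 0.2 s.
At the end, for the whole second after the job is handed in: Drawer latched shut; every screw lies in the blue bay with its telltale end pushed in by at least 4 mm (right-hand, tried), or in the red bay with the end out but turned from the wing by at least 0.5 rad (left-hand, tried); grip point at most 115 mm above the bay floor (value of joint drawer between -0.004 and 0.004 m and ((x of screw_1_tip in the frame of blue_bay between -0.055 and 0.055 m and y of screw_1_tip in the frame of blue_bay between -0.036 and 0.036 m and z of screw_1_tip in the frame of blue_bay between -0.01 and 0.08 m and z of screw_1_grip in the frame of blue_bay below 0.115 m and distance between screw_1_grip and screw_1_tip below 0.088 m) or (x of screw_1_tip in the frame of red_bay between -0.055 and 0.055 m and y of screw_1_tip in the frame of red_bay between -0.036 and 0.036 m and z of screw_1_tip in the frame of red_bay between -0.01 and 0.08 m and z of screw_1_grip in the frame of red_bay below 0.115 m and distance between screw_1_grip and screw_1_tip above 0.09 m and angle between the x axis of screw_1_grip and the x axis of screw_1_tip, either way round above 0.5 rad)) and ((x of screw_2_tip in the frame of blue_bay between -0.055 and 0.055 m and y of screw_2_tip in the frame of blue_bay between -0.036 and 0.036 m and z of screw_2_tip in the frame of blue_bay between -0.01 and 0.08 m and z of screw_2_grip in the frame of blue_bay below 0.115 m and distance between screw_2_grip and screw_2_tip below 0.088 m) or (x of screw_2_tip in the frame of red_bay between -0.055 and 0.055 m and y of screw_2_tip in the frame of red_bay between -0.036 and 0.036 m and z of screw_2_tip in the frame of red_bay between -0.01 and 0.08 m and z of screw_2_grip in the frame of red_bay below 0.115 m and distance between screw_2_grip and screw_2_tip above 0.09 m and angle between the x axis of screw_2_grip and the x axis of screw_2_tip, either way round above 0.5 rad)) and ((x of screw_3_tip in the frame of blue_bay between -0.055 and 0.055 m and y of screw_3_tip in the frame of blue_bay between -0.036 and 0.036 m and z of screw_3_tip in the frame of blue_bay between -0.01 and 0.08 m and z of screw_3_grip in the frame of blue_bay below 0.115 m and distance between screw_3_grip and screw_3_tip below 0.088 m) or (x of screw_3_tip in the frame of red_bay between -0.055 and 0.055 m and y of screw_3_tip in the frame of red_bay between -0.036 and 0.036 m and z of screw_3_tip in the frame of red_bay between -0.01 and 0.08 m and z of screw_3_grip in the frame of red_bay below 0.115 m and distance between screw_3_grip and screw_3_tip above 0.09 m and angle between the x axis of screw_3_grip and the x axis of screw_3_tip, either way round above 0.5 rad)) and ((x of screw_4_tip in the frame of blue_bay between -0.055 and 0.055 m and y of screw_4_tip in the frame of blue_bay between -0.036 and 0.036 m and z of screw_4_tip in the frame of blue_bay between -0.01 and 0.08 m and z of screw_4_grip in the frame of blue_bay below 0.115 m and distance between screw_4_grip and screw_4_tip below 0.088 m) or (x of screw_4_tip in the frame of red_bay between -0.055 and 0.055 m and y of screw_4_tip in the frame of red_bay between -0.036 and 0.036 m and z of screw_4_tip in the frame of red_bay between -0.01 and 0.08 m and z of screw_4_grip in the frame of red_bay below 0.115 m and distance between screw_4_grip and screw_4_tip above 0.09 m and angle between the x axis of screw_4_grip and the x axis of screw_4_tip, either way round above 0.5 rad)) and ((x of screw_5_tip in the frame of blue_bay between -0.055 and 0.055 m and y of screw_5_tip in the frame of blue_bay between -0.036 and 0.036 m and z of screw_5_tip in the frame of blue_bay between -0.01 and 0.08 m and z of screw_5_grip in the frame of blue_bay below 0.115 m and distance between screw_5_grip and screw_5_tip below 0.088 m) or (x of screw_5_tip in the frame of red_bay between -0.055 and 0.055 m and y of screw_5_tip in the frame of red_bay between -0.036 and 0.036 m and z of screw_5_tip in the frame of red_bay between -0.01 and 0.08 m and z of screw_5_grip in the frame of red_bay below 0.115 m and distance between screw_5_grip and screw_5_tip above 0.09 m and angle between the x axis of screw_5_grip and the x axis of screw_5_tip, either way round above 0.5 rad))); the robot touches nothing.
It fails at once if the flask is knocked over or pushed more than 3 cm (distance of flask from where it was at the start of the episode above 0.03 m or angle between flask's own z axis and vertical above 0.5 rad).
Of screw_1, screw_2, screw_3, screw_4, screw_5 only 3 to 4 are there at a start; the rules pass over those that are not, and their reading is None.
At some moment in a run one of rack may be knocked a few centimetres aside while the robot is not near it.
It also fails if it takes over 210 s, if anything falls off the work surface, if the arm or the gripper's body presses on something with over 40 N, if the wrist force passes 120 N, or if a joint passes its speed limit or range.

## Working session

There is one attempt and no reset: what is moved stays moved. The work goes in short steps, Python scripts to look and compute and a tool call to move; the robot and the scene stay as the last step left them, time stands still between calls to the robot, and variables do not carry over. Pictures are saved under pics/ and viewed, at most 14 in all, crops included, and the job is handed in when it is done.

Besides the shell and the picture viewer there is one more tool, called after ">>>" by a JSON object that holds its "fn" and its "kwargs", one argument or row to a line. carry_out: Moves the arm, as the interface text tells. Its arguments: {"type":"object","properties":{"moves":{"type":"array"},"grip":{"type":"number"},"newtons":{"type":"number"}},"required":["moves"]}

```bash
ls; mkdir -p pics; cat > h.py <<'E'
import numpy as np, cv2
from scipy.spatial.transform import Rotation as Ro
from station import ctrl
def cam(n):
    c=ctrl.calibration(n); o=ctrl.get_obs()
    K=np.array([[c['fx'],0,c['cx']],[0,c['fy'],c['cy']],[0,0,1]])
    if 'R' in c: R=np.array(c['R']);t=np.array(c['t'])
    else:
        T=np.eye(4);T[:3,:3]=Ro.from_rotvec(o['tool_rot']).as_matrix();T[:3,3]=o['tool_pos']
        W=np.linalg.inv(T@np.array(c['T_tool_cam']));R=W[:3,:3];t=W[:3,3]
    return K,R,t
def pix(C,X):
    K,R,t=C;p=K@(R@np.array(X)+t);return p[:2]/p[2]
def atz(C,p,z):
    K,R,t=C;d=R.T@np.linalg.inv(K)@np.array([p[0],p[1],1]);o=-R.T@t
    return o+d*(z-o[2])/d[2]
def save(n,f,crop=None,s=1):
    im=ctrl.get_image(n)[:,:,::-1]
    if crop: a,b,c,d=crop;im=im[b:d,a:c]
    cv2.imwrite('pics/'+f,cv2.resize(im,None,fx=s,fy=s,interpolation=cv2.INTER_CUBIC))
E
python3 - <<'E'
from h import *
o=ctrl.get_obs();print(o['tool_rot'],o['contact_force'],o['opening'])
zs={'screw_1_grip':.106,'rack':0,'nut_mouth':.066,'test_nut':0,'press_pad':.09,'flask':0,'cabinet':0}
for n in('scene','side'):
    C=cam(n);save(n,n+'0.png')
    print(n,-C[1].T@C[2])
    for q,z in zs.items():
        for d in ctrl.mark_of(n,q): 
            if d['confidence']>.25: print(q,np.round(d['pixel']),round(d['confidence'],2),atz(C,d['pixel'],z).round(3))
E
```

```text
pics
[-3.07386559e+00 -6.38781840e-01  2.14506754e-04] [-0.87544578  0.1880526   0.22792103] 0.08495029602248627
scene [-0.10051623 -0.91588372  1.37757115]
screw_1_grip [254. 147.] 0.49 [0.509 0.312 0.106]
rack [253. 167.] 0.81 [0.491 0.314 0.   ]
nut_mouth [326. 173.] 0.86 [0.672 0.064 0.066]
nut_mouth [345. 201.] 0.67 [ 0.642 -0.088  0.066]
test_nut [324. 189.] 0.77 [0.651 0.051 0.   ]
test_nut [229. 142.] 0.61 [0.49  0.502 0.   ]
test_nut [347. 207.] 0.58 [ 0.667 -0.073 -0.   ]
press_pad [392. 285.] 0.76 [ 0.534 -0.455  0.09 ]
press_pad [317. 166.] 0.66 [0.654 0.096 0.09 ]
flask [317. 164.] 0.85 [0.712 0.177 0.   ]
cabinet [414. 276.] 0.58 [ 0.657 -0.441  0.   ]
side [0.05551104 1.0485163  0.9387502 ]
screw_1_grip [278. 284.] 0.49 [0.524 0.329 0.106]
rack [294. 316.] 0.61 [0.484 0.324 0.   ]
nut_mouth [311. 200.] 0.93 [ 0.641 -0.091  0.066]
nut_mouth [285. 225.] 0.64 [0.654 0.065 0.066]
test_nut [281. 244.] 0.72 [ 0.663  0.08  -0.   ]
test_nut [307. 216.] 0.68 [ 0.655 -0.086  0.   ]
press_pad [254. 258.] 0.67 [0.64  0.259 0.09 ]
press_pad [289. 262.] 0.61 [0.548 0.23  0.09 ]
press_pad [378. 153.] 0.5 [ 0.539 -0.45   0.09 ]
flask [251. 257.] 0.68 [ 0.711  0.175 -0.   ]
cabinet [347. 168.] 0.63 [ 0.659 -0.443  0.   ]
```

View pics/scene0.png

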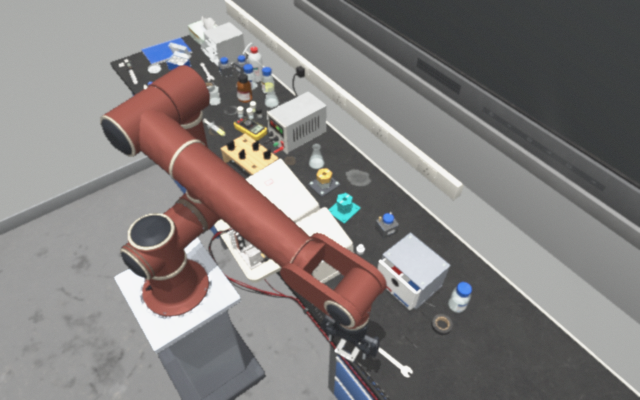

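View pics/side0.png

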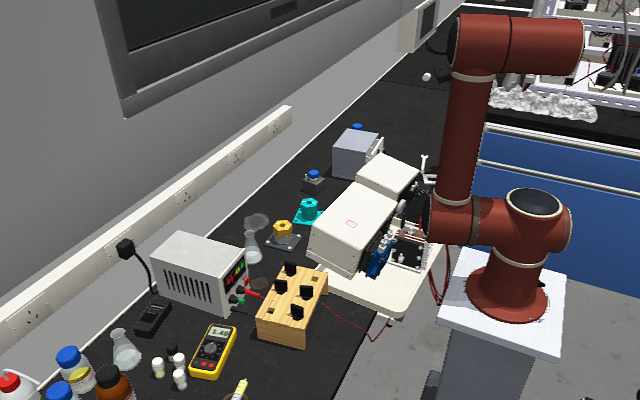

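The pictures show:
- **Rack:** four screws, at scene (250,155) and side (290,300).
- **Brass nut:** scene (325,178) and side (283,230). A turquoise twin stands at scene (345,205).
- **Flask:** scene (317,160).
- **Cabinet:** scene (414,270), with its stripes facing the robot.
- **White device:** a large one stands between the robot and the nuts.

Next I'll triangulate these and start moving.

```bash
cat >> h.py <<'E'
def tri(Cs,ps):
    P=[C[0]@np.c_[C[1],C[2]] for C in Cs]
    X=cv2.triangulatePoints(P[0],P[1],np.array(ps[0],float).reshape(2,1),np.array(ps[1],float).reshape(2,1))[:,0]
    return X[:3]/X[3]
def yaw(o=None):
    o=o or ctrl.get_obs();M=Ro.from_rotvec(o['tool_rot']).as_matrix();return np.arctan2(M[1,0],M[0,0])
def plan(xyz,yw=None):
    "turn needed (+ = clockwise), then shift in units after the turn"
    o=ctrl.get_obs();y=yaw(o);yw=y if yw is None else yw
    tn=(y-yw+np.pi)%(2*np.pi)-np.pi
    d=np.array(xyz)-o['tool_pos'];c,s=np.cos(yw),np.sin(yw)
    u=np.array([c*d[0]+s*d[1],s*d[0]-c*d[1],-d[2]])/.025
    print('at',np.round(o['tool_pos'],4),'yaw',round(y,3),'q6',round(o['q'][5],3),'TURN',round(tn,3),'SHIFT',u.round(2),'t',round(o['t'],1),'F',np.round(o['contact_force'],1),'open',round(o['opening'],4))
E
python3 - <<'E'
from h import *
A,B=cam('scene'),cam('side')
for n,a,b in[('nut',(326,173),(285,225)),('pad',(392,285),(378,153)),('cab',(414,276),(347,168)),('rack',(253,167),(294,316)),('flask',(317,164),(251,257)),('machine corner',(245,188),(384,282-7))]:
    print(n,tri([A,B],[a,b]).round(3))
# machine top-left corners in side view
for p in[(311,240),(372,275),(420,180),(385,155)]: print(p,[atz(B,p,z).round(3)[:2] for z in(0,.1,.2)])
for p in[(248,185),(285,165),(317,207),(352,245),(316,210)]: print(p,[atz(A,p,z).round(3)[:2] for z in(0,.1,.2)])
plan((.44,-.45,.2),0.05)
E
```

```text
nut [0.662 0.06  0.066]
pad [ 0.538 -0.454  0.087]
cab [ 0.66  -0.442 -0.001]
rack [ 0.491  0.317 -0.005]
flask [0.711 0.175 0.001]
machine corner [0.337 0.154 0.089]
(311, 240) [array([0.586, 0.023]), array([0.529, 0.132]), array([0.473, 0.241])]
(372, 275) [array([0.355, 0.089]), array([0.323, 0.191]), array([0.291, 0.293])]
(420, 180) [array([ 0.375, -0.479]), array([ 0.341, -0.316]), array([ 0.307, -0.153])]
(385, 155) [array([ 0.56 , -0.608]), array([ 0.506, -0.431]), array([ 0.452, -0.255])]
(248, 185) [array([0.426, 0.243]), array([0.388, 0.159]), array([0.35 , 0.075])]
(285, 165) [array([0.603, 0.248]), array([0.552, 0.163]), array([0.501, 0.079])]
(317, 207) [array([ 0.576, -0.007]), array([ 0.527, -0.073]), array([ 0.478, -0.139])]
(352, 245) [array([ 0.572, -0.22 ]), array([ 0.523, -0.27 ]), array([ 0.474, -0.321])]
(316, 210) [array([ 0.564, -0.016]), array([ 0.516, -0.081]), array([ 0.468, -0.147])]
at [ 0.249  -0.5732  0.2023] yaw 0.41 q6 -0.119 TURN 0.36 SHIFT [ 7.88 -4.54  0.09] t 0.8 F [-1.  -0.4  1. ] open 0.0855
```

>>> {"fn": "carry_out", "kwargs": {
  "moves": [
    {"turn": 0.12},
    {"turn": 0.12},
    {"turn": 0.1},
    {},
    {},
    {},
    {},
    {}
  ],
  "grip": 0,
  "newtons": 30
}}

```text
validation failed for argument at $.mo...
```

>>> {"fn": "carry_out", "kwargs": {
  "moves": [
    {"x": 0,"y": 0,"z": 0,"turn": 0.12},
    {"x": 0,"y": 0,"z": 0,"turn": 0.12},
    {"x": 0,"y": 0,"z": 0,"turn": 0.12},
    {"x": 1,"y": -1,"z": 0,"turn": 0},
    {"x": 1,"y": -1,"z": 0,"turn": 0},
    {"x": 1,"y": -1,"z": 0,"turn": 0},
    {"x": 1,"y": -1,"z": 0,"turn": 0},
    {"x": 1,"y": -0.5,"z": 0,"turn": 0}
  ],
  "grip": 0,
  "newtons": 30
}}

```text
t: 1.6
tool_pos: [0.3691, -0.4529, 0.2025]
tool_rot: [-3.14, -0.079, -0.0]
contact_force: [0.0, -0.8, -0.1]
opening: -0.0004
grip_force: 0.0
```

```bash
python3 - <<'E'
from h import *
plan((.44,-.45,.2),0.05)
C=cam('wrist');save('wrist','w1.png')
for q,z in[('press_pad',.09),('cabinet',0),('blue_bay',.013)]:
    for d in ctrl.mark_of('wrist',q)[:2]: print(q,d['pixel'],d['confidence'],atz(C,d['pixel'],z).round(3))
E
```

```text
at [ 0.3691 -0.4529  0.2025] yaw 0.05 q6 0.506 TURN 0.0 SHIFT [2.84 0.03 0.1 ] t 1.6 F [ 0.  -0.8 -0.1] open -0.0004
```

View pics/w1.png

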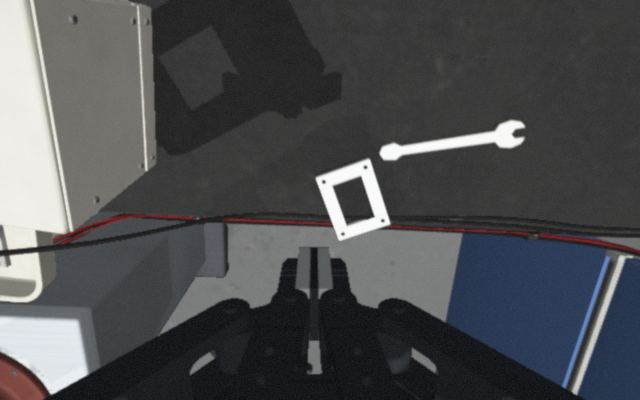

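The wrist view looks ahead along +x. It shows the white device on the left, a white bracket at (352,200), a wrench, and no cabinet yet. I'll move closer.

>>> {"fn": "carry_out", "kwargs": {
  "moves": [
    {"x": 1,"y": 0,"z": -1,"turn": 0},
    {"x": 0,"y": 0,"z": -1,"turn": 0},
    {"x": 1,"y": 0,"z": -1,"turn": 0},
    {"x": 0.8,"y": 0,"z": -1,"turn": 0},
    {"x": 0,"y": 0,"z": 0,"turn": 0},
    {"x": 0,"y": 0,"z": 0,"turn": 0},
    {"x": 0,"y": 0,"z": 0,"turn": 0},
    {"x": 0,"y": 0,"z": 0,"turn": 0}
  ]
}}

```text
t: 2.6
tool_pos: [0.4368, -0.4511, 0.3003]
tool_rot: [-3.138, -0.076, 0.003]
contact_force: [-1.0, 0.7, 0.1]
opening: 0.0001
grip_force: 0.0
```

```bash
python3 - <<'E'
from h import *
plan((.5,-.45,.082),0.05)
C=cam('wrist');save('wrist','w2.png')
for q,z in[('press_pad',.09),('cabinet',0),('blue_bay',.013)]:
    for d in ctrl.mark_of('wrist',q)[:2]: print(q,d['pixel'],d['confidence'],atz(C,d['pixel'],z).round(3))
E
```

```text
at [ 0.4368 -0.4511  0.3003] yaw 0.049 q6 0.602 TURN -0.001 SHIFT [2.53 0.08 8.73] t 2.6 F [-1.   0.7  0.1] open 0.0001
press_pad [316.5, 64.0] 0.57 [ 0.54  -0.449  0.09 ]
```

View pics/w2.png

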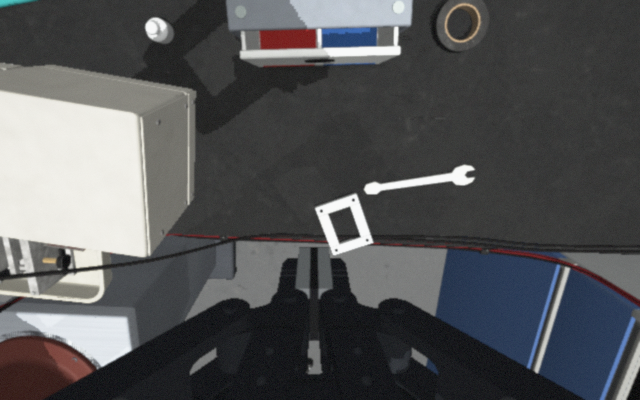

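The white drawer front has its top edge from (242,52) to (400,47). The pad is at (318,62), and the red bay is left of the blue one. I'll compute the yaw.

```bash
python3 - <<'E'
from h import *
C=cam('wrist')
a,b=[atz(C,p,.123) for p in((242,54),(399,49))]
print(a,b,np.linalg.norm(a-b),np.arctan2(*( (a-b)[[0,1]]*[-1,1])))
c,d=[atz(C,p,.13) for p in((231,25),(411,23))];print(c,d,np.linalg.norm(c-d),np.arctan2(*( (c-d)[[0,1]]*[-1,1])))
E
```

```text
[ 0.54393545 -0.37810892  0.123     ] [ 0.55564515 -0.52595943  0.123     ] 0.14831349040142258 0.07903461960999027
[ 0.5671841  -0.36985621  0.13      ] [ 0.57690449 -0.53253955  0.13      ] 0.16297347944140636 0.05967942272901375
```

>>> {"fn": "carry_out", "kwargs": {
  "moves": [
    {"x": 0.5,"y": 0,"z": 1,"turn": 0},
    {"x": 0.5,"y": 0,"z": 1,"turn": 0},
    {"x": 0,"y": 0,"z": 1,"turn": 0},
    {"x": 0,"y": 0,"z": 1,"turn": 0},
    {"x": 0,"y": 0,"z": 1,"turn": 0},
    {"x": 0,"y": 0,"z": 1,"turn": 0},
    {"x": 0,"y": 0,"z": 1,"turn": 0},
    {"x": 0,"y": 0,"z": 1,"turn": 0}
  ]
}}

```text
t: 3.6
tool_pos: [0.463, -0.4498, 0.1012]
tool_rot: [-3.141, -0.078, 0.0]
contact_force: [0.2, -0.3, 0.4]
opening: 0.0
grip_force: 0.0
```

>>> {"fn": "carry_out", "kwargs": {
  "moves": [
    {"x": 0.5,"y": 0,"z": 0.8,"turn": -0.02},
    {"x": 0.7,"y": 0,"z": 0,"turn": 0},
    {"x": 0.7,"y": 0,"z": 0,"turn": 0},
    {"x": 0.3,"y": 0,"z": 0,"turn": 0},
    {"x": 0.2,"y": 0,"z": 0,"turn": 0},
    {"x": 0.1,"y": 0,"z": 0,"turn": 0},
    {"x": 0,"y": 0,"z": 0,"turn": 0},
    {"x": 0,"y": 0,"z": 0,"turn": 0}
  ]
}}

```text
t: 4.4
tool_pos: [0.5251, -0.446, 0.0824]
tool_rot: [3.14, 0.109, -0.0]
contact_force: [-1.2, -0.2, -0.9]
opening: -0.0002
grip_force: 0.0
```

>>> {"fn": "carry_out", "kwargs": {
  "moves": [
    {"x": 0.15,"y": 0,"z": 0,"turn": 0},
    {"x": 0.15,"y": 0,"z": 0,"turn": 0},
    {"x": 0.15,"y": 0,"z": 0,"turn": 0},
    {"x": 0.1,"y": 0,"z": 0,"turn": 0},
    {"x": 0,"y": 0,"z": 0,"turn": 0},
    {"x": 0,"y": 0,"z": 0,"turn": 0},
    {"x": 0,"y": 0,"z": 0,"turn": 0},
    {"x": 0,"y": 0,"z": 0,"turn": 0}
  ]
}}

```text
t: 5.2
tool_pos: [0.538, -0.4448, 0.0814]
tool_rot: [-3.139, -0.109, 0.004]
contact_force: [-5.6, -1.4, -0.8]
opening: 0.0002
grip_force: 2.4
```

>>> {"fn": "carry_out", "kwargs": {
  "moves": [
    {"x": 0.1,"y": 0,"z": 0,"turn": 0},
    {"x": 0.05,"y": 0,"z": 0,"turn": 0},
    {"x": 0.05,"y": 0,"z": 0,"turn": 0},
    {"x": 0,"y": 0,"z": 0,"turn": 0},
    {"x": 0,"y": 0,"z": 0,"turn": 0},
    {"x": 0,"y": 0,"z": 0,"turn": 0},
    {"x": 0,"y": 0,"z": 0,"turn": 0},
    {"x": 0,"y": 0,"z": 0,"turn": 0}
  ]
}}

```text
t: 6.0
tool_pos: [0.5428, -0.4443, 0.0811]
tool_rot: [-3.138, -0.109, 0.005]
contact_force: [-5.8, -1.4, -2.8]
opening: -0.0001
grip_force: 2.6
```

>>> {"fn": "carry_out", "kwargs": {
  "moves": [
    {"x": 0.1,"y": 0,"z": 0,"turn": 0},
    {"x": 0.1,"y": 0,"z": 0,"turn": 0},
    {"x": 0,"y": 0,"z": 0,"turn": 0},
    {"x": 0,"y": 0,"z": 0,"turn": 0},
    {"x": 0,"y": 0,"z": 0,"turn": 0},
    {"x": 0,"y": 0,"z": 0,"turn": 0},
    {"x": 0,"y": 0,"z": 0,"turn": 0},
    {"x": 0,"y": 0,"z": 0,"turn": 0}
  ]
}}

```text
t: 6.8
tool_pos: [0.5446, -0.4441, 0.0802]
tool_rot: [-3.137, -0.108, 0.016]
contact_force: [-13.9, -1.5, 0.3]
opening: 0.0004
grip_force: 6.6
```

Force is up to 14 N, so it's at the stop. Retreating.

>>> {"fn": "carry_out", "kwargs": {
  "moves": [
    {"x": -0.5,"y": 0,"z": 0,"turn": 0},
    {"x": -1,"y": 0,"z": 0,"turn": 0},
    {"x": -1,"y": 0,"z": 0,"turn": 0},
    {"x": -1,"y": 0,"z": 0,"turn": 0},
    {"x": -1,"y": 0,"z": 0,"turn": 0},
    {"x": -1,"y": 0,"z": 0,"turn": 0},
    {"x": -0.5,"y": 0,"z": -1,"turn": 0},
    {"x": 0,"y": 0,"z": -1,"turn": 0}
  ]
}}

```text
t: 7.6
tool_pos: [0.3983, -0.4541, 0.1321]
tool_rot: [-3.138, -0.107, -0.001]
contact_force: [0.3, 0.2, 0.3]
opening: -0.0001
grip_force: 0.0
```

>>> {"fn": "carry_out", "kwargs": {
  "moves": [
    {"x": 0,"y": 0,"z": -1,"turn": 0},
    {"x": 0,"y": 0,"z": -1,"turn": 0},
    {"x": 0,"y": 0,"z": -1,"turn": 0},
    {"x": 0,"y": 0,"z": -1,"turn": 0},
    {"x": 0,"y": 0,"z": -1,"turn": 0},
    {"x": 0,"y": 0,"z": -1,"turn": 0},
    {"x": 0,"y": 0,"z": -1,"turn": 0},
    {"x": 0,"y": 0,"z": 0,"turn": 0}
  ]
}}

```text
t: 8.4
tool_pos: [0.4014, -0.4561, 0.3131]
tool_rot: [3.132, 0.11, 0.011]
contact_force: [-0.1, -0.7, 1.1]
opening: 0.0
grip_force: 0.0
```

```bash
python3 - <<'E'
from h import *
plan((.55,.2,.33),0.05)
C=cam('wrist');save('wrist','w3.png')
for q,z in[('press_pad',.09),('red_bay',.013),('blue_bay',.013)]:
    for d in ctrl.mark_of('wrist',q)[:2]: print(q,d['pixel'],d['confidence'],atz(C,d['pixel'],z).round(3))
E
```

```text
at [ 0.4014 -0.4561  0.3131] yaw 0.07 q6 0.528 TURN 0.02 SHIFT [  7.25 -25.91  -0.67] t 8.4 F [-0.1 -0.7  1.1] open 0.0
press_pad [317.5, 125.0] 0.67 [ 0.443 -0.46   0.09 ]
red_bay [286.4, 69.8] 0.57 [ 0.504 -0.417  0.013]
blue_bay [345.6, 73.0] 0.97 [ 0.505 -0.493  0.013]
```

View pics/w3.png

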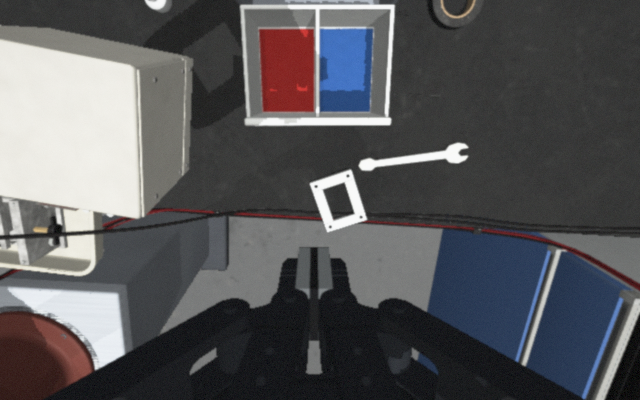

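The drawer is out: red floor centre (287,70), blue (346,70). Next I'll move over to the rack.

>>> {"fn": "carry_out", "kwargs": {
  "moves": [
    {"x": 0,"y": -1,"z": 0,"turn": 0},
    {"x": 0,"y": -1,"z": 0,"turn": 0},
    {"x": 0,"y": -1,"z": 0,"turn": 0},
    {"x": 0,"y": -1,"z": 0,"turn": 0},
    {"x": 0,"y": -1,"z": 0,"turn": 0},
    {"x": 0,"y": -1,"z": 0,"turn": 0},
    {"x": 0,"y": -1,"z": 0,"turn": 0},
    {"x": 0,"y": -1,"z": 0,"turn": 0}
  ],
  "grip": 45
}}

```text
t: 9.4
tool_pos: [0.3851, -0.2536, 0.3053]
tool_rot: [-3.137, -0.11, 0.002]
contact_force: [0.1, 0.2, 0.6]
opening: 0.0451
grip_force: 0.0
```

>>> {"fn": "carry_out", "kwargs": {
  "moves": [
    {"x": 0,"y": -1,"z": 0,"turn": 0},
    {"x": 0,"y": -1,"z": 0,"turn": 0},
    {"x": 0,"y": -1,"z": 0,"turn": 0},
    {"x": 0,"y": -1,"z": 0,"turn": 0},
    {"x": 0,"y": -1,"z": 0,"turn": 0},
    {"x": 0,"y": -1,"z": 0,"turn": 0},
    {"x": 0,"y": -1,"z": 0,"turn": 0},
    {"x": 0,"y": -1,"z": 0,"turn": 0}
  ]
}}

```text
t: 10.2
tool_pos: [0.3711, -0.0544, 0.3055]
tool_rot: [-3.138, -0.109, 0.003]
contact_force: [0.0, -0.2, 0.8]
opening: 0.0452
grip_force: 0.0
```

>>> {"fn": "carry_out", "kwargs": {
  "moves": [
    {"x": 0,"y": -1,"z": 0,"turn": 0},
    {"x": 0,"y": -1,"z": 0,"turn": 0},
    {"x": 0,"y": -1,"z": 0,"turn": 0},
    {"x": 0,"y": -1,"z": 0,"turn": 0},
    {"x": 0,"y": -1,"z": 0,"turn": 0},
    {"x": 0,"y": -1,"z": 0,"turn": 0},
    {"x": 0,"y": -1,"z": 0,"turn": 0},
    {"x": 0,"y": -1,"z": 0,"turn": 0}
  ]
}}

```text
t: 11.0
tool_pos: [0.357, 0.145, 0.3055]
tool_rot: [-3.14, -0.11, 0.003]
contact_force: [0.3, -0.1, 0.3]
opening: 0.0449
grip_force: 0.0
```

>>> {"fn": "carry_out", "kwargs": {
  "moves": [
    {"x": 0,"y": -1,"z": 0,"turn": 0},
    {"x": 0,"y": -1,"z": 0,"turn": 0},
    {"x": 0,"y": -1,"z": 0,"turn": 0},
    {"x": 0,"y": -1,"z": 0,"turn": 0},
    {"x": 0,"y": 0,"z": 0,"turn": 0},
    {"x": 0,"y": 0,"z": 0,"turn": 0},
    {"x": 0,"y": 0,"z": 0,"turn": 0},
    {"x": 0,"y": 0,"z": 0,"turn": 0}
  ]
}}

```text
t: 11.8
tool_pos: [0.3508, 0.243, 0.307]
tool_rot: [3.14, 0.108, -0.0]
contact_force: [-0.7, 0.1, -0.4]
opening: 0.0451
grip_force: 0.0
```

```bash
python3 - <<'E'
from h import *
plan((.4,.3,.31),0.05)
C=cam('wrist');save('wrist','w4.png')
for q,z in[('screw_1_grip',.106),('rack',0),('nut_mouth',.066)]:
    for d in ctrl.mark_of('wrist',q): print(q,d['pixel'],d['confidence'],atz(C,d['pixel'],z).round(4))
E
```

```text
at [0.3508 0.243  0.307 ] yaw 0.069 q6 1.933 TURN 0.019 SHIFT [ 2.08 -2.18 -0.12] t 11.8 F [-0.7  0.1 -0.4] open 0.0451
rack [259.8, 41.9] 0.59 [0.4824 0.3206 0.    ]
```

View pics/w4.png

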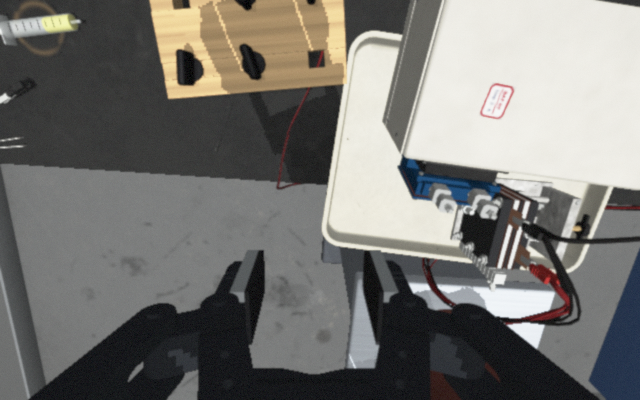

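The rack is at upper left with wings at (186,68) and (251,60), and an empty hole at (316,58). I'll shift forward and left.

>>> {"fn": "carry_out", "kwargs": {
  "moves": [
    {"x": 1,"y": -1,"z": -0.5,"turn": 0},
    {"x": 1,"y": -1,"z": -0.5,"turn": 0},
    {"x": 0.8,"y": -0.5,"z": 0,"turn": 0},
    {"x": 0,"y": 0,"z": 0,"turn": 0},
    {"x": 0,"y": 0,"z": 0,"turn": 0},
    {"x": 0,"y": 0,"z": 0,"turn": 0},
    {"x": 0,"y": 0,"z": 0,"turn": 0},
    {"x": 0,"y": 0,"z": 0,"turn": 0}
  ]
}}

```text
t: 12.8
tool_pos: [0.4158, 0.3105, 0.3326]
tool_rot: [-3.139, -0.109, -0.001]
contact_force: [-0.2, 0.6, 0.3]
opening: 0.045
grip_force: 0.0
```

```bash
python3 - <<'E'
from h import *
plan((.4,.3,.31),0.05)
C=cam('wrist');save('wrist','w5.png')
for q,z in[('screw_1_grip',.106),('rack',0),('nut_mouth',.066)]:
    for d in ctrl.mark_of('wrist',q): print(q,d['pixel'],d['confidence'],atz(C,d['pixel'],z).round(4))
E
```

```text
at [0.4158 0.3105 0.3326] yaw 0.07 q6 1.999 TURN 0.02 SHIFT [-0.65  0.39  0.9 ] t 12.8 F [-0.2  0.6  0.3] open 0.045
screw_1_grip [308.4, 67.8] 0.59 [0.516  0.3229 0.106 ]
rack [310.8, 96.8] 0.57 [0.4846 0.3189 0.    ]
```

View pics/w5.png

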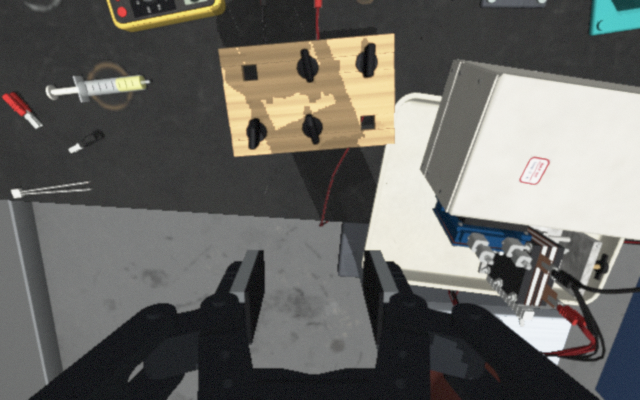

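Four wings stand in the rack, tops near (308,62), (368,58), (257,130) and (312,125), with holes empty at (250,72) and (368,122). I'll fit a wing silhouette model to them.

```bash
cat >> h.py <<'E'
from scipy.optimize import minimize
def wing_pts(x,y,w,zg):
    c,s=np.cos(w),np.sin(w);R=np.array([[c,-s],[s,c]])
    box=[np.r_[R@[a*.017,b*.0045]+[x,y],zg+h] for a in(-1,1) for b in(-1,1) for h in(.010,-.021)]
    an=np.arange(0,6.28,.4);hub=[np.array([x+.013*np.cos(t),y+.013*np.sin(t),zg+h]) for t in an for h in(-.021,-.026)]
    return box,hub
def sil(C,shape,p,zg,S=4,hubon=True):
    m=np.zeros(shape,np.uint8)
    for pts in wing_pts(*p,zg)[:2 if hubon else 1]:
        q=np.array([pix(C,X) for X in pts],np.float32)
        cv2.fillConvexPoly(m,np.round(cv2.convexHull(q)*16).astype(np.int32),255,cv2.LINE_AA,4)
    return m/255.
def fitscrew(im,C,x0,y0,zg=.106,thr=60,rad=60,yaws=None):
    dark=(im.max(2)<thr).astype(float)
    u=pix(C,(x0,y0,zg)).astype(int)
    W=np.zeros(dark.shape);cv2.circle(W,tuple(int(v) for v in u),rad,1,-1)
    def cost(p):
        m=sil(C,dark.shape,p,zg);i=(np.minimum(m,dark)*W).sum();return 1-i/((np.maximum(m,dark)*W).sum()+1e-9)
    best=None
    for w in(np.arange(0,np.pi,.4) if yaws is None else yaws):
        r=minimize(cost,[x0,y0,w],method='Nelder-Mead',options=dict(initial_simplex=[[x0,y0,w],[x0+.006,y0,w],[x0,y0+.006,w],[x0,y0,w+.25]],maxiter=120,xatol=1e-4,fatol=1e-4))
        if best is None or r.fun<best.fun: best=r
    return np.r_[best.x[:2],(best.x[2]+np.pi/2)%np.pi-np.pi/2],1-best.fun
E
python3 - <<'E'
from h import *
C=cam('wrist');im=ctrl.get_image('wrist')
for p in[(308,66),(368,60),(257,130),(312,126)]:
    g=atz(C,p,.106);print(p,[a if np.isscalar(a) else a.round(4) for a in fitscrew(im,C,g[0],g[1],rad=22)], im[p[1],p[0]])
for q,z in[('nut_mouth',.066),('test_nut',0),('flask',0)]:
    C=cam('scene');ctrl.get_image('scene')
    for d in ctrl.mark_of('scene',q): print(q,d['pixel'],d['confidence'],atz(C,d['pixel'],z).round(4))
E
```

```text
(308, 66) [array([0.5163, 0.3245, 0.1922]), np.float64(0.7039493962651637)] [37 37 38]
(368, 60) [array([ 0.5259,  0.2586, -0.0565]), np.float64(0.6275203480371463)] [32 30 32]
(257, 130) [array([ 0.4384,  0.3825, -0.2093]), np.float64(0.6640803187330793)] [1 6 8]
(312, 126) [array([0.4485, 0.3142, 0.2763]), np.float64(0.711742837045768)] [35 33 36]
nut_mouth [325.7, 171.8] 0.83 [0.6739 0.0696 0.066 ]
nut_mouth [344.9, 198.9] 0.56 [ 0.6477 -0.08    0.066 ]
nut_mouth [376.2, 292.9] 0.55 [ 0.4849 -0.4384  0.066 ]
nut_mouth [230.3, 142.4] 0.34 [0.4643 0.4278 0.066 ]
test_nut [324.4, 184.8] 0.77 [0.6663 0.0664 0.    ]
test_nut [345.5, 207.2] 0.68 [ 0.6614 -0.0713  0.    ]
flask [316.6, 165.7] 0.79 [0.7039 0.1682 0.    ]
```

```bash
python3 - <<'E'
from h import *
plan((.4485,.314,.19),0.276)
E
```

```text
at [0.4162 0.3109 0.3323] yaw 0.07 q6 1.999 TURN -0.206 SHIFT [1.28 0.23 5.69] t 13.3 F [ 0.6 -0.1  0.2] open 0.0449
```

>>> {"fn": "carry_out", "kwargs": {
  "moves": [
    {"x": 0,"y": 0,"z": 0.5,"turn": -0.1},
    {"x": 0,"y": 0,"z": 0.5,"turn": -0.1},
    {"x": 0.6,"y": 0.1,"z": 1,"turn": 0},
    {"x": 0.7,"y": 0.1,"z": 1,"turn": 0},
    {"x": 0,"y": 0,"z": 1,"turn": 0},
    {"x": 0,"y": 0,"z": 1,"turn": 0},
    {"x": 0,"y": 0,"z": 0.7,"turn": 0},
    {"x": 0,"y": 0,"z": 0,"turn": 0}
  ]
}}

```text
t: 14.15
tool_pos: [0.447, 0.3138, 0.1862]
tool_rot: [3.111, 0.422, -0.01]
contact_force: [-0.2, -0.0, -0.1]
opening: 0.0452
grip_force: 0.0
```

```bash
python3 - <<'E'
from h import *
C=cam('wrist');im=ctrl.get_image('wrist');cv2.imwrite('pics/w6.png',im[:,:,::-1])
print(pix(C,(.4485,.314,.106)))
p,s=fitscrew(im,C,.4485,.314,rad=60);print(p,s)
plan((p[0],p[1],.090),p[2])
E
```

```text
[313.59633917 192.66105271]
[0.44881493 0.3141505  0.29461583] 0.23783267893694982
at [0.4481 0.3143 0.1884] yaw 0.27 q6 1.777 TURN -0.025 SHIFT [0.03 0.02 3.93] t 14.2 F [-0.4  0.   0.4] open 0.0447
```

View pics/w6.png

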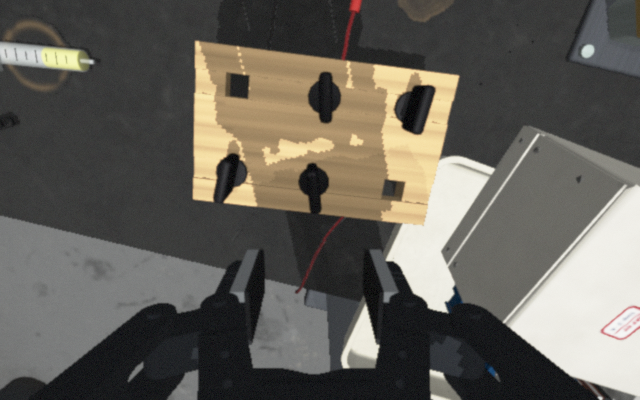

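The wing at (313,187) sits centred between the fingers and in line with the tool x axis. I'll descend and grip.

>>> {"fn": "carry_out", "kwargs": {
  "moves": [
    {"x": 0,"y": 0,"z": 0.8,"turn": -0.02},
    {"x": 0,"y": 0,"z": 0.8,"turn": 0},
    {"x": 0,"y": 0,"z": 0.8,"turn": 0},
    {"x": 0,"y": 0,"z": 0.8,"turn": 0},
    {"x": 0,"y": 0,"z": 0.5,"turn": 0},
    {"x": 0,"y": 0,"z": 0.2,"turn": 0},
    {"x": 0,"y": 0,"z": 0,"turn": 0},
    {"x": 0,"y": 0,"z": 0,"turn": 0}
  ]
}}

```text
t: 15.0
tool_pos: [0.4497, 0.3152, 0.0937]
tool_rot: [-3.108, -0.454, -0.003]
contact_force: [-0.7, 0.3, 0.6]
opening: 0.0451
grip_force: 0.0
```

>>> {"fn": "carry_out", "kwargs": {
  "moves": [
    {"x": 0,"y": 0,"z": 0,"turn": 0},
    {"x": 0,"y": 0,"z": 0,"turn": 0},
    {"x": 0,"y": 0,"z": 0,"turn": 0},
    {"x": 0,"y": 0,"z": 0,"turn": 0},
    {"x": 0,"y": 0,"z": 0,"turn": 0},
    {"x": 0,"y": 0,"z": 0,"turn": 0},
    {"x": 0,"y": 0,"z": 0,"turn": 0},
    {"x": 0,"y": 0,"z": 0,"turn": 0}
  ],
  "grip": 0,
  "newtons": 40
}}

```text
t: 15.8
tool_pos: [0.4489, 0.3148, 0.0923]
tool_rot: [3.109, 0.454, -0.0]
contact_force: [0.3, -0.2, -0.3]
opening: 0.0002
grip_force: 0.0
```

>>> {"fn": "carry_out", "kwargs": {
  "moves": [
    {"x": 0,"y": 0,"z": -0.5,"turn": 0},
    {"x": 0,"y": 0,"z": -1,"turn": 0},
    {"x": 0,"y": 0,"z": -1,"turn": 0},
    {"x": 0,"y": 0,"z": -1,"turn": 0},
    {"x": 0,"y": 0,"z": -1,"turn": 0},
    {"x": 0,"y": 0,"z": -1,"turn": 0},
    {"x": 0,"y": 0,"z": -1,"turn": 0},
    {"x": 0,"y": 0,"z": -1,"turn": 0}
  ]
}}

```text
t: 16.6
tool_pos: [0.4488, 0.3148, 0.2821]
tool_rot: [-3.108, -0.454, -0.002]
contact_force: [1.1, 0.8, -0.6]
opening: -0.0001
grip_force: 0.0
```

```bash
python3 - <<'E'
from h import *
plan((.52,.065,.27))
E
```

```text
at [0.4488 0.3148 0.2821] yaw 0.29 q6 1.757 TURN 0.0 SHIFT [-0.13 10.39  0.48] t 16.6 F [ 1.1  0.8 -0.6] open -0.0001
```

The fingers closed on nothing. Looking again.

```bash
python3 - <<'E'
from h import *
C=cam('wrist');im=ctrl.get_image('wrist');cv2.imwrite('pics/w7.png',im[:,:,::-1])
print(ctrl.calibration('wrist')['T_tool_cam'])
print('tcp',pix(C,ctrl.get_obs()['tool_pos']))
for z in(.086,.1,.116): print(pix(C,(.4485,.314,z)))
for d in ctrl.mark_of('wrist','screw_1_grip'): print(d['pixel'],d['confidence'],atz(C,d['pixel'],.106).round(4))
A,B=cam('scene'),cam('side')
for n in('scene','side'):
    ctrl.get_image(n)
    for d in ctrl.mark_of(n,'screw_1_grip'): print(n,d['pixel'],d['confidence'],atz(cam(n),d['pixel'],.106).round(4))
E
```

```text
[[ 3.13511430e-04 -9.53864217e-01 -3.00238167e-01  7.59784402e-02]
 [ 9.99999601e-01  4.77563991e-05  8.92485414e-04 -1.66205054e-04]
 [-8.36971607e-04 -3.00238326e-01  9.53863851e-01 -1.72266662e-01]
 [ 0.00000000e+00  0.00000000e+00  0.00000000e+00  1.00000000e+00]]
tcp [312.88074943 238.13674775]
[314.06534249 165.20532017]
[314.09027598 167.9144019 ]
[314.12113077 171.26684737]
[322.2, 99.2] 0.74 [0.5174 0.3264 0.106 ]
scene [252.1, 143.2] 0.53 [0.5129 0.3325 0.106 ]
side [280.2, 279.9] 0.74 [0.5241 0.3146 0.106 ]
```

View pics/w7.png

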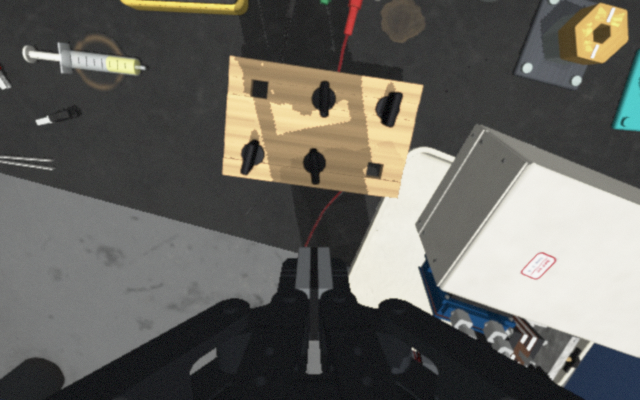

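The screw still stands untouched at (314,165). The shut fingertips show at row 248, but the TCP projects to row 238. Before the next try I'll check where the tips really are, using the fixed cameras.

```bash
python3 - <<'E'
from h import *
o=ctrl.get_obs();c=ctrl.calibration('wrist');print({k:c[k] for k in('fx','fy','cx','cy')})
M=Ro.from_rotvec(o['tool_rot']).as_matrix();out=[]
for n in('scene','side'):
    C=cam(n);im=ctrl.get_image(n)[:,:,::-1].copy();u=pix(C,o['tool_pos']);print(n,u)
    x,y=[int(v) for v in u];x=min(max(x,50),590);y=min(max(y,50),350)
    s=cv2.resize(im[y-50:y+50,x-50:x+50],(400,400),interpolation=cv2.INTER_CUBIC)
    for k in(0,-.019,-.035,-.073):
        v=(pix(C,np.array(o['tool_pos'])+M@[0,0,k])-[x-50,y-50])*4
        cv2.circle(s,tuple(int(a) for a in v),4,(0,255,0) if k==0 else (255,0,255),1)
    out.append(s)
cv2.imwrite('pics/tip.png',np.hstack(out))
E
```

```text
{'fx': 342.79040415727883, 'fy': 342.79040415727883, 'cx': 313.60134424956044, 'cy': 199.42915544286438}
scene [234.07549932 117.49561001]
side [305.63100169 234.37808088]
```

View pics/tip.png

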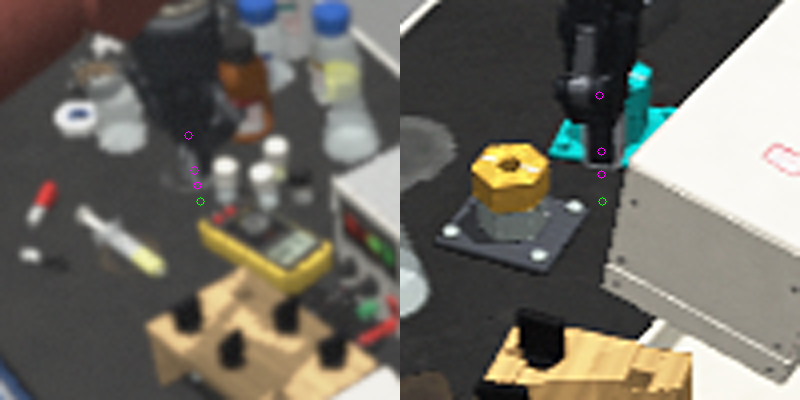

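In the side view the tips end at about (600,164), which is roughly 25 mm short of the reported TCP. The reported TCP therefore lies about 25 mm beyond the real tips. I'll grasp about 25 mm lower and watch the force.

>>> {"fn": "carry_out", "kwargs": {
  "moves": [
    {"x": 0,"y": 0,"z": 0.5,"turn": 0},
    {"x": 0,"y": 0,"z": 1,"turn": 0},
    {"x": 0,"y": 0,"z": 1,"turn": 0},
    {"x": 0,"y": 0,"z": 1,"turn": 0},
    {"x": 0,"y": 0,"z": 1,"turn": 0},
    {"x": 0,"y": 0,"z": 1,"turn": 0},
    {"x": 0,"y": 0,"z": 1,"turn": 0},
    {"x": 0,"y": 0,"z": 1,"turn": 0}
  ],
  "grip": 45
}}

```text
t: 17.8
tool_pos: [0.4478, 0.3142, 0.0896]
tool_rot: [3.108, 0.454, -0.003]
contact_force: [1.3, 0.1, -0.3]
opening: 0.0453
grip_force: 0.0
```

>>> {"fn": "carry_out", "kwargs": {
  "moves": [
    {"x": 0,"y": 0,"z": 0.2,"turn": 0},
    {"x": 0,"y": 0,"z": 0.2,"turn": 0},
    {"x": 0,"y": 0,"z": 0.2,"turn": 0},
    {"x": 0,"y": 0,"z": 0.2,"turn": 0},
    {"x": 0,"y": 0,"z": 0.1,"turn": 0},
    {"x": 0,"y": 0,"z": 0,"turn": 0},
    {"x": 0,"y": 0,"z": 0,"turn": 0},
    {"x": 0,"y": 0,"z": 0,"turn": 0}
  ]
}}

```text
t: 18.6
tool_pos: [0.4492, 0.3149, 0.0703]
tool_rot: [-3.108, -0.454, -0.001]
contact_force: [0.2, 0.8, -0.1]
opening: 0.0451
grip_force: 0.0
```

>>> {"fn": "carry_out", "kwargs": {
  "moves": [
    {"x": 0,"y": 0,"z": 0,"turn": 0},
    {"x": 0,"y": 0,"z": 0,"turn": 0},
    {"x": 0,"y": 0,"z": 0,"turn": 0},
    {"x": 0,"y": 0,"z": 0,"turn": 0},
    {"x": 0,"y": 0,"z": 0,"turn": 0},
    {"x": 0,"y": 0,"z": 0,"turn": 0},
    {"x": 0,"y": 0,"z": 0,"turn": 0},
    {"x": 0,"y": 0,"z": 0,"turn": 0}
  ],
  "grip": 0,
  "newtons": 40
}}

```text
t: 19.4
tool_pos: [0.449, 0.3148, 0.07]
tool_rot: [-3.109, -0.454, -0.0]
contact_force: [0.1, -0.4, 1.7]
opening: 0.0083
grip_force: 42.3
```

Gripped: the opening is 8.3 mm and the screw's grip point lies 36 mm above the reported TCP. I'll lift and go towards the nut.

>>> {"fn": "carry_out", "kwargs": {
  "moves": [
    {"x": 0,"y": 0,"z": -0.5,"turn": 0},
    {"x": 0,"y": 0,"z": -1,"turn": 0},
    {"x": 0,"y": 0,"z": -1,"turn": 0},
    {"x": 0,"y": 0,"z": -1,"turn": 0},
    {"x": 0,"y": 0,"z": -1,"turn": 0},
    {"x": 0,"y": 0,"z": -1,"turn": 0},
    {"x": 0,"y": 0,"z": -1,"turn": 0},
    {"x": 0,"y": 0,"z": -1,"turn": 0}
  ]
}}

```text
t: 20.2
tool_pos: [0.4486, 0.3146, 0.2588]
tool_rot: [-3.109, -0.454, -0.0]
contact_force: [-0.2, 0.2, -0.9]
opening: 0.0076
grip_force: 42.0
```

```bash
python3 - <<'E'
from h import *
plan((.57,.065,.27),.29)
im=cv2.imread('pics/w7.png')
E
```

```text
at [0.4486 0.3146 0.2588] yaw 0.29 q6 1.757 TURN -0.0 SHIFT [ 1.8  10.95 -0.45] t 20.2 F [-0.2  0.2 -0.9] open 0.0076
```

>>> {"fn": "carry_out", "kwargs": {
  "moves": [
    {"x": 0.2,"y": 0.5,"z": -0.5,"turn": 0},
    {"x": 0.2,"y": 1,"z": 0,"turn": 0},
    {"x": 0.2,"y": 1,"z": 0,"turn": 0},
    {"x": 0.2,"y": 1,"z": 0,"turn": 0},
    {"x": 0.2,"y": 1,"z": 0,"turn": 0},
    {"x": 0.2,"y": 1,"z": 0,"turn": 0},
    {"x": 0.2,"y": 1,"z": 0,"turn": 0},
    {"x": 0.2,"y": 1,"z": 0,"turn": 0}
  ]
}}

```text
t: 21.0
tool_pos: [0.5411, 0.1445, 0.2692]
tool_rot: [3.108, 0.453, -0.002]
contact_force: [0.8, -0.6, 0.2]
opening: 0.0078
grip_force: 42.0
```

>>> {"fn": "carry_out", "kwargs": {
  "moves": [
    {"x": 0.2,"y": 1,"z": 0,"turn": 0},
    {"x": 0,"y": 1,"z": 0,"turn": 0},
    {"x": 0,"y": 1,"z": 0,"turn": 0},
    {"x": 0,"y": 0.5,"z": 0,"turn": 0},
    {"x": 0,"y": 0,"z": 0,"turn": 0},
    {"x": 0,"y": 0,"z": 0,"turn": 0},
    {"x": 0,"y": 0,"z": 0,"turn": 0},
    {"x": 0,"y": 0,"z": 0,"turn": 0}
  ]
}}

```text
t: 21.8
tool_pos: [0.5703, 0.065, 0.2699]
tool_rot: [-3.108, -0.456, -0.0]
contact_force: [-0.2, -0.6, -0.3]
opening: 0.008
grip_force: 42.0
```

```bash
python3 - <<'E'
from h import *
plan((.66,.06,.27),.29)
C=cam('wrist');im=ctrl.get_image('wrist')
for d in ctrl.mark_of('wrist','nut_mouth'): print(d['pixel'],d['confidence'],atz(C,d['pixel'],.066).round(4))
u=pix(C,(.664,.064,.066)).astype(int);print(u)
c=im[max(u[1]-60,0):u[1]+60,max(u[0]-90,0):u[0]+90,::-1]
cv2.imwrite('pics/nut.png',np.vstack([cv2.resize(c,(720,480*c.shape[0]//120),interpolation=cv2.INTER_CUBIC)]));print(max(u[0]-90,0),max(u[1]-60,0),c.shape)
E
```

```text
at [0.5703 0.065  0.2699] yaw 0.291 q6 1.263 TURN 0.001 SHIFT [ 3.38  1.22 -0.01] t 21.8 F [-0.2 -0.6 -0.3] open 0.008
[460.6, 135.5] 0.79 [ 0.6454 -0.0794  0.066 ]
[333.2, 78.2] 0.67 [0.6616 0.0711 0.066 ]
[340  77]
250 17 (120, 180, 3)
```

View pics/nut.png

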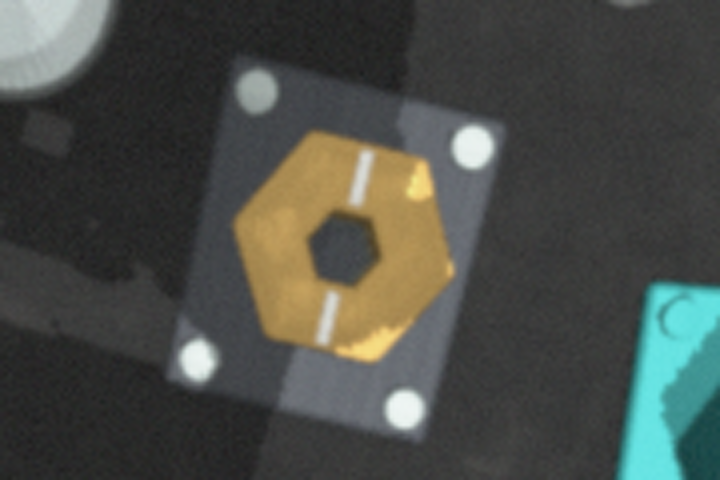

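The nut's bore is at crop (344,248), wrist pixel (336,79). The white marks run from crop (366,152) to (326,345).

```bash
python3 - <<'E'
from h import *
C=cam('wrist')
g=[atz(C,(250+x/4,17+y/4),.066) for x,y in((344,248),(366,152),(326,345))]
d=g[1]-g[2];print(g[0],(g[1]+g[2])/2,np.linalg.norm(d),np.arctan2(d[1],d[0]))
w=np.arctan2(d[1],d[0]);plan((g[0][0],g[0][1],.2),w)
E
```

```text
[0.66176727 0.06783695 0.066     ] [0.66132201 0.0672581  0.066     ] 0.04814288146748127 0.09441364500201507
at [0.5704 0.0648 0.2699] yaw 0.291 q6 1.263 TURN 0.197 SHIFT [3.65 0.22 2.8 ] t 21.9 F [0.4 0.4 0.2] open 0.0079
```

>>> {"fn": "carry_out", "kwargs": {
  "moves": [
    {"x": 0,"y": 0,"z": 0,"turn": 0.1},
    {"x": 0,"y": 0,"z": 0,"turn": 0.1},
    {"x": 0.9,"y": 0.1,"z": 0,"turn": 0},
    {"x": 0.9,"y": 0.1,"z": 0,"turn": 0},
    {"x": 0.9,"y": 0,"z": 0.8,"turn": 0},
    {"x": 0.9,"y": 0,"z": 1,"turn": 0},
    {"x": 0,"y": 0,"z": 1,"turn": 0},
    {"x": 0,"y": 0,"z": 0,"turn": 0}
  ]
}}

```text
t: 22.7
tool_pos: [0.6582, 0.0677, 0.1942]
tool_rot: [-3.138, -0.142, 0.015]
contact_force: [0.3, 0.3, -1.7]
opening: 0.0081
grip_force: 42.0
```

```bash
python3 - <<'E'
from h import *
C=cam('wrist');im=ctrl.get_image('wrist')
for d in ctrl.mark_of('wrist','nut_mouth'): print(d['pixel'],d['confidence'],atz(C,d['pixel'],.066).round(4))
plan((.6615,.0675,.13),.094)
print(pix(C,(.6615,.0675,.066)))
hsv=cv2.cvtColor(im,cv2.COLOR_RGB2HSV);m=((hsv[:,:,0]>12)&(hsv[:,:,0]<30)&(hsv[:,:,1]>120)).astype(np.uint8)
n,l,s,c=cv2.connectedComponentsWithStats(m);i=1+s[1:,4].argmax();print(s[i],c[i])
E
```

```text
[312.0, 174.0] 0.86 [0.6622 0.0693 0.066 ]
[465.4, 207.7] 0.84 [ 0.6432 -0.0751  0.066 ]
at [0.6602 0.0675 0.1996] yaw 0.09 q6 1.47 TURN -0.004 SHIFT [0.05 0.01 2.78] t 22.8 F [ 0.1 -1.   0.5] open 0.0081
[313.97686486 174.95581676]
[ 281  143   57   58 1580] [304.14177215 169.30316456]
```

>>> {"fn": "carry_out", "kwargs": {
  "moves": [
    {"x": 0.05,"y": 0,"z": 0.9,"turn": 0},
    {"x": 0,"y": 0,"z": 0.9,"turn": 0},
    {"x": 0,"y": 0,"z": 0.9,"turn": 0},
    {"x": 0,"y": 0,"z": 0.4,"turn": 0},
    {"x": 0,"y": 0,"z": 0.4,"turn": 0},
    {"x": 0,"y": 0,"z": 0.4,"turn": 0},
    {"x": 0,"y": 0,"z": 0,"turn": 0},
    {"x": 0,"y": 0,"z": 0,"turn": 0}
  ]
}}

```text
t: 23.6
tool_pos: [0.6619, 0.0673, 0.1023]
tool_rot: [-3.138, -0.141, 0.0]
contact_force: [-1.6, -0.3, -2.4]
opening: 0.0078
grip_force: 41.9
```

>>> {"fn": "carry_out", "kwargs": {
  "moves": [
    {"x": 0,"y": 0,"z": 0.3,"turn": 0},
    {"x": 0,"y": 0,"z": 0.3,"turn": 0},
    {"x": 0,"y": 0,"z": 0.3,"turn": 0},
    {"x": 0,"y": 0,"z": 0.2,"turn": 0},
    {"x": 0,"y": 0,"z": 0.1,"turn": 0},
    {"x": 0,"y": 0,"z": 0,"turn": 0},
    {"x": 0,"y": 0,"z": 0,"turn": 0},
    {"x": 0,"y": 0,"z": 0,"turn": 0}
  ]
}}

```text
t: 24.4
tool_pos: [0.6617, 0.0675, 0.0718]
tool_rot: [-3.138, -0.141, 0.001]
contact_force: [-2.0, 2.5, -2.6]
opening: 0.008
grip_force: 41.7
```

The screw is in. Now I'll turn it clockwise 1.4 rad. To detect a drop, I'll compare wrist pictures of the gripped screw just before release and after regripping at the same pose.

>>> {"fn": "carry_out", "kwargs": {
  "moves": [
    {"x": 0,"y": 0,"z": 0.05,"turn": 0.14},
    {"x": 0,"y": 0,"z": 0,"turn": 0.14},
    {"x": 0,"y": 0,"z": 0,"turn": 0.14},
    {"x": 0,"y": 0,"z": 0,"turn": 0.14},
    {"x": 0,"y": 0,"z": 0,"turn": 0.14},
    {"x": 0,"y": 0,"z": 0,"turn": 0.14},
    {"x": 0,"y": 0,"z": 0,"turn": 0.14},
    {"x": 0,"y": 0,"z": 0,"turn": 0.14}
  ]
}}

```text
t: 25.2
tool_pos: [0.6625, 0.069, 0.0716]
tool_rot: [-2.726, 1.553, 0.0]
contact_force: [-0.6, 5.8, -1.6]
opening: 0.008
grip_force: 41.9
```

>>> {"fn": "carry_out", "kwargs": {
  "moves": [
    {"x": 0,"y": 0,"z": 0,"turn": 0.14},
    {"x": 0,"y": 0,"z": 0,"turn": 0.14},
    {"x": 0,"y": 0,"z": 0,"turn": 0},
    {"x": 0,"y": 0,"z": 0,"turn": 0},
    {"x": 0,"y": 0,"z": 0,"turn": 0},
    {"x": 0,"y": 0,"z": 0,"turn": 0},
    {"x": 0,"y": 0,"z": 0,"turn": 0},
    {"x": 0,"y": 0,"z": 0,"turn": 0}
  ]
}}

```text
t: 26.0
tool_pos: [0.6629, 0.0689, 0.0716]
tool_rot: [-2.488, 1.911, -0.0]
contact_force: [0.8, 5.5, -2.6]
opening: 0.008
grip_force: 41.8
```

```bash
python3 - <<'E'
from h import *
plan((.6615,.0675,.13),.094-1.4)
np.save('a1.npy',ctrl.get_image('wrist'))
E
```

```text
at [0.6629 0.0689 0.0716] yaw -1.31 q6 2.87 TURN -0.004 SHIFT [ 0.04  0.07 -2.33] t 26.0 F [ 0.8  5.5 -2.6] open 0.008
```

>>> {"fn": "carry_out", "kwargs": {
  "moves": [
    {"x": 0,"y": 0,"z": 0,"turn": 0},
    {"x": 0,"y": 0,"z": 0,"turn": 0},
    {"x": 0,"y": 0,"z": 0,"turn": 0},
    {"x": 0,"y": 0,"z": 0,"turn": 0},
    {"x": 0,"y": 0,"z": 0,"turn": 0},
    {"x": 0,"y": 0,"z": 0,"turn": 0},
    {"x": 0,"y": 0,"z": 0,"turn": 0},
    {"x": 0,"y": 0,"z": 0,"turn": 0}
  ],
  "grip": 28
}}

```text
t: 26.85
tool_pos: [0.6619, 0.0672, 0.071]
tool_rot: [2.491, -1.914, -0.0]
contact_force: [0.5, 0.1, 0.5]
opening: 0.0279
grip_force: 0.0
```

```bash
python3 - <<'E'
from h import *
np.save('b1.npy',ctrl.get_image('wrist'))
E
```

>>> {"fn": "carry_out", "kwargs": {
  "moves": [
    {"x": 0,"y": 0,"z": 0,"turn": 0},
    {"x": 0,"y": 0,"z": 0,"turn": 0},
    {"x": 0,"y": 0,"z": 0,"turn": 0},
    {"x": 0,"y": 0,"z": 0,"turn": 0},
    {"x": 0,"y": 0,"z": 0,"turn": 0},
    {"x": 0,"y": 0,"z": 0,"turn": 0},
    {"x": 0,"y": 0,"z": 0,"turn": 0},
    {"x": 0,"y": 0,"z": 0,"turn": 0}
  ],
  "grip": 0
}}

```text
t: 27.7
tool_pos: [0.662, 0.0673, 0.0712]
tool_rot: [-2.491, 1.914, -0.0]
contact_force: [0.6, 0.5, 0.9]
opening: 0.0078
grip_force: 42.9
```

```bash
python3 - <<'E'
from h import *
c=ctrl.get_image('wrist');np.save('c1.npy',c);a=np.load('a1.npy');b=np.load('b1.npy')
plan((.6615,.0675,.13))
s=lambda i:cv2.resize(np.ascontiguousarray(i[130:290,250:382,::-1]),(264,320),interpolation=cv2.INTER_CUBIC)
cv2.imwrite('pics/abc.png',np.hstack([s(a),s(b),s(c)]))
for i in(a,c): print(i[150:262:3,308:320].mean((1,2)).round().astype(int))
E
```

```text
at [0.662  0.0673 0.0712] yaw -1.31 q6 2.871 TURN 0.0 SHIFT [-0.01  0.02 -2.35] t 27.8 F [0.3 1.2 0.1] open 0.008
[160 161 155 157 158 145 128 137 142 131 124 126 134 204 226 188 186 178
 177 176 177 180 111  29  29  29  29  30  31  30  36  38  39  41  40  39
  40  40]
[154 160 160 155 157 157 147 129 143 139 126 125 126 159 223 228 189 176
 178 175 175 178 178  56  29  30  29  29  30  30  32  36  38  40  39  40
  39  40]
```

View pics/abc.png

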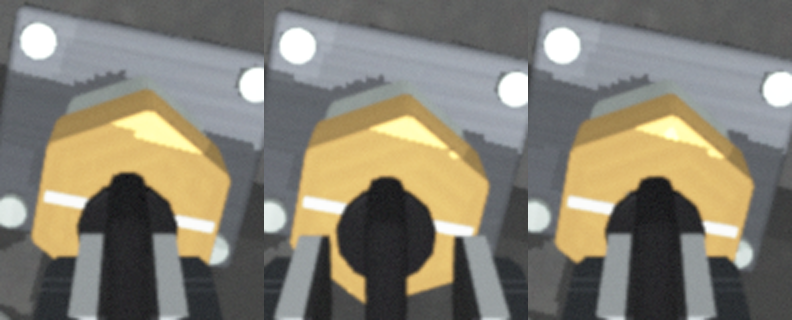

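The hub keeps the same width (about 49 px) and does not shift as a 6 mm drop would make it, so screw-hand. I'll lift it straight out and take it to the red bay.

>>> {"fn": "carry_out", "kwargs": {
  "moves": [
    {"x": 0,"y": 0,"z": -0.4,"turn": 0},
    {"x": 0,"y": 0,"z": -1,"turn": 0},
    {"x": 0,"y": 0,"z": -1,"turn": 0},
    {"x": 0,"y": 0,"z": -1,"turn": 0},
    {"x": 0,"y": 0,"z": -1,"turn": 0},
    {"x": 0,"y": 0,"z": -1,"turn": 0},
    {"x": 0,"y": 0,"z": -1,"turn": 0},
    {"x": 0,"y": 0,"z": -1,"turn": 0}
  ]
}}

```text
t: 28.55
tool_pos: [0.6613, 0.0671, 0.2574]
tool_rot: [2.49, -1.914, -0.001]
contact_force: [1.0, -1.4, -1.1]
opening: 0.0079
grip_force: 42.7
```

>>> {"fn": "carry_out", "kwargs": {
  "moves": [
    {"x": 0,"y": 0,"z": 0,"turn": -0.14},
    {"x": 0,"y": 0,"z": 0,"turn": -0.14},
    {"x": 0,"y": 0,"z": 0,"turn": -0.14},
    {"x": 0,"y": 0,"z": 0,"turn": -0.14},
    {"x": 0,"y": 0,"z": 0,"turn": -0.14},
    {"x": 0,"y": 0,"z": 0,"turn": -0.14},
    {"x": 0,"y": 0,"z": 0,"turn": -0.14},
    {"x": 0,"y": 0,"z": 0,"turn": -0.14}
  ]
}}

```text
t: 29.35
tool_pos: [0.6614, 0.067, 0.2563]
tool_rot: [3.128, -0.289, -0.002]
contact_force: [1.0, 0.1, -1.3]
opening: 0.0078
grip_force: 42.7
```

```bash
cat >> h.py <<'E'
def fitz(im,C,x0,y0,w,z0=.106,rows=(190,247)):
    "fit x,y,z of a screw standing free in the nut; wing yaw w"
    dark=(im.max(2)<70).astype(float);u=pix(C,(x0,y0,z0))
    W=np.zeros(dark.shape);W[rows[0]:rows[1],int(u[0])-45:int(u[0])+45]=1
    def cost(p):
        m=sil(C,dark.shape,(p[0],p[1],w),p[2]);return 1-(np.minimum(m,dark)*W).sum()/(np.maximum(m,dark)*W).sum()
    best=None
    for z in(.108,.104,.100,.097):
        r=minimize(cost,[x0,y0,z],method='Nelder-Mead',options=dict(initial_simplex=[[x0,y0,z],[x0+.003,y0,z],[x0,y0+.003,z],[x0,y0,z-.003]],xatol=1e-4,fatol=1e-4))
        if best is None or r.fun<best.fun: best=r
    return best.x.round(4),round(1-best.fun,3)
def camat(pos,rot):
    T=np.eye(4);T[:3,:3]=Ro.from_rotvec(rot).as_matrix();T[:3,3]=pos
    W=np.linalg.inv(T@np.array(ctrl.calibration('wrist')['T_tool_cam']));c=ctrl.calibration('wrist')
    return np.array([[c['fx'],0,c['cx']],[0,c['fy'],c['cy']],[0,0,1]]),W[:3,:3],W[:3,3]
E
python3 - <<'E'
from h import *
C=camat([.6619,.0672,.071],[2.491,-1.914,0]);print('b1',fitz(np.load('b1.npy'),C,.662,.0675,-1.31))
plan((.505,-.417,.27),.065)
E
```

```text
b1 (array([0.662 , 0.0717, 0.0998]), np.float64(0.94))
at [0.6614 0.067  0.2563] yaw -0.185 q6 1.745 TURN -0.25 SHIFT [-7.5  18.91 -0.55] t 29.4 F [ 1.   0.1 -1.3] open 0.0078
```

```bash
python3 - <<'E'
from h import *
Ca=camat([.6629,.0689,.0716],[-2.488,1.911,0]);Cb=camat([.6619,.0672,.071],[2.491,-1.914,0]);Cc=camat([.662,.0673,.0712],[-2.491,1.914,0])
for n,C in(('a1',Ca),('b1',Cb),('c1',Cc)):
    im=np.load(n+'.npy');print(n,fitz(im,C,.662,.068,-1.31,rows=(190,246)))
    d=im.max(2)<70
    print([(r,int(d[r,285:338].sum()),int(np.where(d[r,270:350])[0].min()+270),int(np.where(d[r,270:350])[0].max()+270)) if d[r,270:350].any() else r for r in range(214,247,4)])
# current gripped picture
np.save('d1.npy',ctrl.get_image('wrist'));o=ctrl.get_obs();print(o['tool_pos'])
E
```

```text
a1 (array([0.6612, 0.0744, 0.0926]), np.float64(0.958))
[214, (218, 12, 308, 319), (222, 17, 305, 321), (226, 28, 300, 327), (230, 38, 295, 332), (234, 42, 293, 334), (238, 45, 291, 335), (242, 48, 290, 337), (246, 26, 301, 326)]
b1 (array([0.6612, 0.075 , 0.0902]), np.float64(0.952))
[214, 218, (222, 14, 304, 317), (226, 21, 301, 321), (230, 32, 295, 326), (234, 40, 291, 330), (238, 44, 289, 332), (242, 46, 288, 333), (246, 48, 287, 334)]
c1 (array([0.6599, 0.0748, 0.0901]), np.float64(0.954))
[214, 218, (222, 15, 306, 320), (226, 23, 302, 324), (230, 32, 298, 329), (234, 40, 294, 333), (238, 43, 292, 334), (242, 47, 290, 336), (246, 27, 290, 326)]
[0.66143046 0.06706555 0.2562657 ]
```

The relative fit gives only about 2.5 mm of fall (the initial lift-off plus noise), so it is left-hand. On to the red bay.

>>> {"fn": "carry_out", "kwargs": {
  "moves": [
    {"x": 0,"y": 0,"z": -0.5,"turn": -0.13},
    {"x": 0,"y": 0,"z": 0,"turn": -0.12},
    {"x": -0.3,"y": 1,"z": 0,"turn": 0},
    {"x": -0.3,"y": 1,"z": 0,"turn": 0},
    {"x": -0.4,"y": 1,"z": 0,"turn": 0},
    {"x": -0.4,"y": 1,"z": 0,"turn": 0},
    {"x": -0.4,"y": 1,"z": 0,"turn": 0},
    {"x": -0.4,"y": 1,"z": 0,"turn": 0}
  ]
}}

```text
t: 30.2
tool_pos: [0.6151, -0.0868, 0.2688]
tool_rot: [3.14, 0.09, -0.001]
contact_force: [0.2, -0.6, -1.5]
opening: 0.0079
grip_force: 42.7
```

>>> {"fn": "carry_out", "kwargs": {
  "moves": [
    {"x": -0.4,"y": 1,"z": 0,"turn": 0},
    {"x": -0.4,"y": 1,"z": 0,"turn": 0},
    {"x": -0.4,"y": 1,"z": 0,"turn": 0},
    {"x": -0.4,"y": 1,"z": 0,"turn": 0},
    {"x": -0.4,"y": 1,"z": 0,"turn": 0},
    {"x": -0.4,"y": 1,"z": 0,"turn": 0},
    {"x": -0.4,"y": 1,"z": 0,"turn": 0},
    {"x": -0.4,"y": 1,"z": 0,"turn": 0}
  ]
}}

```text
t: 31.0
tool_pos: [0.5472, -0.2911, 0.2689]
tool_rot: [-3.14, -0.09, 0.001]
contact_force: [-0.5, -0.5, -0.7]
opening: 0.008
grip_force: 42.7
```

>>> {"fn": "carry_out", "kwargs": {
  "moves": [
    {"x": -0.4,"y": 1,"z": 0,"turn": 0},
    {"x": -0.4,"y": 1,"z": 0,"turn": 0},
    {"x": -0.4,"y": 1,"z": 0,"turn": 0},
    {"x": -0.4,"y": 1,"z": 0,"turn": 0},
    {"x": 0,"y": 0.9,"z": 0,"turn": 0},
    {"x": 0,"y": 0,"z": 0,"turn": 0},
    {"x": 0,"y": 0,"z": 0,"turn": 0},
    {"x": 0,"y": 0,"z": 0,"turn": 0}
  ]
}}

```text
t: 31.8
tool_pos: [0.5155, -0.414, 0.2686]
tool_rot: [-3.14, -0.094, 0.0]
contact_force: [-0.4, -1.1, -0.8]
opening: 0.0078
grip_force: 42.7
```

```bash
python3 - <<'E'
from h import *
plan((.515,-.417,.08),.065)
C=cam('wrist');im=ctrl.get_image('wrist')
hsv=cv2.cvtColor(im,cv2.COLOR_RGB2HSV);h,s,v=cv2.split(hsv)
for n,m in(('red',((h<8)|(h>172))&(s>150)&(v>60)),('blue',(h>100)&(h<125)&(s>120)&(v>80))):
    k,l,st,c=cv2.connectedComponentsWithStats(m.astype(np.uint8));i=1+st[1:,4].argmax();a=st[i]
    print(n,a,atz(C,(a[0]+a[2]/2,a[1]+a[3]/2),.013).round(4),atz(C,(a[0],a[1]),.013).round(3),atz(C,(a[0]+a[2],a[1]+a[3]),.013).round(3))
for q in('red_bay','blue_bay'):
    for d in ctrl.mark_of('wrist',q)[:1]: print(q,d['pixel'],d['confidence'],atz(C,d['pixel'],.013).round(4))
E
```

```text
at [ 0.5155 -0.414   0.2686] yaw 0.06 q6 0.722 TURN -0.005 SHIFT [-0.03  0.12  7.55] t 31.8 F [-0.4 -1.1 -0.8] open 0.0078
red [ 289  134   54   70 3554] [ 0.4976 -0.4184  0.013 ] [ 0.54  -0.382  0.013] [ 0.453 -0.457  0.013]
blue [ 467  309  105   71 3332] [ 0.2462 -0.742   0.013 ] [ 0.303 -0.651  0.013] [ 0.185 -0.84   0.013]
red_bay [314.5, 166.4] 0.97 [ 0.5009 -0.4163  0.013 ]
blue_bay [376.0, 167.6] 0.71 [ 0.504  -0.4945  0.013 ]
```

>>> {"fn": "carry_out", "kwargs": {
  "moves": [
    {"x": 0,"y": 0.1,"z": 1,"turn": 0},
    {"x": 0,"y": 0,"z": 1,"turn": 0},
    {"x": 0,"y": 0,"z": 1,"turn": 0},
    {"x": 0,"y": 0,"z": 1,"turn": 0},
    {"x": 0,"y": 0,"z": 1,"turn": 0},
    {"x": 0,"y": 0,"z": 1,"turn": 0},
    {"x": 0,"y": 0,"z": 1,"turn": 0},
    {"x": 0,"y": 0,"z": 0.6,"turn": 0}
  ]
}}

```text
t: 32.75
tool_pos: [0.5149, -0.4158, 0.0761]
tool_rot: [-3.138, -0.095, 0.003]
contact_force: [-0.6, -0.3, -1.9]
opening: 0.0083
grip_force: 42.7
```

>>> {"fn": "carry_out", "kwargs": {
  "moves": [
    {"x": 0,"y": 0,"z": 0,"turn": 0},
    {"x": 0,"y": 0,"z": 0,"turn": 0},
    {"x": 0,"y": 0,"z": 0,"turn": 0},
    {"x": 0,"y": 0,"z": 0,"turn": 0},
    {"x": 0,"y": 0,"z": 0,"turn": 0},
    {"x": 0,"y": 0,"z": 0,"turn": 0},
    {"x": 0,"y": 0,"z": 0,"turn": 0},
    {"x": 0,"y": 0,"z": 0,"turn": 0}
  ],
  "grip": 26
}}

```text
t: 33.55
tool_pos: [0.5156, -0.4173, 0.0786]
tool_rot: [-3.14, -0.094, 0.0]
contact_force: [0.6, 0.4, 0.1]
opening: 0.0258
grip_force: 0.0
```

>>> {"fn": "carry_out", "kwargs": {
  "moves": [
    {"x": 0,"y": 0,"z": -0.5,"turn": 0},
    {"x": 0,"y": 0,"z": -1,"turn": 0},
    {"x": 0,"y": 0,"z": -1,"turn": 0},
    {"x": 0,"y": 0,"z": -1,"turn": 0},
    {"x": 0,"y": 0,"z": -1,"turn": 0},
    {"x": 0,"y": 0,"z": -1,"turn": 0},
    {"x": 0,"y": 0,"z": -1,"turn": 0},
    {"x": 0,"y": 0,"z": -1,"turn": 0}
  ]
}}

```text
t: 34.35
tool_pos: [0.5156, -0.4173, 0.2683]
tool_rot: [3.139, 0.094, 0.001]
contact_force: [0.2, 0.2, 0.5]
opening: 0.0262
grip_force: 0.0
```

```bash
python3 - <<'E'
from h import *
plan((.455,.25,.30),.15)
im=ctrl.get_image('wrist');C=cam('wrist');np.save('bay1.npy',im)
for q in('screw_1_grip','screw_1_tip'):
    for d in ctrl.mark_of('wrist',q): print(q,d['pixel'],round(d['confidence'],2),[atz(C,d['pixel'],z).round(3)[:2] for z in(.02,.1)])
E
```

```text
at [ 0.5156 -0.4173  0.2683] yaw 0.06 q6 0.718 TURN -0.09 SHIFT [  1.59 -26.75  -1.27] t 34.4 F [0.2 0.2 0.5] open 0.0262
```

Released in the red bay. Back to the rack.

>>> {"fn": "carry_out", "kwargs": {
  "moves": [
    {"x": 0,"y": -1,"z": -0.5,"turn": 0},
    {"x": 0,"y": -1,"z": -0.5,"turn": 0},
    {"x": 0,"y": -1,"z": -0.5,"turn": 0},
    {"x": 0,"y": -1,"z": -0.5,"turn": 0},
    {"x": 0,"y": -1,"z": 0,"turn": 0},
    {"x": 0,"y": -1,"z": 0,"turn": 0},
    {"x": 0,"y": -1,"z": 0,"turn": 0},
    {"x": 0,"y": -1,"z": 0,"turn": 0}
  ],
  "grip": 45
}}

```text
t: 35.3
tool_pos: [0.5029, -0.2164, 0.3142]
tool_rot: [-3.139, -0.094, 0.004]
contact_force: [0.5, -0.4, -0.2]
opening: 0.0447
grip_force: 0.0
```

>>> {"fn": "carry_out", "kwargs": {
  "moves": [
    {"x": -0.1,"y": -1,"z": 0,"turn": 0},
    {"x": -0.1,"y": -1,"z": 0,"turn": 0},
    {"x": -0.1,"y": -1,"z": 0,"turn": 0},
    {"x": -0.1,"y": -1,"z": 0,"turn": 0},
    {"x": -0.1,"y": -1,"z": 0,"turn": 0},
    {"x": -0.1,"y": -1,"z": 0,"turn": 0},
    {"x": -0.1,"y": -1,"z": 0,"turn": 0},
    {"x": -0.1,"y": -1,"z": 0,"turn": 0}
  ]
}}

```text
t: 36.1
tool_pos: [0.4708, -0.0182, 0.3143]
tool_rot: [-3.14, -0.094, 0.004]
contact_force: [0.2, 0.4, -0.3]
opening: 0.0451
grip_force: 0.0
```

>>> {"fn": "carry_out", "kwargs": {
  "moves": [
    {"x": -0.1,"y": -1,"z": 0,"turn": 0},
    {"x": -0.1,"y": -1,"z": 0,"turn": 0},
    {"x": -0.1,"y": -1,"z": 0,"turn": 0},
    {"x": -0.1,"y": -1,"z": 0,"turn": 0},
    {"x": -0.1,"y": -1,"z": 0,"turn": 0},
    {"x": -0.1,"y": -1,"z": 0,"turn": 0},
    {"x": -0.1,"y": -1,"z": 0,"turn": 0},
    {"x": -0.1,"y": -1,"z": 0,"turn": 0}
  ]
}}

```text
t: 36.9
tool_pos: [0.4389, 0.1801, 0.3143]
tool_rot: [3.14, 0.094, -0.004]
contact_force: [1.2, -0.1, -0.3]
opening: 0.0451
grip_force: 0.0
```

>>> {"fn": "carry_out", "kwargs": {
  "moves": [
    {"x": -0.1,"y": -1,"z": 0,"turn": 0},
    {"x": -0.1,"y": -1,"z": 0,"turn": 0},
    {"x": -0.1,"y": -1,"z": 0,"turn": 0},
    {"x": -0.1,"y": -1,"z": 0,"turn": 0},
    {"x": -0.1,"y": -1,"z": 0,"turn": 0},
    {"x": 0,"y": 0,"z": 0,"turn": 0},
    {"x": 0,"y": 0,"z": 0,"turn": 0},
    {"x": 0,"y": 0,"z": 0,"turn": 0}
  ]
}}

```text
t: 37.7
tool_pos: [0.4198, 0.3025, 0.3152]
tool_rot: [3.139, 0.093, -0.002]
contact_force: [0.6, -1.2, 0.3]
opening: 0.045
grip_force: 0.0
```

```bash
cat >> h.py <<'E'
def rackscan(pts,rad=22):
    C=cam('wrist');im=ctrl.get_image('wrist');np.save('rack.npy',im)
    for x,y in pts:
        p,s=fitscrew(im,C,x,y,rad=rad);print('scr',p.round(4),round(s,2),pix(C,(x,y,.106)).round())
E
python3 - <<'E'
from h import *
rackscan([(.5163,.3245),(.5259,.2586),(.4384,.3825)])
for d in ctrl.mark_of('wrist','rack'): print(d['pixel'],d['confidence'],atz(cam('wrist'),d['pixel'],0).round(4))
plan((.4384,.3825,.17),-.209)
E
```

```text
scr [0.5169 0.3237 0.3869] 0.73 [298.  70.]
scr [ 0.5308  0.2568 -0.1306] 0.66 [361.  64.]
scr [ 0.4451  0.3793 -0.2124] 0.61 [242. 141.]
[300.8, 98.7] 0.81 [0.4855 0.3233 0.    ]
at [0.42   0.3025 0.3158] yaw 0.059 q6 1.992 TURN 0.268 SHIFT [ 0.05 -3.28  5.83] t 37.8 F [0.2 1.  0.1] open 0.0448
```

>>> {"fn": "carry_out", "kwargs": {
  "moves": [
    {"x": 0,"y": 0,"z": 1,"turn": 0.13},
    {"x": 0,"y": 0,"z": 1,"turn": 0.14},
    {"x": 0.05,"y": -0.8,"z": 1,"turn": 0},
    {"x": 0,"y": -0.8,"z": 1,"turn": 0},
    {"x": 0,"y": -0.8,"z": 1,"turn": 0},
    {"x": 0,"y": -0.8,"z": 0,"turn": 0},
    {"x": 0,"y": 0,"z": 0,"turn": 0},
    {"x": 0,"y": 0,"z": 0,"turn": 0}
  ]
}}

```text
t: 38.6
tool_pos: [0.4382, 0.3807, 0.1915]
tool_rot: [3.124, -0.33, 0.001]
contact_force: [0.8, -0.2, 1.4]
opening: 0.045
grip_force: 0.0
```

```bash
python3 - <<'E'
from h import *
rackscan([(.442,.381)],rad=30)
rackscan([(.442,.381)],rad=38)
plan((.442,.381,.07),-.21)
E
```

```text
scr [ 0.4395  0.3814 -0.0416] 0.76 [312. 189.]
scr [ 0.4392  0.382  -0.0762] 0.65 [312. 189.]
at [0.4383 0.3805 0.192 ] yaw -0.211 q6 2.369 TURN -0.001 SHIFT [ 0.14 -0.05  4.88] t 38.7 F [0.5 0.5 0.2] open 0.0452
```

>>> {"fn": "carry_out", "kwargs": {
  "moves": [
    {"x": 0.04,"y": -0.04,"z": 0.8,"turn": -0.14},
    {"x": 0,"y": 0,"z": 0.8,"turn": 0},
    {"x": 0,"y": 0,"z": 0.8,"turn": 0},
    {"x": 0,"y": 0,"z": 0.8,"turn": 0},
    {"x": 0,"y": 0,"z": 0.8,"turn": 0},
    {"x": 0,"y": 0,"z": 0.5,"turn": 0},
    {"x": 0,"y": 0,"z": 0.35,"turn": 0},
    {"x": 0,"y": 0,"z": 0,"turn": 0}
  ]
}}

```text
t: 39.5
tool_pos: [0.4386, 0.3814, 0.069]
tool_rot: [3.139, -0.111, -0.002]
contact_force: [-1.1, 0.3, 0.0]
opening: 0.0451
grip_force: 0.0
```

>>> {"fn": "carry_out", "kwargs": {
  "moves": [
    {"x": 0,"y": 0,"z": 0,"turn": 0},
    {"x": 0,"y": 0,"z": 0,"turn": 0},
    {"x": 0,"y": 0,"z": 0,"turn": 0},
    {"x": 0,"y": 0,"z": 0,"turn": 0},
    {"x": 0,"y": 0,"z": 0,"turn": 0},
    {"x": 0,"y": 0,"z": 0,"turn": 0},
    {"x": 0,"y": 0,"z": 0,"turn": 0},
    {"x": 0,"y": 0,"z": 0,"turn": 0}
  ],
  "grip": 0
}}

```text
t: 40.3
tool_pos: [0.4396, 0.3825, 0.0709]
tool_rot: [-3.138, 0.11, -0.002]
contact_force: [0.7, -0.7, 4.4]
opening: 0.0077
grip_force: 43.7
```

>>> {"fn": "carry_out", "kwargs": {
  "moves": [
    {"x": 0,"y": 0,"z": -0.5,"turn": 0},
    {"x": 0,"y": 0,"z": -1,"turn": 0},
    {"x": 0,"y": 0,"z": -1,"turn": 0},
    {"x": 0,"y": 0,"z": -1,"turn": 0},
    {"x": 0,"y": 0,"z": -1,"turn": 0},
    {"x": 0,"y": 0,"z": -1,"turn": 0},
    {"x": 0,"y": 0,"z": -1,"turn": 0},
    {"x": 0,"y": 0,"z": -1,"turn": 0}
  ]
}}

```text
t: 41.1
tool_pos: [0.4383, 0.3816, 0.2579]
tool_rot: [3.139, -0.11, -0.002]
contact_force: [0.5, 0.4, -1.2]
opening: 0.0081
grip_force: 42.8
```

```bash
python3 - <<'E'
from h import *
plan((.6615,.0675,.26),.094)
im=ctrl.get_image('wrist');np.save('g2.npy',im);d=im.max(2)<70
for n in('d1','g2'):
    m=np.load(n+'.npy').max(2)<70;print(n,[(r,int(np.where(m[r,270:350])[0].min()+270),int(np.where(m[r,270:350])[0].max()+270)) for r in range(210,250,4) if m[r,270:350].any()])
E
```

```text
at [0.4383 0.3816 0.2579] yaw -0.07 q6 2.229 TURN -0.164 SHIFT [ 7.71 13.35 -0.08] t 41.1 F [ 0.5  0.4 -1.2] open 0.0081
d1 [(210, 270, 348), (214, 270, 349), (218, 270, 349), (222, 270, 349), (226, 270, 349), (230, 270, 349), (234, 270, 349), (238, 270, 349), (242, 270, 349), (246, 270, 349)]
g2 [(210, 270, 349), (214, 270, 349), (218, 270, 349), (222, 270, 349), (226, 270, 349), (230, 270, 349), (234, 270, 349), (238, 270, 349), (242, 270, 349), (246, 270, 349)]
```

>>> {"fn": "carry_out", "kwargs": {
  "moves": [
    {"x": 0,"y": 0,"z": 0,"turn": -0.08},
    {"x": 0,"y": 0,"z": 0,"turn": -0.08},
    {"x": 0.3,"y": 0.5,"z": 0,"turn": 0},
    {"x": 0.6,"y": 1,"z": 0,"turn": 0},
    {"x": 0.6,"y": 1,"z": 0,"turn": 0},
    {"x": 0.6,"y": 1,"z": 0,"turn": 0},
    {"x": 0.6,"y": 1,"z": 0,"turn": 0},
    {"x": 0.6,"y": 1,"z": 0,"turn": 0}
  ]
}}

```text
t: 41.95
tool_pos: [0.534, 0.2503, 0.2563]
tool_rot: [3.138, 0.137, -0.002]
contact_force: [0.9, 0.8, -1.1]
opening: 0.0079
grip_force: 42.8
```

>>> {"fn": "carry_out", "kwargs": {
  "moves": [
    {"x": 0.6,"y": 1,"z": 0,"turn": 0},
    {"x": 0.6,"y": 1,"z": 0,"turn": 0},
    {"x": 0.6,"y": 1,"z": 0,"turn": 0},
    {"x": 0.6,"y": 1,"z": 0,"turn": 0},
    {"x": 0.6,"y": 1,"z": 0,"turn": 0},
    {"x": 0.6,"y": 1,"z": 0,"turn": 0},
    {"x": 0.6,"y": 1,"z": 0,"turn": 0},
    {"x": 0.2,"y": 0.85,"z": 0,"turn": 0}
  ]
}}

```text
t: 42.75
tool_pos: [0.6612, 0.0642, 0.2559]
tool_rot: [3.138, 0.136, -0.003]
contact_force: [-1.0, -0.6, -0.9]
opening: 0.0077
grip_force: 42.8
```

>>> {"fn": "carry_out", "kwargs": {
  "moves": [
    {"x": 0,"y": 0,"z": 1,"turn": 0},
    {"x": 0,"y": 0,"z": 1,"turn": 0},
    {"x": 0,"y": 0,"z": 0.5,"turn": 0},
    {"x": 0,"y": 0,"z": 0,"turn": 0},
    {"x": 0,"y": 0,"z": 0,"turn": 0},
    {"x": 0,"y": 0,"z": 0,"turn": 0},
    {"x": 0,"y": 0,"z": 0,"turn": 0},
    {"x": 0,"y": 0,"z": 0,"turn": 0}
  ]
}}

```text
t: 43.55
tool_pos: [0.6612, 0.067, 0.1961]
tool_rot: [3.138, 0.141, 0.003]
contact_force: [-0.9, -0.1, -1.9]
opening: 0.0077
grip_force: 42.8
```

```bash
python3 - <<'E'
from h import *
plan((.662,.0675,.13),.094)
C=cam('wrist');ctrl.get_image('wrist')
for d in ctrl.mark_of('wrist','nut_mouth'): print(d['pixel'],d['confidence'],atz(C,d['pixel'],.066).round(4))
E
```

```text
at [0.6612 0.067  0.1961] yaw 0.09 q6 1.47 TURN -0.004 SHIFT [ 0.03 -0.02  2.65] t 43.5 F [-0.9 -0.1 -1.9] open 0.0077
[467.0, 211.5] 0.83 [ 0.6435 -0.079   0.066 ]
[311.1, 177.3] 0.58 [0.6631 0.0691 0.066 ]
```

>>> {"fn": "carry_out", "kwargs": {
  "moves": [
    {"x": 0.03,"y": 0,"z": 0.9,"turn": 0},
    {"x": 0,"y": 0,"z": 0.9,"turn": 0},
    {"x": 0,"y": 0,"z": 0.7,"turn": 0},
    {"x": 0,"y": 0,"z": 0.4,"turn": 0},
    {"x": 0,"y": 0,"z": 0.4,"turn": 0},
    {"x": 0,"y": 0,"z": 0.4,"turn": 0},
    {"x": 0,"y": 0,"z": 0,"turn": 0},
    {"x": 0,"y": 0,"z": 0,"turn": 0}
  ]
}}

```text
t: 44.45
tool_pos: [0.6616, 0.0669, 0.1026]
tool_rot: [3.138, 0.141, 0.001]
contact_force: [-0.7, 0.3, -1.7]
opening: 0.0079
grip_force: 42.8
```

>>> {"fn": "carry_out", "kwargs": {
  "moves": [
    {"x": 0,"y": 0,"z": 0.3,"turn": 0},
    {"x": 0,"y": 0,"z": 0.3,"turn": 0},
    {"x": 0,"y": 0,"z": 0.3,"turn": 0},
    {"x": 0,"y": 0,"z": 0.3,"turn": 0},
    {"x": 0,"y": 0,"z": 0.1,"turn": 0},
    {"x": 0,"y": 0,"z": 0,"turn": 0},
    {"x": 0,"y": 0,"z": 0,"turn": 0},
    {"x": 0,"y": 0,"z": 0,"turn": 0}
  ]
}}

```text
t: 45.25
tool_pos: [0.6619, 0.0674, 0.0711]
tool_rot: [-3.138, -0.141, -0.002]
contact_force: [-2.2, 2.3, 6.8]
opening: 0.0075
grip_force: 43.9
```

>>> {"fn": "carry_out", "kwargs": {
  "moves": [
    {"x": 0,"y": 0,"z": -0.02,"turn": 0.14},
    {"x": 0,"y": 0,"z": 0,"turn": 0.14},
    {"x": 0,"y": 0,"z": 0,"turn": 0.14},
    {"x": 0,"y": 0,"z": 0,"turn": 0.14},
    {"x": 0,"y": 0,"z": 0,"turn": 0.14},
    {"x": 0,"y": 0,"z": 0,"turn": 0.14},
    {"x": 0,"y": 0,"z": 0,"turn": 0.14},
    {"x": 0,"y": 0,"z": 0,"turn": 0.14}
  ]
}}

```text
t: 46.05
tool_pos: [0.6611, 0.0686, 0.0687]
tool_rot: [-2.727, 1.554, 0.003]
contact_force: [1.2, 5.6, -3.4]
opening: 0.0077
grip_force: 42.7
```

>>> {"fn": "carry_out", "kwargs": {
  "moves": [
    {"x": 0,"y": 0,"z": 0,"turn": 0.14},
    {"x": 0,"y": 0,"z": 0,"turn": 0.14},
    {"x": 0,"y": 0,"z": 0,"turn": 0},
    {"x": 0,"y": 0,"z": 0,"turn": 0},
    {"x": 0,"y": 0,"z": 0,"turn": 0},
    {"x": 0,"y": 0,"z": 0,"turn": 0},
    {"x": 0,"y": 0,"z": 0,"turn": 0},
    {"x": 0,"y": 0,"z": 0,"turn": 0}
  ]
}}

```text
t: 46.85
tool_pos: [0.6607, 0.0688, 0.0685]
tool_rot: [-2.49, 1.912, 0.005]
contact_force: [0.5, 6.4, -3.4]
opening: 0.0078
grip_force: 42.5
```

```bash
cat >> h.py <<'E'
def shot(n):
    o=ctrl.get_obs();np.savez(n+'.npz',im=ctrl.get_image('wrist'),p=o['tool_pos'],r=o['tool_rot'])
def prof(n):
    f=np.load(n+'.npz');im=f['im'];d=im.max(2)<70
    L=[(r,int(np.where(d[r,270:350])[0].min()+270),int(np.where(d[r,270:350])[0].max()+270)) for r in range(206,250,4) if d[r,270:350].any()]
    print(n,np.round(f['p'],4),fitz(im,camat(f['p'],f['r']),.662,.068,-1.31,rows=(185,246)),L)
E
python3 -c "
from h import *
shot('a2')"
```

>>> {"fn": "carry_out", "kwargs": {
  "moves": [
    {"x": 0,"y": 0,"z": 0,"turn": 0},
    {"x": 0,"y": 0,"z": 0,"turn": 0},
    {"x": 0,"y": 0,"z": 0,"turn": 0},
    {"x": 0,"y": 0,"z": 0,"turn": 0},
    {"x": 0,"y": 0,"z": 0,"turn": 0},
    {"x": 0,"y": 0,"z": 0,"turn": 0},
    {"x": 0,"y": 0,"z": 0,"turn": 0},
    {"x": 0,"y": 0,"z": 0,"turn": 0}
  ],
  "grip": 28
}}

```text
t: 47.7
tool_pos: [0.6614, 0.0669, 0.0704]
tool_rot: [-2.491, 1.914, -0.0]
contact_force: [0.5, 0.2, -0.0]
opening: 0.0278
grip_force: 0.0
```

```bash
python3 -c "
from h import *
shot('b2');prof('a2');prof('b2')"
```

```text
a2 [0.6607 0.0688 0.0685] (array([0.6584, 0.0754, 0.0851]), np.float64(0.956)) [(218, 309, 318), (222, 306, 321), (226, 300, 326), (230, 295, 331), (234, 293, 334), (238, 291, 335), (242, 290, 336), (246, 302, 326)]
b2 [0.6614 0.0669 0.0704] (array([0.6584, 0.0776, 0.0819]), np.float64(0.951)) [(222, 307, 316), (226, 303, 319), (230, 299, 326), (234, 295, 331), (238, 292, 332), (242, 291, 334), (246, 290, 335)]
```

>>> {"fn": "carry_out", "kwargs": {
  "moves": [
    {"x": 0,"y": 0,"z": 0,"turn": 0},
    {"x": 0,"y": 0,"z": 0,"turn": 0},
    {"x": 0,"y": 0,"z": 0,"turn": 0},
    {"x": 0,"y": 0,"z": 0,"turn": 0},
    {"x": 0,"y": 0,"z": 0,"turn": 0},
    {"x": 0,"y": 0,"z": 0,"turn": 0},
    {"x": 0,"y": 0,"z": 0,"turn": 0},
    {"x": 0,"y": 0,"z": 0,"turn": 0}
  ],
  "grip": 0
}}

```text
t: 48.55
tool_pos: [0.6615, 0.0669, 0.0704]
tool_rot: [-2.491, 1.914, -0.0]
contact_force: [0.2, 0.2, 1.1]
opening: 0.0079
grip_force: 42.4
```

```bash
python3 -c "
from h import *
shot('c2');prof('c2')"
```

```text
c2 [0.6615 0.0669 0.0704] (array([0.6584, 0.076 , 0.0832]), np.float64(0.956)) [(222, 307, 320), (226, 303, 323), (230, 298, 328), (234, 294, 333), (238, 293, 334), (242, 291, 336), (246, 301, 326)]
```

Both screws give nearly the same pictures, so the test isn't decisive yet. I'll probe mechanically instead. With the fingers open I touch the nut's top (66 mm), then with shut fingers the wing's top; their height difference gives the answer.

>>> {"fn": "carry_out", "kwargs": {
  "moves": [
    {"x": 0,"y": 0,"z": 0,"turn": 0},
    {"x": 0,"y": 0,"z": 0,"turn": 0},
    {"x": 0,"y": 0,"z": 0,"turn": 0},
    {"x": 0,"y": 0,"z": 0.2,"turn": 0},
    {"x": 0,"y": 0,"z": 0.2,"turn": 0},
    {"x": 0,"y": 0,"z": 0.2,"turn": 0},
    {"x": 0,"y": 0,"z": 0,"turn": 0},
    {"x": 0,"y": 0,"z": 0,"turn": 0}
  ],
  "grip": 40
}}

```text
t: 49.4
tool_pos: [0.6611, 0.0669, 0.0548]
tool_rot: [2.491, -1.914, -0.001]
contact_force: [-0.0, -0.7, 1.3]
opening: 0.0397
grip_force: 0.0
```

>>> {"fn": "carry_out", "kwargs": {
  "moves": [
    {"x": 0,"y": 0,"z": 0.1,"turn": 0},
    {"x": 0,"y": 0,"z": 0.1,"turn": 0},
    {"x": 0,"y": 0,"z": 0,"turn": 0},
    {"x": 0,"y": 0,"z": 0,"turn": 0},
    {"x": 0,"y": 0,"z": 0,"turn": 0},
    {"x": 0,"y": 0,"z": 0,"turn": 0},
    {"x": 0,"y": 0,"z": 0,"turn": 0},
    {"x": 0,"y": 0,"z": 0,"turn": 0}
  ]
}}

```text
t: 50.2
tool_pos: [0.6614, 0.0669, 0.0504]
tool_rot: [-2.491, 1.914, -0.0]
contact_force: [1.7, -0.1, 0.2]
opening: 0.0401
grip_force: 0.0
```

>>> {"fn": "carry_out", "kwargs": {
  "moves": [
    {"x": 0,"y": 0,"z": 0.1,"turn": 0},
    {"x": 0,"y": 0,"z": 0.1,"turn": 0},
    {"x": 0,"y": 0,"z": 0,"turn": 0},
    {"x": 0,"y": 0,"z": 0,"turn": 0},
    {"x": 0,"y": 0,"z": 0,"turn": 0},
    {"x": 0,"y": 0,"z": 0,"turn": 0},
    {"x": 0,"y": 0,"z": 0,"turn": 0},
    {"x": 0,"y": 0,"z": 0,"turn": 0}
  ]
}}

```text
t: 51.0
tool_pos: [0.6614, 0.0669, 0.0454]
tool_rot: [-2.491, 1.914, -0.0]
contact_force: [0.6, -0.3, 0.2]
opening: 0.0399
grip_force: 0.0
```

>>> {"fn": "carry_out", "kwargs": {
  "moves": [
    {"x": 0,"y": 0,"z": 0.1,"turn": 0},
    {"x": 0,"y": 0,"z": 0.1,"turn": 0},
    {"x": 0,"y": 0,"z": 0,"turn": 0},
    {"x": 0,"y": 0,"z": 0,"turn": 0},
    {"x": 0,"y": 0,"z": 0,"turn": 0},
    {"x": 0,"y": 0,"z": 0,"turn": 0},
    {"x": 0,"y": 0,"z": 0,"turn": 0},
    {"x": 0,"y": 0,"z": 0,"turn": 0}
  ]
}}

```text
t: 51.8
tool_pos: [0.6614, 0.0669, 0.0404]
tool_rot: [-2.491, 1.914, -0.0]
contact_force: [0.5, -0.0, -0.1]
opening: 0.0399
grip_force: 0.0
```

>>> {"fn": "carry_out", "kwargs": {
  "moves": [
    {"x": 0,"y": 0,"z": 0.1,"turn": 0},
    {"x": 0,"y": 0,"z": 0.1,"turn": 0},
    {"x": 0,"y": 0,"z": 0,"turn": 0},
    {"x": 0,"y": 0,"z": 0,"turn": 0},
    {"x": 0,"y": 0,"z": 0,"turn": 0},
    {"x": 0,"y": 0,"z": 0,"turn": 0},
    {"x": 0,"y": 0,"z": 0,"turn": 0},
    {"x": 0,"y": 0,"z": 0,"turn": 0}
  ]
}}

```text
t: 52.6
tool_pos: [0.6614, 0.0669, 0.0354]
tool_rot: [-2.491, 1.914, -0.0]
contact_force: [-0.3, 0.5, 1.4]
opening: 0.0397
grip_force: 0.8
```

>>> {"fn": "carry_out", "kwargs": {
  "moves": [
    {"x": 0,"y": 0,"z": 0.1,"turn": 0},
    {"x": 0,"y": 0,"z": 0,"turn": 0},
    {"x": 0,"y": 0,"z": 0,"turn": 0},
    {"x": 0,"y": 0,"z": 0,"turn": 0},
    {"x": 0,"y": 0,"z": 0,"turn": 0},
    {"x": 0,"y": 0,"z": 0,"turn": 0},
    {"x": 0,"y": 0,"z": 0,"turn": 0},
    {"x": 0,"y": 0,"z": 0,"turn": 0}
  ]
}}

```text
t: 53.4
tool_pos: [0.6618, 0.0669, 0.0348]
tool_rot: [-2.491, 1.914, -0.001]
contact_force: [-2.8, -0.4, 9.4]
opening: 0.04
grip_force: 4.7
```

The nut's top is touched at TCP z = 0.0352, so the tips lie about 31 mm short when open and about 26 mm short when shut. Now the wing's top, expected at about 0.0895 if left-hand or 0.083 if right-hand.

>>> {"fn": "carry_out", "kwargs": {
  "moves": [
    {"x": 0,"y": 0,"z": -0.5,"turn": 0},
    {"x": 0,"y": 0,"z": -1,"turn": 0},
    {"x": 0,"y": 0,"z": -1,"turn": 0},
    {"x": 0,"y": 0,"z": -1,"turn": 0},
    {"x": 0,"y": 0,"z": -0.2,"turn": 0},
    {"x": 0,"y": 0,"z": 0,"turn": 0},
    {"x": 0,"y": 0,"z": 0,"turn": 0},
    {"x": 0,"y": 0,"z": 0,"turn": 0}
  ]
}}

```text
t: 54.2
tool_pos: [0.6601, 0.0669, 0.123]
tool_rot: [2.49, -1.913, -0.004]
contact_force: [-1.3, -0.1, -0.7]
opening: 0.0396
grip_force: 0.0
```

>>> {"fn": "carry_out", "kwargs": {
  "moves": [
    {"x": 0,"y": 0,"z": 0,"turn": 0},
    {"x": 0,"y": 0,"z": 0,"turn": 0},
    {"x": 0,"y": 0,"z": 0,"turn": 0},
    {"x": 0,"y": 0,"z": 0,"turn": 0},
    {"x": 0,"y": 0,"z": 0.4,"turn": 0},
    {"x": 0,"y": 0,"z": 0.2,"turn": 0},
    {"x": 0,"y": 0,"z": 0,"turn": 0},
    {"x": 0,"y": 0,"z": 0,"turn": 0}
  ],
  "grip": 0
}}

```text
t: 55.0
tool_pos: [0.661, 0.0669, 0.1097]
tool_rot: [2.491, -1.914, -0.001]
contact_force: [0.1, 0.4, 1.1]
opening: -0.0002
grip_force: 0.0
```

>>> {"fn": "carry_out", "kwargs": {
  "moves": [
    {"x": 0,"y": 0,"z": 0.1,"turn": 0},
    {"x": 0,"y": 0,"z": 0.05,"turn": 0},
    {"x": 0,"y": 0,"z": 0.05,"turn": 0},
    {"x": 0,"y": 0,"z": 0,"turn": 0},
    {"x": 0,"y": 0,"z": 0,"turn": 0},
    {"x": 0,"y": 0,"z": 0,"turn": 0},
    {"x": 0,"y": 0,"z": 0,"turn": 0},
    {"x": 0,"y": 0,"z": 0,"turn": 0}
  ]
}}

```text
t: 55.8
tool_pos: [0.6614, 0.0669, 0.1054]
tool_rot: [-2.491, 1.914, -0.0]
contact_force: [0.4, 0.0, 0.2]
opening: -0.0002
grip_force: 0.0
```

Another 12.5 mm down to 0.093, then small steps.

>>> {"fn": "carry_out", "kwargs": {
  "moves": [
    {"x": 0,"y": 0,"z": 0.2,"turn": 0},
    {"x": 0,"y": 0,"z": 0.1,"turn": 0},
    {"x": 0,"y": 0,"z": 0.1,"turn": 0},
    {"x": 0,"y": 0,"z": 0.1,"turn": 0},
    {"x": 0,"y": 0,"z": 0,"turn": 0},
    {"x": 0,"y": 0,"z": 0,"turn": 0},
    {"x": 0,"y": 0,"z": 0,"turn": 0},
    {"x": 0,"y": 0,"z": 0,"turn": 0}
  ]
}}

```text
t: 56.6
tool_pos: [0.6615, 0.0669, 0.0931]
tool_rot: [-2.491, 1.914, -0.001]
contact_force: [-0.2, 0.3, 0.1]
opening: 0.0
grip_force: 0.0
```

>>> {"fn": "carry_out", "kwargs": {
  "moves": [
    {"x": 0,"y": 0,"z": 0.1,"turn": 0},
    {"x": 0,"y": 0,"z": 0.1,"turn": 0},
    {"x": 0,"y": 0,"z": 0,"turn": 0},
    {"x": 0,"y": 0,"z": 0,"turn": 0},
    {"x": 0,"y": 0,"z": 0,"turn": 0},
    {"x": 0,"y": 0,"z": 0,"turn": 0},
    {"x": 0,"y": 0,"z": 0,"turn": 0},
    {"x": 0,"y": 0,"z": 0,"turn": 0}
  ]
}}

```text
t: 57.4
tool_pos: [0.6614, 0.0669, 0.0879]
tool_rot: [-2.491, 1.914, -0.0]
contact_force: [-0.2, -0.1, 0.3]
opening: -0.0005
grip_force: 0.0
```

>>> {"fn": "carry_out", "kwargs": {
  "moves": [
    {"x": 0,"y": 0,"z": 0.1,"turn": 0},
    {"x": 0,"y": 0,"z": 0,"turn": 0},
    {"x": 0,"y": 0,"z": 0,"turn": 0},
    {"x": 0,"y": 0,"z": 0,"turn": 0},
    {"x": 0,"y": 0,"z": 0,"turn": 0},
    {"x": 0,"y": 0,"z": 0,"turn": 0},
    {"x": 0,"y": 0,"z": 0,"turn": 0},
    {"x": 0,"y": 0,"z": 0,"turn": 0}
  ]
}}

```text
t: 58.2
tool_pos: [0.6614, 0.0669, 0.0853]
tool_rot: [-2.491, 1.914, -0.0]
contact_force: [0.5, 0.2, -0.0]
opening: 0.0004
grip_force: 0.0
```

>>> {"fn": "carry_out", "kwargs": {
  "moves": [
    {"x": 0,"y": 0,"z": 0.1,"turn": 0},
    {"x": 0,"y": 0,"z": 0,"turn": 0},
    {"x": 0,"y": 0,"z": 0,"turn": 0},
    {"x": 0,"y": 0,"z": 0,"turn": 0},
    {"x": 0,"y": 0,"z": 0,"turn": 0},
    {"x": 0,"y": 0,"z": 0,"turn": 0},
    {"x": 0,"y": 0,"z": 0,"turn": 0},
    {"x": 0,"y": 0,"z": 0,"turn": 0}
  ]
}}

```text
t: 59.0
tool_pos: [0.6614, 0.0669, 0.0828]
tool_rot: [2.491, -1.914, 0.0]
contact_force: [-1.0, 0.4, 0.7]
opening: -0.0002
grip_force: 0.0
```

>>> {"fn": "carry_out", "kwargs": {
  "moves": [
    {"x": 0,"y": 0,"z": 0.1,"turn": 0},
    {"x": 0,"y": 0,"z": 0,"turn": 0},
    {"x": 0,"y": 0,"z": 0,"turn": 0},
    {"x": 0,"y": 0,"z": 0,"turn": 0},
    {"x": 0,"y": 0,"z": 0,"turn": 0},
    {"x": 0,"y": 0,"z": 0,"turn": 0},
    {"x": 0,"y": 0,"z": 0,"turn": 0},
    {"x": 0,"y": 0,"z": 0,"turn": 0}
  ]
}}

```text
t: 59.8
tool_pos: [0.6616, 0.0669, 0.0806]
tool_rot: [-2.491, 1.914, -0.001]
contact_force: [-0.2, -0.4, 3.1]
opening: 0.0
grip_force: 1.7
```

```bash
python3 - <<'E'
from h import *
plan((.6615,.067,.08))
shot('e2')
for n in('scene','side'):
    C=cam(n);ctrl.get_image(n)
    for d in ctrl.mark_of(n,'screw_1_grip'): print(n,d['pixel'],d['confidence'],pix(C,(.6615,.067,.1)))
E
```

```text
at [0.6616 0.0669 0.0806] yaw -1.31 q6 2.87 TURN 0.0 SHIFT [-0.    0.    0.02] t 59.8 F [-0.2 -0.4  3.1] open 0.0
scene [253.1, 146.7] 0.64 [323.61499184 167.3406494 ]
scene [252.6, 168.2] 0.56 [323.61499184 167.3406494 ]
side [277.5, 282.4] 0.66 [281.66022752 215.75202433]
```

Contact comes at 0.081, so the wing's top is at about 0.109. It has dropped about 6.5 mm, so screw 2 is right-hand. Screw 1's pictures matched these, so I suspect it is right-hand too. I'll regrip at the same height, lift, and photograph at screw 1's carry pose to compare.

>>> {"fn": "carry_out", "kwargs": {
  "moves": [
    {"x": 0,"y": 0,"z": -1,"turn": 0},
    {"x": 0,"y": 0,"z": 0,"turn": 0},
    {"x": 0,"y": 0,"z": 0,"turn": 0},
    {"x": 0,"y": 0,"z": 0,"turn": 0},
    {"x": 0,"y": 0,"z": 0.5,"turn": 0},
    {"x": 0,"y": 0,"z": 0.5,"turn": 0},
    {"x": 0,"y": 0,"z": 0.35,"turn": 0},
    {"x": 0,"y": 0,"z": 0,"turn": 0}
  ],
  "grip": 28
}}

```text
t: 60.85
tool_pos: [0.6592, 0.0669, 0.068]
tool_rot: [2.489, -1.912, -0.007]
contact_force: [1.0, -0.2, -1.1]
opening: 0.0276
grip_force: 0.0
```

>>> {"fn": "carry_out", "kwargs": {
  "moves": [
    {"x": 0,"y": 0,"z": 0,"turn": 0},
    {"x": 0,"y": 0,"z": 0,"turn": 0},
    {"x": 0,"y": 0,"z": 0,"turn": 0},
    {"x": 0,"y": 0,"z": 0,"turn": 0},
    {"x": 0,"y": 0,"z": 0,"turn": 0},
    {"x": 0,"y": 0,"z": 0,"turn": 0},
    {"x": 0,"y": 0,"z": 0,"turn": 0},
    {"x": 0,"y": 0,"z": 0,"turn": 0}
  ],
  "grip": 0
}}

```text
t: 61.65
tool_pos: [0.6614, 0.0669, 0.0716]
tool_rot: [-2.491, 1.914, -0.0]
contact_force: [0.1, 0.7, -1.0]
opening: 0.0071
grip_force: 42.1
```

>>> {"fn": "carry_out", "kwargs": {
  "moves": [
    {"x": 0,"y": 0,"z": -0.4,"turn": 0},
    {"x": 0,"y": 0,"z": -1,"turn": 0},
    {"x": 0,"y": 0,"z": -1,"turn": 0},
    {"x": 0,"y": 0,"z": -1,"turn": 0},
    {"x": 0,"y": 0,"z": -1,"turn": 0},
    {"x": 0,"y": 0,"z": -1,"turn": 0},
    {"x": 0,"y": 0,"z": -1,"turn": 0},
    {"x": 0,"y": 0,"z": -1,"turn": 0}
  ]
}}

```text
t: 62.45
tool_pos: [0.6612, 0.0669, 0.2586]
tool_rot: [-2.491, 1.914, -0.001]
contact_force: [1.0, 0.2, -0.7]
opening: 0.0078
grip_force: 42.1
```

>>> {"fn": "carry_out", "kwargs": {
  "moves": [
    {"x": 0,"y": 0,"z": 0,"turn": -0.14},
    {"x": 0,"y": 0,"z": 0,"turn": -0.14},
    {"x": 0,"y": 0,"z": 0,"turn": -0.14},
    {"x": 0,"y": 0,"z": 0,"turn": -0.14},
    {"x": 0,"y": 0,"z": 0,"turn": -0.14},
    {"x": 0,"y": 0,"z": 0,"turn": -0.14},
    {"x": 0,"y": 0,"z": 0,"turn": -0.14},
    {"x": 0,"y": 0,"z": 0,"turn": -0.14}
  ]
}}

```text
t: 63.25
tool_pos: [0.6612, 0.0669, 0.2575]
tool_rot: [-3.128, 0.289, -0.001]
contact_force: [-0.6, 0.1, 0.3]
opening: 0.0075
grip_force: 42.1
```

```bash
python3 - <<'E'
from h import *
shot('d2');a=np.load('d1.npy').astype(float);b=np.load('d2.npz')['im'].astype(float);g=np.load('g2.npy').astype(float)
plan((.515,-.492,.27),.065)
# gripper-fixed region between the fingers
R=(slice(160,300),slice(285,343));A,B,G=[cv2.GaussianBlur(i[R].mean(2),(0,0),1) for i in(a,b,g)]
print('d1-d2',abs(A-B).mean(),'d1-g2',abs(A-G).mean(),'d2-g2',abs(B-G).mean())
for nm,X in(('d1',A),('d2',B),('g2',G)): print(nm,X[::4,28:31].mean(1).round().astype(int))
s=lambda i:cv2.resize(np.clip(i[130:300,250:378,::-1]*1.8,0,255).astype(np.uint8),(256,340),interpolation=cv2.INTER_CUBIC)
cv2.imwrite('pics/cmp.png',np.hstack([s(a),s(b),s(g)]))
E
```

```text
at [0.6613 0.0669 0.2575] yaw -0.181 q6 1.741 TURN -0.246 SHIFT [-7.29 21.93 -0.5 ] t 63.3 F [ 0.8  0.3 -0.9] open 0.0076
d1-d2 2.5454591314398005 d1-g2 16.629243168135307 d2-g2 17.330822581673825
d1 [ 72  93  96  95 167 171 153 123 100  62 104 121 121 121 115  21  18  16
  16  16  18  23  25  25  24  25  25  25  24  25  26  24  25  24  29]
d2 [ 71  93  96  96 168 172 154 122  99  69 120 123 122 122 119  31  17  16
  17  17  18  23  23  24  25  23  25  25  25  24  24  26  34  44  42]
g2 [ 35  36  37  74 128 123 116 119 100  89  91  92  91  95  55  15  16  16
  14  15  16  19  21  21  20  21  20  21  21  21  21  21  19  20  35]
```

View pics/cmp.png

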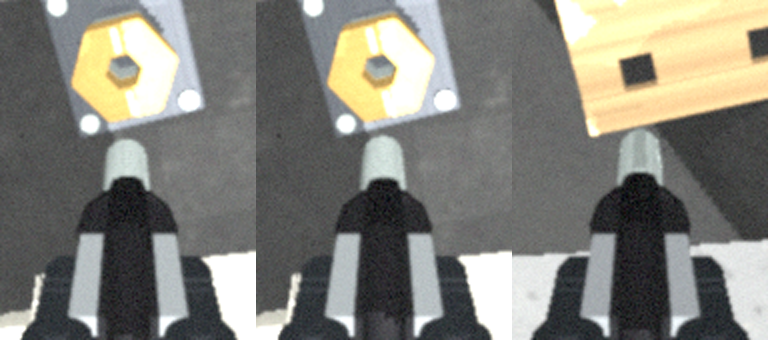

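In the carry pose (left to right: screw 1 after trial, screw 2 after trial, screw 2 before) the thread tips are at crop rows 140, 137 and 131, and the wing ends low between the fingers. I'll compare with predicted geometry for each hand.

```bash
python3 - <<'E'
from h import *
a=np.load('d1.npy').astype(float);b=np.load('d2.npz')['im'].astype(float);g=np.load('g2.npy').astype(float)
for nm,X in(('d1',a),('d2',b),('g2',g)):
    Y=X.mean(2);print(nm,'wing-back',Y[284:340:3,309:318].mean(1).round().astype(int),'tip',Y[190:206,311:316].mean(1).round().astype(int))
    for c in(296,330): 
        col=Y[205:250,c-1:c+2].mean(1);print('  hub col',c,col[::2].round().astype(int))
T=np.linalg.inv(np.array(ctrl.calibration('wrist')['T_tool_cam']));c=ctrl.calibration('wrist')
def pr(p):
    q=T[:3,:3]@p+T[:3,3];return round(c['fy']*q[1]/q[2]+c['cy'],1)
for nm,off,L in(('LH',.036,.092),('RH',.0295,.0855)):
  for dx in(0,-.002):
    print(nm,dx,'wingback top',pr([-.017+dx,0,-off-.010]),'wingfront top',pr([.017+dx,0,-off-.010]),'hub front',pr([.013*.5+dx,.011,-off+.021]),'tip',pr([.007+dx,0,-off+L]),pr([dx,0,-off+L]))
E
```

```text
d1 wing-back [ 25  26  22  25  25  38  41  41  39  89 158 158 157 157 156 155 154 155
 154] tip [118 115 109  89  71  63  61  62  64  83 113 118 119 119 121 119]
  hub col 296 [ 48  50  47  47  46  50  46  46  46  46  47  45  38  24  26  25  26  24
  27  28  32  88 105]
  hub col 330 [ 65  64  67  66  68  67  65  65  65  64  68  64  46  27  30  26  24  22
  23  28  26  87 105]
d2 wing-back [ 25  34  40  41  40  40  40  38  89 157 157 158 156 156 156 155 155 154
 154] tip [117 116 106  87  66  61  64  79 105 120 122 121 122 121 123 123]
  hub col 296 [ 50  47  47  48  46  47  46  45  46  46  48  47  43  27  22  24  24  24
  25  28  28  90 106]
  hub col 330 [ 62  63  62  64  67  66  64  63  64  65  65  64  51  29  25  23  24  23
  26  27  30  88 107]
g2 wing-back [ 20  20  21  19  34  34  34  34  38 122 116 119 120 115 118 123 126 126
 124] tip [123 123 107  81  79  87  92  91  91  90  91  91  90  91  91  90]
  hub col 296 [58 58 57 60 59 60 58 61 59 58 58 44 21 21 22 23 22 27 22 22 25 80 94]
  hub col 330 [51 51 56 55 59 57 58 59 59 61 54 36 22 24 21 25 19 16 20 21 26 78 95]
LH 0 wingback top 316.9 wingfront top 245.1 hub front 237.8 tip 195.6 205.2
LH -0.002 wingback top 320.8 wingfront top 249.6 hub front 241.5 tip 198.4 207.9
RH 0 wingback top 307.9 wingfront top 238.5 hub front 232.7 tip 195.6 205.2
RH -0.002 wingback top 311.7 wingfront top 242.8 hub front 236.2 tip 198.4 207.9
```

```bash
python3 - <<'E'
from h import *
for n in('a1','b1','c1','a2','b2','c2'):
    X=(np.load(n+'.npy') if n[1]=='1' else np.load(n+'.npz')['im']).astype(float).mean(2)
    print(n,X[270:340:3,309:318].mean(1).round().astype(int))
E
```

```text
a1 [ 40  37  39  40  39  38  40  39  39  39  39  39  40  42  70  67  68  68
  85  99 100  99 100 100]
b1 [ 41  41  41  39  40  41  41  40  41  39  39  41  40  39  62  70  69  70
  72 100 103 102 101 102]
c1 [41 39 40 40 39 39 38 39 40 39 40 40 39 38 63 68 67 69 70 98 99 99 98 98]
a2 [ 42  41  42  40  39  41  40  40  41  40  40  39  40  45  71  69  69  69
  72  99 101 101 100 100]
b2 [ 43  42  43  41  41  40  40  41  41  41  40  41  41  39  69  71  70  70
  72  91 104 103 102 102]
c2 [38 39 38 40 38 38 38 39 38 38 38 37 38 48 69 67 66 66 69 86 98 97 97 97]
```

The lower shadow edge on the wing (row 298 for screw 1, 286 for screw 2, same pose) and the hub-to-wing-end spans (80.5, 77.5, untried 81.5) tell them apart. Screw 1 stayed as untried (left-hand); screw 2 dropped (right-hand). Screw 2 goes to the blue bay.

>>> {"fn": "carry_out", "kwargs": {
  "moves": [
    {"x": 0,"y": 0,"z": -0.5,"turn": -0.13},
    {"x": 0,"y": 0,"z": 0,"turn": -0.12},
    {"x": -0.3,"y": 1,"z": 0,"turn": 0},
    {"x": -0.3,"y": 1,"z": 0,"turn": 0},
    {"x": -0.3,"y": 1,"z": 0,"turn": 0},
    {"x": -0.3,"y": 1,"z": 0,"turn": 0},
    {"x": -0.3,"y": 1,"z": 0,"turn": 0},
    {"x": -0.3,"y": 1,"z": 0,"turn": 0}
  ]
}}

```text
t: 64.1
tool_pos: [0.625, -0.0865, 0.2698]
tool_rot: [3.14, 0.09, 0.001]
contact_force: [0.2, -0.3, -1.2]
opening: 0.0073
grip_force: 42.1
```

>>> {"fn": "carry_out", "kwargs": {
  "moves": [
    {"x": -0.4,"y": 1,"z": 0,"turn": 0},
    {"x": -0.4,"y": 1,"z": 0,"turn": 0},
    {"x": -0.4,"y": 1,"z": 0,"turn": 0},
    {"x": -0.4,"y": 1,"z": 0,"turn": 0},
    {"x": -0.4,"y": 1,"z": 0,"turn": 0},
    {"x": -0.4,"y": 1,"z": 0,"turn": 0},
    {"x": -0.4,"y": 1,"z": 0,"turn": 0},
    {"x": -0.4,"y": 1,"z": 0,"turn": 0}
  ]
}}

```text
t: 64.9
tool_pos: [0.557, -0.2909, 0.2699]
tool_rot: [3.14, 0.09, 0.001]
contact_force: [0.5, -0.4, -1.2]
opening: 0.0074
grip_force: 42.1
```

>>> {"fn": "carry_out", "kwargs": {
  "moves": [
    {"x": -0.3,"y": 1,"z": 0,"turn": 0},
    {"x": -0.3,"y": 1,"z": 0,"turn": 0},
    {"x": -0.3,"y": 1,"z": 0,"turn": 0},
    {"x": -0.3,"y": 1,"z": 0,"turn": 0},
    {"x": -0.3,"y": 1,"z": 0,"turn": 0},
    {"x": -0.3,"y": 1,"z": 0,"turn": 0},
    {"x": -0.3,"y": 1,"z": 0,"turn": 0},
    {"x": -0.2,"y": 1,"z": 0,"turn": 0}
  ]
}}

```text
t: 65.7
tool_pos: [0.5115, -0.494, 0.2698]
tool_rot: [3.14, 0.09, 0.0]
contact_force: [0.7, 0.9, -0.9]
opening: 0.0076
grip_force: 42.1
```

```bash
python3 - <<'E'
from h import *
plan((.510,-.493,.08),.065)
C=cam('wrist');shot('bay2')
for q in('red_bay','blue_bay'):
    for d in ctrl.mark_of('wrist',q)[:1]: print(q,d['pixel'],d['confidence'],atz(C,d['pixel'],.013).round(4))
for q in('screw_1_grip','screw_1_tip'):
    for d in ctrl.mark_of('wrist',q): print(q,d['pixel'],round(d['confidence'],2),[atz(C,d['pixel'],z).round(3)[:2] for z in(.02,.1)])
E
```

```text
at [ 0.5115 -0.494   0.2698] yaw 0.057 q6 0.641 TURN -0.008 SHIFT [-0.06 -0.05  7.59] t 65.7 F [ 0.7  0.9 -0.9] open 0.0076
red_bay [251.0, 156.9] 0.72 [ 0.5044 -0.4158  0.013 ]
blue_bay [316.8, 159.5] 0.72 [ 0.5058 -0.4989  0.013 ]
```

>>> {"fn": "carry_out", "kwargs": {
  "moves": [
    {"x": 0,"y": 0,"z": 1,"turn": 0},
    {"x": 0,"y": 0,"z": 1,"turn": 0},
    {"x": 0,"y": 0,"z": 1,"turn": 0},
    {"x": 0,"y": 0,"z": 1,"turn": 0},
    {"x": 0,"y": 0,"z": 1,"turn": 0},
    {"x": 0,"y": 0,"z": 1,"turn": 0},
    {"x": 0,"y": 0,"z": 1,"turn": 0},
    {"x": 0,"y": 0,"z": 0.6,"turn": 0}
  ]
}}

```text
t: 66.75
tool_pos: [0.5118, -0.4908, 0.0769]
tool_rot: [-3.138, -0.095, 0.003]
contact_force: [0.3, 1.0, -1.7]
opening: 0.0076
grip_force: 42.1
```

>>> {"fn": "carry_out", "kwargs": {
  "moves": [
    {"x": 0,"y": 0,"z": 0,"turn": 0},
    {"x": 0,"y": 0,"z": 0,"turn": 0},
    {"x": 0,"y": 0,"z": 0,"turn": 0},
    {"x": 0,"y": 0,"z": 0,"turn": 0},
    {"x": 0,"y": 0,"z": 0,"turn": 0},
    {"x": 0,"y": 0,"z": -0.5,"turn": 0},
    {"x": 0,"y": 0,"z": -1,"turn": 0},
    {"x": 0,"y": 0,"z": -1,"turn": 0}
  ],
  "grip": 26
}}

```text
t: 67.55
tool_pos: [0.5119, -0.4929, 0.1427]
tool_rot: [-3.14, -0.094, 0.001]
contact_force: [0.1, 0.2, 0.3]
opening: 0.0258
grip_force: 0.0
```

>>> {"fn": "carry_out", "kwargs": {
  "moves": [
    {"x": 0,"y": 0,"z": -1,"turn": 0},
    {"x": 0,"y": 0,"z": -1,"turn": 0},
    {"x": 0,"y": 0,"z": -1,"turn": 0},
    {"x": 0,"y": -1,"z": -1,"turn": 0},
    {"x": 0,"y": -1,"z": -1,"turn": 0},
    {"x": 0,"y": -1,"z": -1,"turn": 0},
    {"x": 0,"y": -1,"z": -1,"turn": 0},
    {"x": 0,"y": -1,"z": 0,"turn": 0}
  ]
}}

```text
t: 68.35
tool_pos: [0.5057, -0.3685, 0.3236]
tool_rot: [3.133, 0.093, 0.011]
contact_force: [0.5, -0.1, 0.7]
opening: 0.0262
grip_force: 0.0
```

```bash
python3 - <<'E'
from h import *
plan((.42,.30,.315),.06);shot('bay3')
E
```

```text
at [ 0.5057 -0.3685  0.3236] yaw 0.06 q6 0.763 TURN -0.0 SHIFT [ -1.82 -26.9    0.34] t 68.3 F [ 0.5 -0.1  0.7] open 0.0262
```

>>> {"fn": "carry_out", "kwargs": {
  "moves": [
    {"x": 0,"y": -1,"z": 0,"turn": 0},
    {"x": 0,"y": -1,"z": 0,"turn": 0},
    {"x": 0,"y": -1,"z": 0,"turn": 0},
    {"x": 0,"y": -1,"z": 0,"turn": 0},
    {"x": 0,"y": -1,"z": 0,"turn": 0},
    {"x": 0,"y": -1,"z": 0,"turn": 0},
    {"x": 0,"y": -1,"z": 0,"turn": 0},
    {"x": 0,"y": -1,"z": 0,"turn": 0}
  ],
  "grip": 45
}}

```text
t: 69.2
tool_pos: [0.4924, -0.1677, 0.3176]
tool_rot: [3.14, 0.094, 0.002]
contact_force: [0.7, 0.6, -0.2]
opening: 0.0448
grip_force: 0.0
```

>>> {"fn": "carry_out", "kwargs": {
  "moves": [
    {"x": 0,"y": -1,"z": 0,"turn": 0},
    {"x": 0,"y": -1,"z": 0,"turn": 0},
    {"x": 0,"y": -1,"z": 0,"turn": 0},
    {"x": 0,"y": -1,"z": 0,"turn": 0},
    {"x": 0,"y": -1,"z": 0,"turn": 0},
    {"x": 0,"y": -1,"z": 0,"turn": 0},
    {"x": 0,"y": -1,"z": 0,"turn": 0},
    {"x": 0,"y": -1,"z": 0,"turn": 0}
  ]
}}

```text
t: 70.0
tool_pos: [0.4805, 0.0319, 0.3176]
tool_rot: [3.14, 0.094, 0.002]
contact_force: [0.1, 0.6, -0.3]
opening: 0.0452
grip_force: 0.0
```

>>> {"fn": "carry_out", "kwargs": {
  "moves": [
    {"x": -0.1,"y": -1,"z": 0,"turn": 0},
    {"x": -0.1,"y": -1,"z": 0,"turn": 0},
    {"x": -0.1,"y": -1,"z": 0,"turn": 0},
    {"x": -0.1,"y": -1,"z": 0,"turn": 0},
    {"x": -0.1,"y": -1,"z": 0,"turn": 0},
    {"x": -0.1,"y": -1,"z": 0,"turn": 0},
    {"x": -0.1,"y": -1,"z": 0,"turn": 0},
    {"x": -0.1,"y": -1,"z": 0,"turn": 0}
  ]
}}

```text
t: 70.8
tool_pos: [0.4485, 0.2304, 0.3176]
tool_rot: [-3.14, -0.094, -0.002]
contact_force: [-0.4, -0.6, -0.1]
opening: 0.045
grip_force: 0.0
```

>>> {"fn": "carry_out", "kwargs": {
  "moves": [
    {"x": 0,"y": -1,"z": 0,"turn": 0},
    {"x": 0,"y": -1,"z": 0,"turn": 0},
    {"x": 0,"y": -0.9,"z": 0,"turn": 0},
    {"x": 0,"y": 0,"z": 0,"turn": 0},
    {"x": 0,"y": 0,"z": 0,"turn": 0},
    {"x": 0,"y": 0,"z": 0,"turn": 0},
    {"x": 0,"y": 0,"z": 0,"turn": 0},
    {"x": 0,"y": 0,"z": 0,"turn": 0}
  ]
}}

```text
t: 71.6
tool_pos: [0.4446, 0.3012, 0.3168]
tool_rot: [-3.14, -0.092, -0.001]
contact_force: [-0.1, 0.0, 0.3]
opening: 0.0447
grip_force: 0.0
```

```bash
python3 - <<'E'
from h import *
rackscan([(.5163,.3245),(.5259,.2586)])
for d in ctrl.mark_of('wrist','rack'): print(d['pixel'],d['confidence'],atz(cam('wrist'),d['pixel'],0).round(4))
plan((.517,.324,.19),.25)
E
```

```text
scr [0.5173 0.3239 0.3045] 0.71 [295.  95.]
scr [ 0.5309  0.256  -0.2098] 0.62 [358.  89.]
[301.4, 116.4] 0.77 [0.4866 0.3204 0.    ]
at [0.4446 0.3014 0.3167] yaw 0.059 q6 1.969 TURN -0.191 SHIFT [ 3.03 -0.16  5.07] t 71.7 F [ 0.6 -0.8  0.4] open 0.0449
```

Rack unmoved. Hover over screw 3.

>>> {"fn": "carry_out", "kwargs": {
  "moves": [
    {"x": 0,"y": 0,"z": 1,"turn": -0.1},
    {"x": 0,"y": 0,"z": 1,"turn": -0.1},
    {"x": 1,"y": -0.1,"z": 1,"turn": 0},
    {"x": 1,"y": -0.1,"z": 1,"turn": 0},
    {"x": 1,"y": 0,"z": 1,"turn": 0},
    {"x": 0,"y": 0,"z": 0,"turn": 0},
    {"x": 0,"y": 0,"z": 0,"turn": 0},
    {"x": 0,"y": 0,"z": 0,"turn": 0}
  ]
}}

```text
t: 72.5
tool_pos: [0.5158, 0.3261, 0.1932]
tool_rot: [-3.114, -0.407, -0.003]
contact_force: [0.7, -0.5, -0.2]
opening: 0.045
grip_force: 0.0
```

```bash
python3 - <<'E'
from h import *
rackscan([(.517,.324)],rad=30)
rackscan([(.517,.324)],rad=36)
plan((.517,.324,.07),.26)
E
```

```text
scr [0.5199 0.3254 0.2734] 0.77 [316. 192.]
scr [0.5173 0.3248 0.2698] 0.76 [317. 192.]
at [0.5159 0.3263 0.1937] yaw 0.26 q6 1.753 TURN 0.0 SHIFT [0.02 0.1  4.95] t 72.6 F [ 0.3 -0.8 -0.4] open 0.0449
```

>>> {"fn": "carry_out", "kwargs": {
  "moves": [
    {"x": 0.07,"y": 0.05,"z": 0.8,"turn": -0.01},
    {"x": 0,"y": 0,"z": 0.8,"turn": 0},
    {"x": 0,"y": 0,"z": 0.8,"turn": 0},
    {"x": 0,"y": 0,"z": 0.8,"turn": 0},
    {"x": 0,"y": 0,"z": 0.8,"turn": 0},
    {"x": 0,"y": 0,"z": 0.5,"turn": 0},
    {"x": 0,"y": 0,"z": 0.4,"turn": 0},
    {"x": 0,"y": 0,"z": 0,"turn": 0}
  ]
}}

```text
t: 73.4
tool_pos: [0.517, 0.3249, 0.0683]
tool_rot: [3.113, 0.423, -0.002]
contact_force: [-0.2, 0.6, -0.0]
opening: 0.0452
grip_force: 0.0
```

>>> {"fn": "carry_out", "kwargs": {
  "moves": [
    {"x": 0,"y": 0,"z": 0,"turn": 0},
    {"x": 0,"y": 0,"z": 0,"turn": 0},
    {"x": 0,"y": 0,"z": 0,"turn": 0},
    {"x": 0,"y": 0,"z": 0,"turn": 0},
    {"x": 0,"y": 0,"z": 0,"turn": 0},
    {"x": 0,"y": 0,"z": 0,"turn": 0},
    {"x": 0,"y": 0,"z": 0,"turn": 0},
    {"x": 0,"y": 0,"z": 0,"turn": 0}
  ],
  "grip": 0
}}

```text
t: 74.2
tool_pos: [0.5185, 0.3257, 0.0702]
tool_rot: [-3.112, -0.422, -0.003]
contact_force: [0.7, -0.0, 5.6]
opening: 0.0077
grip_force: 42.9
```

>>> {"fn": "carry_out", "kwargs": {
  "moves": [
    {"x": 0,"y": 0,"z": -0.5,"turn": 0},
    {"x": 0,"y": 0,"z": -1,"turn": 0},
    {"x": 0,"y": 0,"z": -1,"turn": 0},
    {"x": 0,"y": 0,"z": -1,"turn": 0},
    {"x": 0,"y": 0,"z": -1,"turn": 0},
    {"x": 0,"y": 0,"z": -1,"turn": 0},
    {"x": 0,"y": 0,"z": -1,"turn": 0},
    {"x": 0,"y": 0,"z": -1,"turn": 0}
  ]
}}

```text
t: 75.0
tool_pos: [0.5169, 0.3247, 0.257]
tool_rot: [3.112, 0.422, -0.003]
contact_force: [1.1, -0.1, -1.1]
opening: 0.0075
grip_force: 42.1
```

```bash
python3 - <<'E'
from h import *
plan((.662,.067,.258),-.183)
E
```

```text
at [0.5169 0.3247 0.257 ] yaw 0.27 q6 1.74 TURN 0.453 SHIFT [ 7.58  9.08 -0.04] t 75.0 F [ 1.1 -0.1 -1.1] open 0.0075
```

>>> {"fn": "carry_out", "kwargs": {
  "moves": [
    {"x": 0,"y": 0,"z": 0,"turn": 0.15},
    {"x": 0,"y": 0,"z": 0,"turn": 0.15},
    {"x": 0,"y": 0,"z": 0,"turn": 0.15},
    {"x": 0.6,"y": 0.6,"z": 0,"turn": 0},
    {"x": 0.8,"y": 1,"z": 0,"turn": 0},
    {"x": 0.8,"y": 1,"z": 0,"turn": 0},
    {"x": 0.8,"y": 1,"z": 0,"turn": 0},
    {"x": 0.8,"y": 1,"z": 0,"turn": 0}
  ]
}}

```text
t: 75.8
tool_pos: [0.5902, 0.1937, 0.256]
tool_rot: [3.128, -0.282, -0.003]
contact_force: [0.2, 0.4, -0.7]
opening: 0.0078
grip_force: 42.1
```

>>> {"fn": "carry_out", "kwargs": {
  "moves": [
    {"x": 0.8,"y": 1,"z": 0,"turn": 0},
    {"x": 0.8,"y": 1,"z": 0,"turn": 0},
    {"x": 0.8,"y": 1,"z": 0,"turn": 0},
    {"x": 0.8,"y": 1,"z": 0,"turn": 0},
    {"x": 0.6,"y": 0.5,"z": 0,"turn": 0},
    {"x": 0,"y": 0,"z": 0,"turn": 0},
    {"x": 0,"y": 0,"z": 0,"turn": 0},
    {"x": 0,"y": 0,"z": 0,"turn": 0}
  ]
}}

```text
t: 76.6
tool_pos: [0.6633, 0.0685, 0.2564]
tool_rot: [-3.129, 0.281, 0.001]
contact_force: [0.8, 0.2, -1.2]
opening: 0.008
grip_force: 42.0
```

```bash
cat >> h.py <<'E'
def dcmp(n):
    Y=np.load(n+'.npz')['im'].astype(float).mean(2) if n!='d1' else np.load('d1.npy').astype(float).mean(2)
    print(n,'wing',Y[278:326:2,309:318].mean(1).round().astype(int),'hub',Y[221:241,295:298].mean(1).round().astype(int),'tip',Y[190:206,311:316].mean(1).round().astype(int))
E
python3 - <<'E'
from h import *
shot('g3');[dcmp(n) for n in('d1','d2','g3')]
plan((.6617,.067,.196),.094)
E
```

```text
d1 wing [ 24  26  25  25  25  23  22  26  25  25  37  41  41  40  39  39  46 143
 158 158 158 157 157 156] hub [46 47 46 46 47 47 45 45 38 28 24 22 26 25 25 27 26 24 24 25] tip [118 115 109  89  71  63  61  62  64  83 113 118 119 119 121 119]
d2 wing [ 20  26  25  25  30  34  40  41  42  40  41  39  40  38  37  89 155 157
 157 158 158 156 157 156] hub [46 45 46 46 48 46 47 45 43 32 27 20 22 26 24 25 24 23 24 23] tip [117 116 106  87  66  61  64  79 105 120 122 121 122 121 123 123]
g3 wing [ 25  25  25  24  25  22  22  24  25  27  34  35  41  39  40  40  38  43
 144 158 158 158 158 158] hub [46 47 48 45 47 45 48 49 46 41 33 28 21 26 23 24 26 26 25 27] tip [122 118 117 115 101  80  74  91  98 102 102 103 102 103 103 104]
at [0.6633 0.0686 0.2566] yaw -0.179 q6 1.741 TURN -0.273 SHIFT [-0.07  0.06  2.42] t 76.7 F [ 0.7  0.9 -0.9] open 0.0078
```

The untried screw 3 shows the shadow edge at row 298, as screw 1 did after its trial, and unlike screw 2 (286). That confirms screw 1 is left-hand, and this picture test works. Inserting screw 3.

>>> {"fn": "carry_out", "kwargs": {
  "moves": [
    {"x": 0,"y": 0,"z": 0,"turn": -0.14},
    {"x": 0,"y": 0,"z": 0,"turn": -0.13},
    {"x": -0.07,"y": 0.06,"z": 1,"turn": 0},
    {"x": 0,"y": 0,"z": 1,"turn": 0},
    {"x": 0,"y": 0,"z": 0.4,"turn": 0},
    {"x": 0,"y": 0,"z": 0,"turn": 0},
    {"x": 0,"y": 0,"z": 0,"turn": 0},
    {"x": 0,"y": 0,"z": 0,"turn": 0}
  ]
}}

```text
t: 77.45
tool_pos: [0.6631, 0.0659, 0.1987]
tool_rot: [3.138, 0.141, 0.005]
contact_force: [0.5, -0.6, -0.9]
opening: 0.0076
grip_force: 42.0
```

>>> {"fn": "carry_out", "kwargs": {
  "moves": [
    {"x": 0,"y": 0,"z": 0.9,"turn": 0},
    {"x": 0,"y": 0,"z": 0.9,"turn": 0},
    {"x": 0,"y": 0,"z": 0.7,"turn": 0},
    {"x": 0,"y": 0,"z": 0.4,"turn": 0},
    {"x": 0,"y": 0,"z": 0.4,"turn": 0},
    {"x": 0,"y": 0,"z": 0.4,"turn": 0},
    {"x": 0,"y": 0,"z": 0,"turn": 0},
    {"x": 0,"y": 0,"z": 0,"turn": 0}
  ]
}}

```text
t: 78.25
tool_pos: [0.6624, 0.0656, 0.1044]
tool_rot: [3.138, 0.141, 0.001]
contact_force: [0.4, 0.3, -1.2]
opening: 0.0079
grip_force: 42.1
```

>>> {"fn": "carry_out", "kwargs": {
  "moves": [
    {"x": 0,"y": 0,"z": 0.3,"turn": 0},
    {"x": 0,"y": 0,"z": 0.3,"turn": 0},
    {"x": 0,"y": 0,"z": 0.3,"turn": 0},
    {"x": 0,"y": 0,"z": 0.3,"turn": 0},
    {"x": 0,"y": 0,"z": 0.1,"turn": 0},
    {"x": 0,"y": 0,"z": 0,"turn": 0},
    {"x": 0,"y": 0,"z": 0,"turn": 0},
    {"x": 0,"y": 0,"z": 0,"turn": 0}
  ]
}}

```text
t: 79.05
tool_pos: [0.6631, 0.0675, 0.0725]
tool_rot: [-3.135, -0.141, -0.004]
contact_force: [-0.1, 5.8, 2.5]
opening: 0.0081
grip_force: 42.6
```

>>> {"fn": "carry_out", "kwargs": {
  "moves": [
    {"x": -0.02,"y": -0.06,"z": 0.05,"turn": 0},
    {"x": 0,"y": 0,"z": 0,"turn": 0.14},
    {"x": 0,"y": 0,"z": 0,"turn": 0.14},
    {"x": 0,"y": 0,"z": 0,"turn": 0.14},
    {"x": 0,"y": 0,"z": 0,"turn": 0.14},
    {"x": 0,"y": 0,"z": 0,"turn": 0.14},
    {"x": 0,"y": 0,"z": 0,"turn": 0.14},
    {"x": 0,"y": 0,"z": 0,"turn": 0.14}
  ]
}}

```text
t: 79.85
tool_pos: [0.6611, 0.068, 0.0688]
tool_rot: [-2.831, 1.36, 0.002]
contact_force: [2.4, 4.2, -4.1]
opening: 0.008
grip_force: 41.7
```

>>> {"fn": "carry_out", "kwargs": {
  "moves": [
    {"x": 0,"y": 0,"z": 0,"turn": 0.14},
    {"x": 0,"y": 0,"z": 0,"turn": 0.14},
    {"x": 0,"y": 0,"z": 0,"turn": 0.14},
    {"x": 0,"y": 0,"z": 0,"turn": 0},
    {"x": 0,"y": 0,"z": 0,"turn": 0},
    {"x": 0,"y": 0,"z": 0,"turn": 0},
    {"x": 0,"y": 0,"z": 0,"turn": 0},
    {"x": 0,"y": 0,"z": 0,"turn": 0}
  ]
}}

```text
t: 80.65
tool_pos: [0.661, 0.0678, 0.0695]
tool_rot: [-2.491, 1.913, 0.003]
contact_force: [0.9, 4.4, -4.2]
opening: 0.0077
grip_force: 41.5
```

>>> {"fn": "carry_out", "kwargs": {
  "moves": [
    {"x": 0,"y": 0,"z": 0,"turn": 0},
    {"x": 0,"y": 0,"z": 0,"turn": 0},
    {"x": 0,"y": 0,"z": 0,"turn": 0},
    {"x": 0,"y": 0,"z": 0,"turn": 0},
    {"x": 0,"y": 0,"z": 0,"turn": 0},
    {"x": 0,"y": 0,"z": 0,"turn": 0},
    {"x": 0,"y": 0,"z": 0,"turn": 0},
    {"x": 0,"y": 0,"z": 0,"turn": 0}
  ],
  "grip": 28
}}

```text
t: 81.45
tool_pos: [0.6615, 0.0671, 0.0703]
tool_rot: [2.491, -1.914, 0.0]
contact_force: [0.5, 0.8, -0.7]
opening: 0.0278
grip_force: 0.0
```

>>> {"fn": "carry_out", "kwargs": {
  "moves": [
    {"x": 0,"y": 0,"z": 0,"turn": 0},
    {"x": 0,"y": 0,"z": 0,"turn": 0},
    {"x": 0,"y": 0,"z": 0,"turn": 0},
    {"x": 0,"y": 0,"z": 0,"turn": 0},
    {"x": 0,"y": 0,"z": 0,"turn": 0},
    {"x": 0,"y": 0,"z": 0,"turn": 0},
    {"x": 0,"y": 0,"z": 0,"turn": 0},
    {"x": 0,"y": 0,"z": 0,"turn": 0}
  ],
  "grip": 0
}}

```text
t: 82.25
tool_pos: [0.6616, 0.0672, 0.0703]
tool_rot: [-2.491, 1.914, -0.0]
contact_force: [0.0, -0.4, 1.4]
opening: 0.0078
grip_force: 42.4
```

>>> {"fn": "carry_out", "kwargs": {
  "moves": [
    {"x": 0,"y": 0,"z": -0.4,"turn": 0},
    {"x": 0,"y": 0,"z": -1,"turn": 0},
    {"x": 0,"y": 0,"z": -1,"turn": 0},
    {"x": 0,"y": 0,"z": -1,"turn": 0},
    {"x": 0,"y": 0,"z": -1,"turn": 0},
    {"x": 0,"y": 0,"z": -1,"turn": 0},
    {"x": 0,"y": 0,"z": -1,"turn": 0},
    {"x": 0,"y": 0,"z": -1,"turn": 0}
  ]
}}

```text
t: 83.05
tool_pos: [0.6611, 0.0671, 0.2568]
tool_rot: [2.491, -1.914, -0.001]
contact_force: [0.3, -0.3, -0.9]
opening: 0.0078
grip_force: 42.2
```

>>> {"fn": "carry_out", "kwargs": {
  "moves": [
    {"x": 0,"y": 0,"z": 0,"turn": -0.14},
    {"x": 0,"y": 0,"z": 0,"turn": -0.14},
    {"x": 0,"y": 0,"z": 0,"turn": -0.14},
    {"x": 0,"y": 0,"z": 0,"turn": -0.14},
    {"x": 0,"y": 0,"z": 0,"turn": -0.14},
    {"x": 0,"y": 0,"z": 0,"turn": -0.14},
    {"x": 0,"y": 0,"z": 0,"turn": -0.14},
    {"x": 0,"y": 0,"z": 0,"turn": -0.14}
  ]
}}

```text
t: 83.85
tool_pos: [0.6612, 0.0671, 0.2556]
tool_rot: [3.128, -0.289, -0.001]
contact_force: [0.2, -0.3, -0.9]
opening: 0.0073
grip_force: 42.2
```

```bash
python3 - <<'E'
from h import *
shot('d3');[dcmp(n) for n in('d1','d2','g3','d3')]
plan((.51,-.417,.27),.06)
E
```

```text
d1 wing [ 24  26  25  25  25  23  22  26  25  25  37  41  41  40  39  39  46 143
 158 158 158 157 157 156] hub [46 47 46 46 47 47 45 45 38 28 24 22 26 25 25 27 26 24 24 25] tip [118 115 109  89  71  63  61  62  64  83 113 118 119 119 121 119]
d2 wing [ 20  26  25  25  30  34  40  41  42  40  41  39  40  38  37  89 155 157
 157 158 158 156 157 156] hub [46 45 46 46 48 46 47 45 43 32 27 20 22 26 24 25 24 23 24 23] tip [117 116 106  87  66  61  64  79 105 120 122 121 122 121 123 123]
g3 wing [ 25  25  25  24  25  22  22  24  25  27  34  35  41  39  40  40  38  43
 144 158 158 158 158 158] hub [46 47 48 45 47 45 48 49 46 41 33 28 21 26 23 24 26 26 25 27] tip [122 118 117 115 101  80  74  91  98 102 102 103 102 103 103 104]
d3 wing [ 22  24  22  25  26  33  39  41  40  39  40  41  41  39  38  37  86 156
 157 158 157 157 156 156] hub [43 46 47 47 47 46 48 49 45 42 32 27 26 22 24 25 24 26 23 26] tip [117 117 109  90  69  61  65  81 109 121 121 122 122 122 122 123]
at [0.6612 0.0671 0.2557] yaw -0.181 q6 1.741 TURN -0.241 SHIFT [-7.2  18.97 -0.57] t 83.9 F [-0.1 -0.1 -0.8] open 0.0076
```

Screw 3's tip profile and shadow edge (287) match screw 2's, so it dropped: right-hand. On to the blue bay.

>>> {"fn": "carry_out", "kwargs": {
  "moves": [
    {"x": 0,"y": 0,"z": -0.5,"turn": -0.12},
    {"x": 0,"y": 0,"z": 0,"turn": -0.12},
    {"x": -0.3,"y": 1,"z": 0,"turn": 0},
    {"x": -0.3,"y": 1,"z": 0,"turn": 0},
    {"x": -0.3,"y": 1,"z": 0,"turn": 0},
    {"x": -0.3,"y": 1,"z": 0,"turn": 0},
    {"x": -0.4,"y": 1,"z": 0,"turn": 0},
    {"x": -0.4,"y": 1,"z": 0,"turn": 0}
  ]
}}

```text
t: 84.7
tool_pos: [0.6184, -0.0861, 0.2681]
tool_rot: [-3.141, -0.074, 0.001]
contact_force: [0.3, 0.3, -1.7]
opening: 0.0076
grip_force: 42.2
```

>>> {"fn": "carry_out", "kwargs": {
  "moves": [
    {"x": -0.4,"y": 1,"z": 0,"turn": 0},
    {"x": -0.4,"y": 1,"z": 0,"turn": 0},
    {"x": -0.4,"y": 1,"z": 0,"turn": 0},
    {"x": -0.4,"y": 1,"z": 0,"turn": 0},
    {"x": -0.4,"y": 1,"z": 0,"turn": 0},
    {"x": -0.4,"y": 1,"z": 0,"turn": 0},
    {"x": -0.4,"y": 1,"z": 0,"turn": 0},
    {"x": -0.4,"y": 1,"z": 0,"turn": 0}
  ]
}}

```text
t: 85.5
tool_pos: [0.5484, -0.2898, 0.2682]
tool_rot: [-3.141, -0.074, 0.0]
contact_force: [0.1, -0.1, -0.6]
opening: 0.0075
grip_force: 42.2
```

>>> {"fn": "carry_out", "kwargs": {
  "moves": [
    {"x": -0.4,"y": 1,"z": 0,"turn": 0},
    {"x": -0.4,"y": 1,"z": 0,"turn": 0},
    {"x": -0.5,"y": 1,"z": 0,"turn": 0},
    {"x": -0.5,"y": 1,"z": 0,"turn": 0},
    {"x": -0.5,"y": 0.5,"z": 0,"turn": 0},
    {"x": -0.5,"y": 0,"z": 0,"turn": 0},
    {"x": 0,"y": 0,"z": 0,"turn": 0},
    {"x": 0,"y": 0,"z": 0,"turn": 0}
  ]
}}

```text
t: 86.3
tool_pos: [0.4849, -0.4038, 0.2681]
tool_rot: [-3.14, -0.078, -0.001]
contact_force: [-0.6, 0.1, 0.0]
opening: 0.0079
grip_force: 42.2
```

```bash
python3 - <<'E'
from h import *
plan((.475,-.494,.08),.06);shot('bay4')
im=np.load('bay4.npz')['im'][60:280,200:480,::-1];b2=np.load('bay3.npz')['im'][60:280,180:460,::-1]
cv2.imwrite('pics/bay.png',cv2.resize(np.hstack([b2,im]),None,fx=1.4,fy=1.4,interpolation=cv2.INTER_CUBIC))
E
```

```text
at [ 0.4849 -0.4038  0.2681] yaw 0.05 q6 0.708 TURN -0.01 SHIFT [-0.61  3.58  7.53] t 86.3 F [-0.6  0.1  0. ] open 0.0079
```

View pics/bay.png

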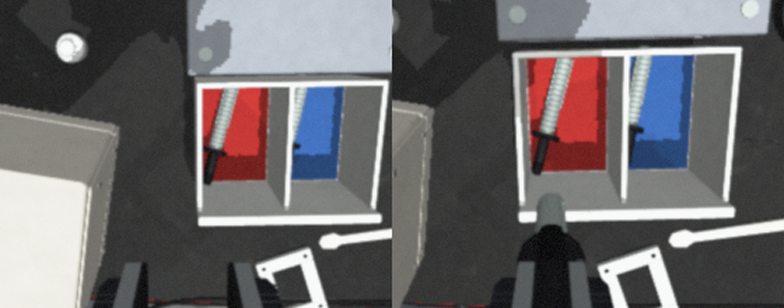

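The bay picture shows both placed screws lying flat: red bay thread at (555,105) with wing at (540,155), blue bay thread at (640,90), each along the left wall. The right-hand side of the blue bay is free for screw 3.

>>> {"fn": "carry_out", "kwargs": {
  "moves": [
    {"x": 0.4,"y": 1,"z": 0,"turn": -0.01},
    {"x": 0.4,"y": 1,"z": 0,"turn": 0},
    {"x": 0,"y": 1,"z": 0,"turn": 0},
    {"x": 0,"y": 0.9,"z": 0,"turn": 0},
    {"x": 0,"y": 0,"z": 0,"turn": 0},
    {"x": 0,"y": 0,"z": 1,"turn": 0},
    {"x": 0,"y": 0,"z": 1,"turn": 0},
    {"x": 0,"y": 0,"z": 1,"turn": 0}
  ]
}}

```text
t: 87.15
tool_pos: [0.5113, -0.4996, 0.1924]
tool_rot: [3.14, 0.096, 0.001]
contact_force: [0.2, -0.7, -0.8]
opening: 0.0078
grip_force: 42.2
```

>>> {"fn": "carry_out", "kwargs": {
  "moves": [
    {"x": 0,"y": 0,"z": 1,"turn": 0},
    {"x": 0,"y": 0,"z": 1,"turn": 0},
    {"x": 0,"y": 0,"z": 1,"turn": 0},
    {"x": 0,"y": 0,"z": 1,"turn": 0},
    {"x": 0,"y": 0,"z": 0.5,"turn": 0},
    {"x": 0,"y": 0,"z": 0,"turn": 0},
    {"x": 0,"y": 0,"z": 0,"turn": 0},
    {"x": 0,"y": 0,"z": 0,"turn": 0}
  ]
}}

```text
t: 87.95
tool_pos: [0.5114, -0.5018, 0.0827]
tool_rot: [3.138, 0.094, 0.003]
contact_force: [0.6, -1.6, -0.6]
opening: 0.0078
grip_force: 42.2
```

>>> {"fn": "carry_out", "kwargs": {
  "moves": [
    {"x": 0,"y": 0,"z": 0,"turn": 0},
    {"x": 0,"y": 0,"z": 0,"turn": 0},
    {"x": 0,"y": 0,"z": 0,"turn": 0},
    {"x": 0,"y": 0,"z": 0,"turn": 0},
    {"x": 0,"y": 0,"z": 0,"turn": 0},
    {"x": 0,"y": 0,"z": -0.5,"turn": 0},
    {"x": 0,"y": 0,"z": -1,"turn": 0},
    {"x": 0,"y": 0,"z": -1,"turn": 0}
  ],
  "grip": 21
}}

```text
t: 88.75
tool_pos: [0.5102, -0.5007, 0.1437]
tool_rot: [-3.139, -0.094, 0.001]
contact_force: [0.4, -0.5, 0.1]
opening: 0.0211
grip_force: 0.0
```

>>> {"fn": "carry_out", "kwargs": {
  "moves": [
    {"x": 0,"y": 0,"z": -1,"turn": 0},
    {"x": 0,"y": 0,"z": -1,"turn": 0},
    {"x": 0,"y": 0,"z": -1,"turn": 0},
    {"x": 0,"y": -1,"z": -1,"turn": 0},
    {"x": 0,"y": -1,"z": -1,"turn": 0},
    {"x": 0,"y": -1,"z": -1,"turn": 0},
    {"x": 0,"y": -1,"z": -1,"turn": 0},
    {"x": 0,"y": -1,"z": 0,"turn": 0}
  ]
}}

```text
t: 89.55
tool_pos: [0.504, -0.3764, 0.3246]
tool_rot: [3.134, 0.094, 0.01]
contact_force: [1.3, 0.5, 0.8]
opening: 0.0207
grip_force: 0.0
```

```bash
python3 - <<'E'
from h import *
plan((.45,.24,.315),.06);shot('bay5')
def hide(f):
    im=np.load(f)['im'];h,s,v=cv2.split(cv2.cvtColor(im,cv2.COLOR_RGB2HSV));d=np.load(f);C=camat(d['p'],d['r'])
    for n,cx,cy in(('red',.503,-.417),('blue',.504,-.494)):
        q=np.array([pix(C,(cx+a*.045,cy+b*.03,.013)) for a,b in((1,1),(1,-1),(-1,-1),(-1,1))]).astype(int)
        m=np.zeros(h.shape,np.uint8);cv2.fillConvexPoly(m,q,1);M=m>0
        print(f,n,'bay px',M.sum(),'uncoloured',(M&(s<100)).sum(),'dark',(M&(v<60)).sum())
hide('bay3.npz');hide('bay5.npz')
E
```

```text
at [ 0.504  -0.3764  0.3246] yaw 0.06 q6 0.751 TURN -0.0 SHIFT [ -0.68 -24.74   0.38] t 89.5 F [1.3 0.5 0.8] open 0.0207
bay3.npz red bay px 2822 uncoloured 810 dark 149
bay3.npz blue bay px 2719 uncoloured 942 dark 7
bay5.npz red bay px 2762 uncoloured 706 dark 158
bay5.npz blue bay px 2751 uncoloured 1598 dark 212
```

>>> {"fn": "carry_out", "kwargs": {
  "moves": [
    {"x": 0,"y": -1,"z": 0,"turn": 0},
    {"x": 0,"y": -1,"z": 0,"turn": 0},
    {"x": 0,"y": -1,"z": 0,"turn": 0},
    {"x": 0,"y": -1,"z": 0,"turn": 0},
    {"x": 0,"y": -1,"z": 0,"turn": 0},
    {"x": 0,"y": -1,"z": 0,"turn": 0},
    {"x": 0,"y": -1,"z": 0,"turn": 0},
    {"x": 0,"y": -1,"z": 0,"turn": 0}
  ],
  "grip": 45
}}

```text
t: 90.4
tool_pos: [0.4907, -0.1756, 0.3186]
tool_rot: [3.14, 0.094, 0.001]
contact_force: [-0.5, 1.2, 0.4]
opening: 0.0452
grip_force: 0.0
```

>>> {"fn": "carry_out", "kwargs": {
  "moves": [
    {"x": 0,"y": -1,"z": 0,"turn": 0},
    {"x": 0,"y": -1,"z": 0,"turn": 0},
    {"x": 0,"y": -1,"z": 0,"turn": 0},
    {"x": 0,"y": -1,"z": 0,"turn": 0},
    {"x": 0,"y": -1,"z": 0,"turn": 0},
    {"x": 0,"y": -1,"z": 0,"turn": 0},
    {"x": 0,"y": -1,"z": 0,"turn": 0},
    {"x": 0,"y": -1,"z": 0,"turn": 0}
  ]
}}

```text
t: 91.2
tool_pos: [0.4788, 0.024, 0.3187]
tool_rot: [3.14, 0.094, 0.002]
contact_force: [0.3, -0.8, -0.1]
opening: 0.0451
grip_force: 0.0
```

>>> {"fn": "carry_out", "kwargs": {
  "moves": [
    {"x": 0,"y": -1,"z": 0,"turn": 0},
    {"x": 0,"y": -1,"z": 0,"turn": 0},
    {"x": 0,"y": -1,"z": 0,"turn": 0},
    {"x": 0,"y": -1,"z": 0,"turn": 0},
    {"x": 0,"y": -1,"z": 0,"turn": 0},
    {"x": 0,"y": -1,"z": 0,"turn": 0},
    {"x": 0,"y": -1,"z": 0,"turn": 0},
    {"x": 0,"y": -1,"z": 0,"turn": 0}
  ]
}}

```text
t: 92.0
tool_pos: [0.4669, 0.2237, 0.3187]
tool_rot: [-3.14, -0.094, -0.002]
contact_force: [0.5, -0.9, -0.8]
opening: 0.045
grip_force: 0.0
```

>>> {"fn": "carry_out", "kwargs": {
  "moves": [
    {"x": 0,"y": -0.7,"z": 0,"turn": 0.1},
    {"x": 0,"y": 0,"z": 0,"turn": 0.1},
    {"x": 0,"y": 0,"z": 0,"turn": 0.03},
    {"x": 0,"y": 0,"z": 0,"turn": 0},
    {"x": 0,"y": 0,"z": 0,"turn": 0},
    {"x": 0,"y": 0,"z": 0,"turn": 0},
    {"x": 0,"y": 0,"z": 0,"turn": 0},
    {"x": 0,"y": 0,"z": 0,"turn": 0}
  ]
}}

```text
t: 92.8
tool_pos: [0.466, 0.24, 0.3179]
tool_rot: [3.13, -0.267, -0.0]
contact_force: [-0.7, 0.8, 0.1]
opening: 0.0449
grip_force: 0.0
```

```bash
python3 - <<'E'
from h import *
rackscan([(.529,.2575)]);rackscan([(.529,.2575)],30)
for d in ctrl.mark_of('wrist','rack'): print(d['pixel'],d['confidence'],atz(cam('wrist'),d['pixel'],0).round(4))
plan((.529,.2575,.19))
E
```

```text
scr [ 0.527   0.2572 -0.0375] 0.7 [287. 108.]
scr [ 0.527   0.2574 -0.0374] 0.6 [287. 108.]
[253.1, 145.8] 0.69 [0.4827 0.3242 0.    ]
at [0.466  0.2401 0.3178] yaw -0.17 q6 2.075 TURN 0.0 SHIFT [ 2.37 -1.11  5.11] t 93.0 F [ 1.5 -0.1  0.6] open 0.0448
```

>>> {"fn": "carry_out", "kwargs": {
  "moves": [
    {"x": 0,"y": 0,"z": 1,"turn": -0.12},
    {"x": 0.8,"y": -0.3,"z": 1,"turn": 0},
    {"x": 0.8,"y": -0.3,"z": 1,"turn": 0},
    {"x": 0.8,"y": -0.2,"z": 1,"turn": 0},
    {"x": 0,"y": 0,"z": 1,"turn": 0},
    {"x": 0,"y": 0,"z": 0,"turn": 0},
    {"x": 0,"y": 0,"z": 0,"turn": 0},
    {"x": 0,"y": 0,"z": 0,"turn": 0}
  ]
}}

```text
t: 93.75
tool_pos: [0.5277, 0.2575, 0.195]
tool_rot: [-3.14, 0.079, -0.005]
contact_force: [-0.1, -0.3, 1.2]
opening: 0.0454
grip_force: 0.0
```

```bash
python3 - <<'E'
from h import *
rackscan([(.527,.2573)],rad=30)
rackscan([(.527,.2573)],rad=36)
plan((.527,.2573,.07))
E
```

```text
scr [ 0.53    0.2573 -0.0237] 0.78 [314. 193.]
scr [0.5273 0.2572 0.0024] 0.77 [314. 193.]
at [0.5278 0.2575 0.1952] yaw -0.05 q6 1.948 TURN 0.0 SHIFT [-0.03  0.01  5.01] t 93.8 F [-0.3 -0.8  0.1] open 0.0449
```

>>> {"fn": "carry_out", "kwargs": {
  "moves": [
    {"x": 0.02,"y": 0,"z": 0.8,"turn": -0.03},
    {"x": 0,"y": 0,"z": 0.8,"turn": 0},
    {"x": 0,"y": 0,"z": 0.8,"turn": 0},
    {"x": 0,"y": 0,"z": 0.8,"turn": 0},
    {"x": 0,"y": 0,"z": 0.8,"turn": 0},
    {"x": 0,"y": 0,"z": 0.6,"turn": 0},
    {"x": 0,"y": 0,"z": 0.4,"turn": 0},
    {"x": 0,"y": 0,"z": 0,"turn": 0}
  ]
}}

```text
t: 94.65
tool_pos: [0.5267, 0.2569, 0.0667]
tool_rot: [3.141, -0.032, -0.003]
contact_force: [-0.2, -0.7, -0.3]
opening: 0.0451
grip_force: 0.0
```

>>> {"fn": "carry_out", "kwargs": {
  "moves": [
    {"x": 0,"y": 0,"z": 0,"turn": 0},
    {"x": 0,"y": 0,"z": 0,"turn": 0},
    {"x": 0,"y": 0,"z": 0,"turn": 0},
    {"x": 0,"y": 0,"z": 0,"turn": 0},
    {"x": 0,"y": 0,"z": 0,"turn": 0},
    {"x": 0,"y": 0,"z": 0,"turn": 0},
    {"x": 0,"y": 0,"z": 0,"turn": 0},
    {"x": 0,"y": 0,"z": 0,"turn": 0}
  ],
  "grip": 0
}}

```text
t: 95.45
tool_pos: [0.5283, 0.2574, 0.069]
tool_rot: [-3.141, 0.032, -0.003]
contact_force: [-0.2, -0.0, 5.6]
opening: 0.0077
grip_force: 42.5
```

>>> {"fn": "carry_out", "kwargs": {
  "moves": [
    {"x": 0,"y": 0,"z": -0.5,"turn": 0},
    {"x": 0,"y": 0,"z": -1,"turn": 0},
    {"x": 0,"y": 0,"z": -1,"turn": 0},
    {"x": 0,"y": 0,"z": -1,"turn": 0},
    {"x": 0,"y": 0,"z": -1,"turn": 0},
    {"x": 0,"y": 0,"z": -1,"turn": 0},
    {"x": 0,"y": 0,"z": -1,"turn": 0},
    {"x": 0,"y": 0,"z": -1,"turn": 0}
  ]
}}

```text
t: 96.25
tool_pos: [0.5266, 0.2569, 0.2558]
tool_rot: [3.141, -0.032, -0.003]
contact_force: [0.5, -0.2, -1.7]
opening: 0.0082
grip_force: 41.7
```

```bash
python3 - <<'E'
from h import *
plan((.662,.067,.258),-.183)
E
```

```text
at [0.5266 0.2569 0.2558] yaw -0.02 q6 1.918 TURN 0.163 SHIFT [ 6.71  6.48 -0.09] t 96.2 F [ 0.5 -0.2 -1.7] open 0.0082
```

>>> {"fn": "carry_out", "kwargs": {
  "moves": [
    {"x": 0,"y": 0,"z": 0,"turn": 0.08},
    {"x": 0.5,"y": 0.5,"z": 0,"turn": 0.08},
    {"x": 1,"y": 1,"z": 0,"turn": 0},
    {"x": 1,"y": 1,"z": 0,"turn": 0},
    {"x": 1,"y": 1,"z": 0,"turn": 0},
    {"x": 1,"y": 1,"z": 0,"turn": 0},
    {"x": 1,"y": 1,"z": 0,"turn": 0},
    {"x": 0.8,"y": 0.8,"z": 0,"turn": 0}
  ]
}}

```text
t: 97.05
tool_pos: [0.6554, 0.0731, 0.2546]
tool_rot: [3.128, -0.284, -0.003]
contact_force: [0.8, -0.7, -1.3]
opening: 0.0076
grip_force: 41.7
```

>>> {"fn": "carry_out", "kwargs": {
  "moves": [
    {"x": 0.4,"y": 0.2,"z": 0,"turn": 0},
    {"x": 0,"y": 0,"z": 0,"turn": 0},
    {"x": 0,"y": 0,"z": 0,"turn": 0},
    {"x": 0,"y": 0,"z": 0,"turn": 0},
    {"x": 0,"y": 0,"z": 0,"turn": 0},
    {"x": 0,"y": 0,"z": 0,"turn": 0},
    {"x": 0,"y": 0,"z": 0,"turn": 0},
    {"x": 0,"y": 0,"z": 0,"turn": 0}
  ]
}}

```text
t: 97.85
tool_pos: [0.6641, 0.0683, 0.2554]
tool_rot: [-3.129, 0.282, -0.0]
contact_force: [1.1, -0.8, -1.8]
opening: 0.0082
grip_force: 41.7
```

```bash
python3 - <<'E'
from h import *
shot('g4');dcmp('g4')
plan((.6617,.0672,.196),.092)
E
```

```text
g4 wing [ 26  26  25  22  24  25  25  25  24  26  25  38  42  39  40  38  39  37
  52 146 159 158 158 158] hub [46 46 49 47 46 46 47 46 44 44 37 28 24 25 24 28 24 24 28 22] tip [123 123 119 119 115 104  90  95 101 103 101 103 103 103 102 102]
at [0.6642 0.0682 0.2554] yaw -0.18 q6 1.742 TURN -0.272 SHIFT [-0.1   0.03  2.38] t 97.9 F [-0.5 -0.7 -1.1] open 0.0077
```

>>> {"fn": "carry_out", "kwargs": {
  "moves": [
    {"x": 0,"y": 0,"z": 0,"turn": -0.14},
    {"x": 0,"y": 0,"z": 0,"turn": -0.13},
    {"x": -0.1,"y": 0,"z": 1,"turn": 0},
    {"x": 0,"y": 0,"z": 1,"turn": 0},
    {"x": 0,"y": 0,"z": 0.4,"turn": 0},
    {"x": 0,"y": 0,"z": 0,"turn": 0},
    {"x": 0,"y": 0,"z": 0,"turn": 0},
    {"x": 0,"y": 0,"z": 0,"turn": 0}
  ]
}}

```text
t: 98.7
tool_pos: [0.6628, 0.0679, 0.1974]
tool_rot: [3.138, 0.141, 0.005]
contact_force: [0.4, 0.1, -1.4]
opening: 0.0081
grip_force: 41.7
```

>>> {"fn": "carry_out", "kwargs": {
  "moves": [
    {"x": 0,"y": 0,"z": 0.9,"turn": 0},
    {"x": 0,"y": 0,"z": 0.9,"turn": 0},
    {"x": 0,"y": 0,"z": 0.7,"turn": 0},
    {"x": 0,"y": 0,"z": 0.4,"turn": 0},
    {"x": 0,"y": 0,"z": 0.4,"turn": 0},
    {"x": 0,"y": 0,"z": 0.4,"turn": 0},
    {"x": 0,"y": 0,"z": 0,"turn": 0},
    {"x": 0,"y": 0,"z": 0,"turn": 0}
  ]
}}

```text
t: 99.5
tool_pos: [0.662, 0.0678, 0.1031]
tool_rot: [3.138, 0.141, 0.001]
contact_force: [0.4, 0.1, -1.1]
opening: 0.0081
grip_force: 41.7
```

>>> {"fn": "carry_out", "kwargs": {
  "moves": [
    {"x": 0,"y": 0,"z": 0.3,"turn": 0},
    {"x": 0,"y": 0,"z": 0.3,"turn": 0},
    {"x": 0,"y": 0,"z": 0.3,"turn": 0},
    {"x": 0,"y": 0,"z": 0.3,"turn": 0},
    {"x": 0,"y": 0,"z": 0.1,"turn": 0},
    {"x": 0,"y": 0,"z": 0,"turn": 0},
    {"x": 0,"y": 0,"z": 0,"turn": 0},
    {"x": 0,"y": 0,"z": 0,"turn": 0}
  ]
}}

```text
t: 100.3
tool_pos: [0.6617, 0.0679, 0.0702]
tool_rot: [-3.138, -0.141, -0.0]
contact_force: [0.2, 0.6, -0.5]
opening: 0.0076
grip_force: 41.8
```

>>> {"fn": "carry_out", "kwargs": {
  "moves": [
    {"x": 0,"y": 0,"z": 0,"turn": 0.14},
    {"x": 0,"y": 0,"z": 0,"turn": 0.14},
    {"x": 0,"y": 0,"z": 0,"turn": 0.14},
    {"x": 0,"y": 0,"z": 0,"turn": 0.14},
    {"x": 0,"y": 0,"z": 0,"turn": 0.14},
    {"x": 0,"y": 0,"z": 0,"turn": 0.14},
    {"x": 0,"y": 0,"z": 0,"turn": 0.14},
    {"x": 0,"y": 0,"z": 0,"turn": 0.14}
  ]
}}

```text
t: 101.1
tool_pos: [0.6618, 0.0687, 0.0703]
tool_rot: [-2.728, 1.555, 0.001]
contact_force: [1.2, 1.4, -1.4]
opening: 0.0079
grip_force: 41.7
```

>>> {"fn": "carry_out", "kwargs": {
  "moves": [
    {"x": 0,"y": 0,"z": 0,"turn": 0.14},
    {"x": 0,"y": 0,"z": 0,"turn": 0.14},
    {"x": 0,"y": 0,"z": 0,"turn": 0},
    {"x": 0,"y": 0,"z": 0,"turn": 0},
    {"x": 0,"y": 0,"z": 0,"turn": 0},
    {"x": 0,"y": 0,"z": 0,"turn": 0},
    {"x": 0,"y": 0,"z": 0,"turn": 0},
    {"x": 0,"y": 0,"z": 0,"turn": 0}
  ]
}}

```text
t: 101.9
tool_pos: [0.6618, 0.0682, 0.0703]
tool_rot: [-2.491, 1.913, 0.0]
contact_force: [0.6, 4.7, -1.5]
opening: 0.0081
grip_force: 41.6
```

>>> {"fn": "carry_out", "kwargs": {
  "moves": [
    {"x": 0,"y": 0,"z": 0,"turn": 0},
    {"x": 0,"y": 0,"z": 0,"turn": 0},
    {"x": 0,"y": 0,"z": 0,"turn": 0},
    {"x": 0,"y": 0,"z": 0,"turn": 0},
    {"x": 0,"y": 0,"z": 0,"turn": 0},
    {"x": 0,"y": 0,"z": 0,"turn": 0},
    {"x": 0,"y": 0,"z": 0,"turn": 0},
    {"x": 0,"y": 0,"z": 0,"turn": 0}
  ],
  "grip": 28
}}

```text
t: 102.7
tool_pos: [0.6617, 0.0678, 0.0703]
tool_rot: [2.491, -1.914, 0.0]
contact_force: [0.6, -0.2, -0.4]
opening: 0.0278
grip_force: 0.0
```

>>> {"fn": "carry_out", "kwargs": {
  "moves": [
    {"x": 0,"y": 0,"z": 0,"turn": 0},
    {"x": 0,"y": 0,"z": 0,"turn": 0},
    {"x": 0,"y": 0,"z": 0,"turn": 0},
    {"x": 0,"y": 0,"z": 0,"turn": 0},
    {"x": 0,"y": 0,"z": 0,"turn": 0},
    {"x": 0,"y": 0,"z": 0,"turn": 0},
    {"x": 0,"y": 0,"z": 0,"turn": 0},
    {"x": 0,"y": 0,"z": 0,"turn": 0}
  ],
  "grip": 0
}}

```text
t: 103.5
tool_pos: [0.6619, 0.0679, 0.0704]
tool_rot: [-2.491, 1.914, -0.0]
contact_force: [0.8, 0.3, 0.9]
opening: 0.0079
grip_force: 43.0
```

>>> {"fn": "carry_out", "kwargs": {
  "moves": [
    {"x": 0,"y": 0,"z": -0.4,"turn": 0},
    {"x": 0,"y": 0,"z": -1,"turn": 0},
    {"x": 0,"y": 0,"z": -1,"turn": 0},
    {"x": 0,"y": 0,"z": -1,"turn": 0},
    {"x": 0,"y": 0,"z": -1,"turn": 0},
    {"x": 0,"y": 0,"z": -1,"turn": 0},
    {"x": 0,"y": 0,"z": -1,"turn": 0},
    {"x": 0,"y": 0,"z": -1,"turn": 0}
  ]
}}

```text
t: 104.3
tool_pos: [0.6611, 0.0677, 0.2566]
tool_rot: [2.491, -1.914, -0.001]
contact_force: [0.2, -0.1, -0.3]
opening: 0.0079
grip_force: 42.8
```

>>> {"fn": "carry_out", "kwargs": {
  "moves": [
    {"x": 0,"y": 0,"z": 0,"turn": -0.14},
    {"x": 0,"y": 0,"z": 0,"turn": -0.14},
    {"x": 0,"y": 0,"z": 0,"turn": -0.14},
    {"x": 0,"y": 0,"z": 0,"turn": -0.14},
    {"x": 0,"y": 0,"z": 0,"turn": -0.14},
    {"x": 0,"y": 0,"z": 0,"turn": -0.14},
    {"x": 0,"y": 0,"z": 0,"turn": -0.14},
    {"x": 0,"y": 0,"z": 0,"turn": -0.14}
  ]
}}

```text
t: 105.1
tool_pos: [0.6612, 0.0677, 0.2555]
tool_rot: [3.128, -0.289, -0.002]
contact_force: [-0.7, 0.1, -1.5]
opening: 0.0079
grip_force: 42.8
```

```bash
python3 - <<'E'
from h import *
shot('d4');[dcmp(n) for n in('d1','d2','d3','g4','d4')]
plan((.51,-.425,.27),.06)
E
```

```text
d1 wing [ 24  26  25  25  25  23  22  26  25  25  37  41  41  40  39  39  46 143
 158 158 158 157 157 156] hub [46 47 46 46 47 47 45 45 38 28 24 22 26 25 25 27 26 24 24 25] tip [118 115 109  89  71  63  61  62  64  83 113 118 119 119 121 119]
d2 wing [ 20  26  25  25  30  34  40  41  42  40  41  39  40  38  37  89 155 157
 157 158 158 156 157 156] hub [46 45 46 46 48 46 47 45 43 32 27 20 22 26 24 25 24 23 24 23] tip [117 116 106  87  66  61  64  79 105 120 122 121 122 121 123 123]
d3 wing [ 22  24  22  25  26  33  39  41  40  39  40  41  41  39  38  37  86 156
 157 158 157 157 156 156] hub [43 46 47 47 47 46 48 49 45 42 32 27 26 22 24 25 24 26 23 26] tip [117 117 109  90  69  61  65  81 109 121 121 122 122 122 122 123]
g4 wing [ 26  26  25  22  24  25  25  25  24  26  25  38  42  39  40  38  39  37
  52 146 159 158 158 158] hub [46 46 49 47 46 46 47 46 44 44 37 28 24 25 24 28 24 24 28 22] tip [123 123 119 119 115 104  90  95 101 103 101 103 103 103 102 102]
d4 wing [ 24  25  25  25  24  25  24  23  23  25  40  40  40  39  42  38  40  38
  35  90 157 157 156 155] hub [45 44 48 47 46 48 49 48 49 47 43 39 32 25 24 23 27 24 26 22] tip [115 116 108  90  70  61  60  62  67  84 113 118 120 119 120 119]
at [0.6612 0.0678 0.2555] yaw -0.181 q6 1.742 TURN -0.241 SHIFT [-7.22 19.31 -0.58] t 105.2 F [-0.8 -0.  -1. ] open 0.0077
```

Screw 4 matches screw 1 exactly (shadow edge 298, same tip profile): left-hand. It goes to the red bay, right-hand side.

>>> {"fn": "carry_out", "kwargs": {
  "moves": [
    {"x": 0,"y": 0,"z": -0.5,"turn": -0.12},
    {"x": 0,"y": 0,"z": 0,"turn": -0.12},
    {"x": -0.4,"y": 1,"z": 0,"turn": 0},
    {"x": -0.4,"y": 1,"z": 0,"turn": 0},
    {"x": -0.4,"y": 1,"z": 0,"turn": 0},
    {"x": -0.4,"y": 1,"z": 0,"turn": 0},
    {"x": -0.4,"y": 1,"z": 0,"turn": 0},
    {"x": -0.4,"y": 1,"z": 0,"turn": 0}
  ]
}}

```text
t: 105.95
tool_pos: [0.6084, -0.0859, 0.2681]
tool_rot: [3.141, 0.074, -0.001]
contact_force: [-0.1, 0.5, -1.2]
opening: 0.008
grip_force: 42.8
```

>>> {"fn": "carry_out", "kwargs": {
  "moves": [
    {"x": -0.4,"y": 1,"z": 0,"turn": 0},
    {"x": -0.4,"y": 1,"z": 0,"turn": 0},
    {"x": -0.4,"y": 1,"z": 0,"turn": 0},
    {"x": -0.4,"y": 1,"z": 0,"turn": 0},
    {"x": -0.4,"y": 1,"z": 0,"turn": 0},
    {"x": -0.4,"y": 1,"z": 0,"turn": 0},
    {"x": -0.4,"y": 1,"z": 0,"turn": 0},
    {"x": -0.4,"y": 1,"z": 0,"turn": 0}
  ]
}}

```text
t: 106.75
tool_pos: [0.5385, -0.2895, 0.2681]
tool_rot: [-3.14, -0.074, 0.001]
contact_force: [-1.1, -0.4, -0.5]
opening: 0.0082
grip_force: 42.8
```

>>> {"fn": "carry_out", "kwargs": {
  "moves": [
    {"x": -0.4,"y": 1,"z": 0,"turn": 0},
    {"x": -0.4,"y": 1,"z": 0,"turn": 0},
    {"x": -0.4,"y": 1,"z": 0,"turn": 0},
    {"x": -0.5,"y": 1,"z": 0,"turn": 0},
    {"x": -0.5,"y": 1,"z": 0,"turn": 0},
    {"x": 0,"y": 0.3,"z": 0,"turn": 0},
    {"x": 0,"y": 0,"z": 0,"turn": 0},
    {"x": 0,"y": 0,"z": 0,"turn": 0}
  ]
}}

```text
t: 107.55
tool_pos: [0.4913, -0.423, 0.2678]
tool_rot: [-3.14, -0.078, 0.0]
contact_force: [0.8, 0.0, -1.0]
opening: 0.0078
grip_force: 42.8
```

```bash
python3 - <<'E'
from h import *
plan((.497,-.427,.08),.06)
E
```

```text
at [ 0.4913 -0.423   0.2678] yaw 0.049 q6 0.696 TURN -0.011 SHIFT [0.22 0.17 7.51] t 107.5 F [ 0.8  0.  -1. ] open 0.0078
```

>>> {"fn": "carry_out", "kwargs": {
  "moves": [
    {"x": 0.2,"y": 0.17,"z": 1,"turn": -0.01},
    {"x": 0,"y": 0,"z": 1,"turn": 0},
    {"x": 0,"y": 0,"z": 1,"turn": 0},
    {"x": 0,"y": 0,"z": 1,"turn": 0},
    {"x": 0,"y": 0,"z": 1,"turn": 0},
    {"x": 0,"y": 0,"z": 1,"turn": 0},
    {"x": 0,"y": 0,"z": 1,"turn": 0},
    {"x": 0,"y": 0,"z": 0.5,"turn": 0}
  ]
}}

```text
t: 108.35
tool_pos: [0.4958, -0.4252, 0.0776]
tool_rot: [-3.137, -0.096, 0.004]
contact_force: [-1.2, -0.0, -0.9]
opening: 0.008
grip_force: 42.8
```

>>> {"fn": "carry_out", "kwargs": {
  "moves": [
    {"x": 0,"y": 0,"z": 0,"turn": 0},
    {"x": 0,"y": 0,"z": 0,"turn": 0},
    {"x": 0,"y": 0,"z": 0,"turn": 0},
    {"x": 0,"y": 0,"z": 0,"turn": 0},
    {"x": 0,"y": 0,"z": 0,"turn": 0},
    {"x": 0,"y": 0,"z": -0.5,"turn": 0},
    {"x": 0,"y": 0,"z": -1,"turn": 0},
    {"x": 0,"y": 0,"z": -1,"turn": 0}
  ],
  "grip": 21
}}

```text
t: 109.15
tool_pos: [0.496, -0.4276, 0.144]
tool_rot: [-3.14, -0.094, 0.0]
contact_force: [0.4, -0.1, 1.3]
opening: 0.0214
grip_force: 0.0
```

>>> {"fn": "carry_out", "kwargs": {
  "moves": [
    {"x": 0,"y": 0,"z": -1,"turn": 0},
    {"x": 0,"y": 0,"z": -1,"turn": 0},
    {"x": -0.5,"y": 0.2,"z": -1,"turn": 0},
    {"x": -1,"y": 0.2,"z": -1,"turn": 0},
    {"x": -1,"y": 0.2,"z": -1,"turn": 0},
    {"x": -0.5,"y": 0.3,"z": 0,"turn": 0},
    {"x": 0,"y": 0,"z": 0,"turn": 0},
    {"x": 0,"y": 0,"z": 0,"turn": 0}
  ],
  "grip": 0
}}

```text
t: 109.95
tool_pos: [0.4225, -0.4542, 0.2664]
tool_rot: [-3.138, -0.093, 0.001]
contact_force: [-0.5, 1.1, -1.7]
opening: -0.0004
grip_force: 0.0
```

```bash
cat >> h.py <<'E'
def bayinfo(f,dx=0):
    d=np.load(f);im=d['im'];h,s,v=cv2.split(cv2.cvtColor(im,cv2.COLOR_RGB2HSV));C=camat(d['p'],d['r'])
    for n,cx,cy in(('red',.503,-.417),('blue',.504,-.494)):
        q=np.array([pix(C,(cx+dx+a*.047,cy+b*.032,.013)) for a,b in((1,1),(1,-1),(-1,-1),(-1,1))]).astype(int)
        m=np.zeros(h.shape,np.uint8);cv2.fillConvexPoly(m,q,1);M=m>0
        K=M&(v<60)&(s<160)
        k,l,st,c=cv2.connectedComponentsWithStats(K.astype(np.uint8))
        print(f,n,'px',M.sum(),'grey',(M&(s<100)).sum(),'dark blobs',[(int(st[i,4]),atz(C,c[i],.03).round(3)[:2]) for i in range(1,k) if st[i,4]>25])
E
python3 - <<'E'
from h import *
plan((.40,-.456,.056),.065);shot('bay6');bayinfo('bay5.npz');bayinfo('bay6.npz')
C=cam('wrist')
for q,z in(('screw_1_grip',.03),('screw_1_tip',.02),('press_pad',.09),('drawer',.06)):
    for d in ctrl.mark_of('wrist',q): print(q,np.round(d['pixel']),round(d['confidence'],2),atz(C,d['pixel'],z).round(3))
im=np.load('bay6.npz')['im']
# rough ASCII map of the bays: R/B floor, # dark, . grey
h,s,v=cv2.split(cv2.cvtColor(im,cv2.COLOR_RGB2HSV))
for a in np.arange(.065,-.066,-.006):
    L=''
    for b in np.arange(.042,-.120,-.0045):
        x,y=pix(C,(.503+a+.065*b,-.417+b-.065*a,.02)).astype(int)
        L+='?' if not(0<=x<640 and 0<=y<400) else '#' if v[y,x]<55 else ('R' if h[y,x]<12 or h[y,x]>168 else 'B' if 95<h[y,x]<130 else '.') if s[y,x]>110 else '.' if v[y,x]<150 else '+'
    print(L)
E
```

```text
at [ 0.4225 -0.4542  0.2664] yaw 0.059 q6 0.57 TURN -0.006 SHIFT [-0.9   0.01  8.41] t 110.0 F [-0.5  1.1 -1.7] open -0.0004
bay5.npz red px 3132 grey 870 dark blobs [(162, array([ 0.475, -0.397]))]
bay5.npz blue px 3047 grey 1796 dark blobs [(236, array([ 0.538, -0.513]))]
bay6.npz red px 4726 grey 2395 dark blobs [(317, array([ 0.475, -0.395])), (568, array([ 0.472, -0.436]))]
bay6.npz blue px 4680 grey 2063 dark blobs [(284, array([ 0.536, -0.514])), (322, array([ 0.485, -0.468]))]
screw_1_grip [377.  45.] 0.82 [ 0.551 -0.516  0.03 ]
screw_1_tip [358. 120.] 0.65 [ 0.47  -0.503  0.02 ]
press_pad [320. 148.] 0.97 [ 0.444 -0.459  0.09 ]Traceback (most recent call last):
  File "<stdin>", line 5, in <module>
ValueError: it knows: blue_bay, cabinet, flask, nut_mouth, press_pad, rack, red_bay, screw_1_grip, screw_1_tip, screw_2_grip, screw_2_tip, screw_3_grip, screw_3_tip, screw_4_grip, screw_4_tip, screw_5_grip, screw
```

All four wings show in the right bays: two dark blobs in red, two in blue. Next I'll push the drawer in.

>>> {"fn": "carry_out", "kwargs": {
  "moves": [
    {"x": -0.8,"y": 0.15,"z": 0,"turn": -0.01},
    {"x": 0,"y": 0,"z": 1,"turn": 0},
    {"x": 0,"y": 0,"z": 1,"turn": 0},
    {"x": 0,"y": 0,"z": 1,"turn": 0},
    {"x": 0,"y": 0,"z": 1,"turn": 0},
    {"x": 0,"y": 0,"z": 1,"turn": 0},
    {"x": 0,"y": 0,"z": 1,"turn": 0},
    {"x": 0,"y": 0,"z": 1,"turn": 0}
  ]
}}

```text
t: 110.95
tool_pos: [0.4033, -0.4589, 0.091]
tool_rot: [-3.139, -0.111, 0.001]
contact_force: [0.5, -0.1, -0.8]
opening: 0.0
grip_force: 0.0
```

>>> {"fn": "carry_out", "kwargs": {
  "moves": [
    {"x": 0,"y": 0,"z": 1,"turn": 0},
    {"x": 0.3,"y": 0,"z": 0,"turn": 0},
    {"x": 0.4,"y": 0,"z": 0,"turn": 0},
    {"x": 0.4,"y": 0,"z": 0,"turn": 0},
    {"x": 0.4,"y": 0,"z": 0,"turn": 0},
    {"x": 0.4,"y": 0,"z": 0,"turn": 0},
    {"x": 0.4,"y": 0,"z": 0,"turn": 0},
    {"x": 0.4,"y": 0,"z": 0,"turn": 0}
  ]
}}

```text
t: 111.75
tool_pos: [0.4707, -0.4552, 0.0683]
tool_rot: [3.139, 0.11, -0.001]
contact_force: [-4.8, -2.0, 0.8]
opening: -0.0001
grip_force: 2.6
```

>>> {"fn": "carry_out", "kwargs": {
  "moves": [
    {"x": 0.4,"y": 0,"z": 0,"turn": 0},
    {"x": 0.4,"y": 0,"z": 0,"turn": 0},
    {"x": 0.4,"y": 0,"z": 0,"turn": 0},
    {"x": 0.4,"y": 0,"z": 0,"turn": 0},
    {"x": 0.3,"y": 0,"z": 0,"turn": 0},
    {"x": 0.3,"y": 0,"z": 0,"turn": 0},
    {"x": 0.2,"y": 0,"z": 0,"turn": 0},
    {"x": 0,"y": 0,"z": 0,"turn": 0}
  ]
}}

```text
t: 112.55
tool_pos: [0.5303, -0.4503, 0.0671]
tool_rot: [-3.139, -0.11, 0.002]
contact_force: [-4.3, -1.5, -0.8]
opening: -0.0001
grip_force: 2.4
```

>>> {"fn": "carry_out", "kwargs": {
  "moves": [
    {"x": 0.2,"y": 0,"z": 0,"turn": 0},
    {"x": 0.15,"y": 0,"z": 0,"turn": 0},
    {"x": 0,"y": 0,"z": 0,"turn": 0},
    {"x": 0,"y": 0,"z": 0,"turn": 0},
    {"x": 0,"y": 0,"z": 0,"turn": 0},
    {"x": 0,"y": 0,"z": 0,"turn": 0},
    {"x": 0,"y": 0,"z": 0,"turn": 0},
    {"x": 0,"y": 0,"z": 0,"turn": 0}
  ]
}}

```text
t: 113.35
tool_pos: [0.5381, -0.4498, 0.0671]
tool_rot: [-3.139, -0.109, 0.002]
contact_force: [-4.5, -1.1, -2.3]
opening: 0.0003
grip_force: 2.3
```

>>> {"fn": "carry_out", "kwargs": {
  "moves": [
    {"x": 0.15,"y": 0,"z": 0,"turn": 0},
    {"x": 0.1,"y": 0,"z": 0,"turn": 0},
    {"x": 0.1,"y": 0,"z": 0,"turn": 0},
    {"x": 0,"y": 0,"z": 0,"turn": 0},
    {"x": 0,"y": 0,"z": 0,"turn": 0},
    {"x": 0,"y": 0,"z": 0,"turn": 0},
    {"x": 0,"y": 0,"z": 0,"turn": 0},
    {"x": 0,"y": 0,"z": 0,"turn": 0}
  ]
}}

```text
t: 114.15
tool_pos: [0.5451, -0.4493, 0.0664]
tool_rot: [-3.138, -0.109, 0.008]
contact_force: [-9.0, -1.2, -1.8]
opening: 0.0001
grip_force: 4.8
```

At the stop, or close. A bit more, then let go.

>>> {"fn": "carry_out", "kwargs": {
  "moves": [
    {"x": 0.1,"y": 0,"z": 0,"turn": 0},
    {"x": 0.05,"y": 0,"z": 0,"turn": 0},
    {"x": 0,"y": 0,"z": 0,"turn": 0},
    {"x": 0,"y": 0,"z": 0,"turn": 0},
    {"x": 0,"y": 0,"z": 0,"turn": 0},
    {"x": 0,"y": 0,"z": 0,"turn": 0},
    {"x": 0,"y": 0,"z": 0,"turn": 0},
    {"x": 0,"y": 0,"z": 0,"turn": 0}
  ]
}}

```text
t: 114.95
tool_pos: [0.5448, -0.4492, 0.0648]
tool_rot: [-3.136, -0.108, 0.021]
contact_force: [-19.5, -0.5, -2.2]
opening: 0.0002
grip_force: 10.0
```

>>> {"fn": "carry_out", "kwargs": {
  "moves": [
    {"x": -0.3,"y": 0,"z": 0,"turn": 0},
    {"x": -0.5,"y": 0,"z": 0,"turn": 0},
    {"x": -1,"y": 0,"z": 0,"turn": 0},
    {"x": -1,"y": 0,"z": 0,"turn": 0},
    {"x": -1,"y": 0,"z": 0,"turn": 0},
    {"x": -1,"y": 0,"z": 0,"turn": 0},
    {"x": -0.5,"y": 0,"z": -1,"turn": 0},
    {"x": 0,"y": 0,"z": -1,"turn": 0}
  ]
}}

```text
t: 115.75
tool_pos: [0.4183, -0.4583, 0.1185]
tool_rot: [-3.139, -0.107, -0.003]
contact_force: [1.4, -0.6, 0.6]
opening: 0.0001
grip_force: 0.0
```

>>> {"fn": "carry_out", "kwargs": {
  "moves": [
    {"x": 0,"y": 0,"z": -1,"turn": 0},
    {"x": 0,"y": 0,"z": -1,"turn": 0},
    {"x": 0,"y": 0,"z": -1,"turn": 0},
    {"x": 0,"y": 0,"z": -1,"turn": 0},
    {"x": 0,"y": 0,"z": -1,"turn": 0},
    {"x": 0,"y": 0,"z": -1,"turn": 0},
    {"x": 0,"y": 0,"z": 0,"turn": 0},
    {"x": 0,"y": 0,"z": 0,"turn": 0}
  ]
}}

```text
t: 116.55
tool_pos: [0.42, -0.4587, 0.2693]
tool_rot: [3.137, 0.11, 0.005]
contact_force: [0.2, -0.1, -0.2]
opening: -0.0003
grip_force: 0.0
```

```bash
python3 - <<'E'
from h import *
plan((.40,-.456,.056),.065);shot('end');C=cam('wrist')
for q,z in(('screw_1_grip',.03),('press_pad',.09),('red_bay',.013),('blue_bay',.013)):
    for d in ctrl.mark_of('wrist',q): print(q,np.round(d['pixel']),round(d['confidence'],2),atz(C,d['pixel'],z).round(3))
for n in('scene','side'):
    K=cam(n);ctrl.get_image(n)
    for q,z in(('press_pad',.09),('flask',0),('screw_1_grip',.106),('rack',0)):
        for d in ctrl.mark_of(n,q)[:2]: print(n,q,np.round(d['pixel']),round(d['confidence'],2),atz(K,d['pixel'],z).round(3))
E
```

```text
at [ 0.42   -0.4587  0.2693] yaw 0.07 q6 0.551 TURN 0.005 SHIFT [-0.79 -0.16  8.53] t 116.5 F [ 0.2 -0.1 -0.2] open -0.0003
press_pad [313.  39.] 0.59 [ 0.542 -0.45   0.09 ]
scene press_pad [397. 283.] 0.9 [ 0.549 -0.459  0.09 ]
scene press_pad [386. 275.] 0.5 [ 0.542 -0.417  0.09 ]
scene flask [319. 164.] 0.67 [0.716 0.168 0.   ]
side press_pad [379. 154.] 0.63 [ 0.536 -0.45   0.09 ]
side flask [251. 257.] 0.84 [0.712 0.175 0.   ]
```

The pad is back at x = 0.542, so the drawer is latched. The flask hasn't moved, and no screw shows outside the drawer. Handing in.

```bash
python3 -c "
from station import ctrl
print(ctrl.finish_job())"
```

```text
the job is handed in; nothing more can be done
None
```

I tried all four screws in the brass nut and put two right-hand ones in the blue bay and two left-hand ones in the red bay; the drawer is latched shut, the flask is where it was, and the job is handed in (the hand-in returned no verdict).

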